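# Charms into the curing dish

### The arm

A 6-joint arm with a two-finger parallel gripper is mounted at the origin on the work surface. World frame = base frame: x ahead of the robot, y to its left, z up, the work surface at z = 0. Lengths are in m, angles in rad, forces in N, time in s.
With the tool pointing down it reaches from about 0.275 to 0.75 m from the base axis. Payload 10.2 kg.
Tool frame: the origin (TCP) lies midway between the tips of the shut fingers; the grasp point (between the pads) lies 19 mm behind it (manip.pinch_z is the distance from the TCP to the grasp point, in m); z points along the fingers, x is the direction in which the jaws open and shut, and the axes are right-handed (so a half turn about z gives the same grasp; the last joint's range is limited). The gripper opens to 88 mm and grips with 3 to 60 N. Pads are 18 mm wide; open, the fingers measure 123 mm over their backs; the gripper's body (75 mm by 187 mm) begins 45 mm behind the grasp point.
Start: joints at [0.978, 0.313, 1.498, -0, 1.331, -0.223], TCP at [0.19, 0.49, 0.239] pointing down, gripper open.
Joint ranges: [-2.94, 2.94], [-0.97, 2.17], [0.19, 2.56], [-1.23, 4.37], [0.02, 3.11], [-2.88, 2.88]. Speed limits (rad/s): [2.39, 2.39, 3.01, 3.14, 3.14, 3.14].

### API

Orientations are given as a rotation vector (axis times angle).
In Python, from bench import manip gives the robot as it stands.
- The arm moves only by the tool play_rows, never from a script. Its argument "commands" is a list of rows, each an object of numbers: "claw": the gripper's target within -1 to 1 (fully open at 1, half-way at 0, shut at -1); "tx", "ty", "tz": the shift along the tool's x, y, z in units of 400 mm (1.0 is 400 mm); "wx", "wy", "wz": the turn, a rotation vector about the tool's x, y, z in units of 30 degrees (1.0 is 30 degrees). A call has 1 to 12 rows; each row is the pose to reach, as a shift and turn from the pose commanded when the call began, along the tool's axes at that moment; what a row does not reach only later rows make up. A row lasts 1/10 s, in which the tool goes at most 50 mm and 8.59 degrees, less where a joint would pass 70% of its speed; a pose out of reach is approached as far as the arm can. A call with a number of a shift or a turn outside -1 to 1 is refused whole. A call with a gripper value outside its range is refused whole. The fingers move at their own pace and stop on an object; the grip force is fixed at half the most. Time passes only in rows, so rows that repeat a pose let the fingers close. It gives the time, the measured TCP pose, the force and the opening at its end, in the units of the state.
- manip.read_state(): the state, without advancing time (a new reading comes with each control period).
- manip.camera(name): name is "scene" or "top" or "wrist"; returns (picture, depth): 384x512x3 uint8, red, green, blue; 384x512 float32, m along the optical axis (not along the pixel's ray), 0 where there is no reading.
- manip.get_calibration(name): a dict with "fx", "fy", "cx", "cy" (pixels), "pose" (4x4, takes a point from camera to world coordinates). Camera axes: x right, y up, looking along -z (the intrinsics and any distortion apply to the point x, -y, -z); pixel columns grow to the right and rows downward; lengths in m; the calibration is good to about 2 mm. A picture is of the moment at which its call begins: read the wrist's pose just before it. get_calibration takes no time and is no camera call; for the wrist camera it gives the pose at the moment of the call.
- manip.finish_job(): hands the job in, once; it reports no verdict.
The state is a dict: "time": time; "q": joint angles; "dq": joint speeds; "joint_efforts": joint torques, N m; "ee_pos": TCP position; "ee_rot": TCP orientation; "force": force on the tool from outside, world axes, zero at the start; "torque": the same for the moment, N m; "finger_gap": finger opening in m.
Only numpy, scipy, OpenCV 4.12 (cv2) and the standard library are available. Lean on these libraries where they do the work, as an engineer would, in place of code of your own. Each camera call takes 0.05 s, during which the arm holds its last target.

### The job

Put all the cast charms from the green mat into the shallow dish on the warm plate to cure: raise the dish's clear lid by its blue tab, tab edge first by about 2 cm while the opposite edge still rests on the dish, then only just clear (never more than about 4 cm up), and lay it on the white pad. Lay the charms flat, side by side, in the dish and set the lid back on, centred and fully down. Then, with the dial at the yellow mark, pull the orange start knob out and let it spring back; keep the dish in the middle of the plate and leave the other things on the desk where they are.

Things in the scene. Friction and masses are not known exactly. Their poses are not given: they have to be found in the camera images.
- dish: Shallow round dish, pale, glass: 140 mm across, 20 mm tall, wall 2.5 mm, floor 3 mm thick (inside 135 mm across, 17 mm deep), 0.3 kg, standing loose on the warm plate. Origin: centre of its underside; z up.
- plate_center (a point): Centre of the top of the warming unit's round dark heated plate: 168 mm across, 34 mm above the desk.
- warmer: White warming unit, fixed, 200 x 340 mm, its base 30 mm tall. Origin: centre of its underside; x away from the robot, y to its left end. The plate's centre is at x = 0, y = +75 mm. The grey console with a dark top, 40.5 mm above the desk, fills y = -65 to -165 mm; on it stand the dial (x = +45, y = -115 mm) and the start knob (x = -45, y = -115 mm).
- lid_center (a point): Centre (half-way up, 7.5 mm above its lower edge) of the clear lid: 151 mm across, 15 mm tall, about 70 g, a 3 mm top with a 2.5 mm skirt 12 mm deep that fits loosely (3 mm all round) over the dish. x points away from the lid's tab, z up. Fully on, its top rests on the dish's rim, its skirt hangs 12 mm down outside the dish and this point is 15.5 mm above the dish's underside.
- lid_tab (a point): Centre of the blue finger tab on the lid's edge, at x = -84.5 mm, y = 0, and 2.5 mm above the lid's centre: 20 mm out from the lid, 16 mm wide (across, along the lid's y), 10 mm thick. Grip it from above across its width. It starts pointing towards the robot, within about 55 degrees.
- lid_far (a point): Point on the lid's edge opposite the tab (at x = +75.5 mm, 2.5 mm above the lid's centre).
- lid_pad: White pad, 170 x 170 x 2 mm, fixed to the desk, on which the lid is laid while the dish is open. Origin: centre of its underside.
- selector_grip (a point): Dial: black knob on the console, axis upright, a 42 mm skirt 6 mm high with a bar grip 40 mm long, 11 mm wide reaching 28 mm above the console. This point: on the axis, 18 mm above the console (59 mm above the desk); x runs along the bar to its pointer end (white line) and turns with the knob.
- selector (a joint): Angle of the dial, growing clockwise seen from above. It clicks into four pockets 40 degrees apart, marked by coloured dots: 0 = white (off), 0.698 = green, 1.396 = yellow, 2.094 = red; stops just beyond the ends. It starts at or between white and green. Left between pockets it runs into the nearest; about 0.06 N m takes it over.
- start_grip (a point): Centre of the orange head of the start knob: round, 27 mm across, 20 mm tall, its top 28.5 mm above the console top when at rest. This point is 19 mm above the console (59.5 mm above the desk) at rest and rises with the knob.
- start_knob (a joint): How far the start knob is pulled up (m): 0 at rest, 0.012 at its stop. A spring draws it back: 3.5 N at rest, 8 N at the stop. The unit starts when it has been pulled out at least 9 mm.
- charm1_center (a point): Centre of the crimson charm: round flat cast piece, 24 mm across, 10 mm tall (slightly bevelled top), about 15 g, 5 mm above its underside; z up. Starts on the green mat (2 mm thick, fixed to the desk). May be absent (None).
- charm2_center (a point): Centre of the blue charm: round flat cast piece, 24 mm across, 10 mm tall (slightly bevelled top), about 15 g, 5 mm above its underside; z up. Starts on the green mat (2 mm thick, fixed to the desk). May be absent (None).
- charm3_center (a point): Centre of the orange charm: round flat cast piece, 24 mm across, 10 mm tall (slightly bevelled top), about 15 g, 5 mm above its underside; z up. Starts on the green mat (2 mm thick, fixed to the desk). May be absent (None).
- charm4_center (a point): Centre of the purple charm: round flat cast piece, 24 mm across, 10 mm tall (slightly bevelled top), about 15 g, 5 mm above its underside; z up. Starts on the green mat (2 mm thick, fixed to the desk). May be absent (None).
- charm5_center (a point): Centre of the cream charm: round flat cast piece, 24 mm across, 10 mm tall (slightly bevelled top), about 15 g, 5 mm above its underside; z up. Starts on the green mat (2 mm thick, fixed to the desk). May be absent (None).
- paint_bottle: red paint bottle, 64 mm wide, 170 tall: leave it alone. Origin: centre of its underside.
- paint_jar_a: small green paint jar with a white cap, 40 mm wide, 45 tall: leave it alone. Origin: centre of its underside.
- paint_jar_b: small blue paint jar with a white cap, 40 mm wide, 45 tall: leave it alone. Origin: centre of its underside.
- brush: Paint brush, about 190 mm long, lying: leave it alone. Origin: under the middle of it.
- tape_roll: roll of beige tape, 84 mm across, 19 tall, lying flat: leave it alone. Origin: centre of its underside.
- note_pad: pale blue block of sticky notes, 76 x 76 x 16 mm: leave it alone. Origin: centre of its underside.
- pen_cup: black pen cup with pens, 68 mm wide, 145 tall with its pens: leave it alone. Origin: centre of its underside.
- mould: empty pink casting mould, 75 x 115 x 12 mm: leave it alone. Origin: centre of its underside.

How it is judged:
On the way, in this order (a step that is already met when the one before it is completed fails the run):
1. the lid's tab edge is raised (tab at least 15 mm up) while its opposite edge is still down on the dish (z of lid_tab in the frame of dish above 0.033 m and z of lid_far in the frame of dish between 0.008 and 0.0235 m and horizontal distance between lid_center and dish below 0.015 m), for 0.1 s.
2. the lid lies flat on the white pad (horizontal distance between lid_center and lid_pad below 0.06 m and height (world z) of lid_center below 0.016 m and angle between lid_center's own z axis and vertical below 0.08 rad), for 0.2 s.
3. all the charms lie flat in the dish and the lid is back on, centred and fully down (horizontal distance between each of charm1_center, charm2_center, charm3_center, charm4_center, charm5_center and dish below 0.057 m and z of each of charm1_center, charm2_center, charm3_center, charm4_center, charm5_center in the frame of dish below 0.0125 m and angle between each of charm1_center, charm2_center, charm3_center, charm4_center, charm5_center's own z axis and vertical below 0.25 rad and horizontal distance between lid_center and dish below 0.006 m and z of lid_center in the frame of dish below 0.0185 m and angle between lid_center's own z axis and vertical below 0.05 rad), for 0.3 s.
4. with lid on and dial at yellow, the start knob is pulled out (at least 9 mm) (value of joint start_knob above 0.009 m and value of joint selector between 1.246 and 1.546 rad and horizontal distance between lid_center and dish below 0.006 m and z of lid_center in the frame of dish below 0.0185 m and angle between lid_center's own z axis and vertical below 0.05 rad), for 0.1 s.
At the end, for the whole second after the job is handed in: Every charm lies flat on the dish's floor (within 57 mm of its centre, none on another); the lid is on, within 6 mm of centre, level and within 3 mm of fully down; dish within 15 mm of the plate's centre; dial within 0.15 rad of yellow; start knob back within 2 mm of rest (all of step 3 and horizontal distance between dish and plate_center below 0.015 m and angle between dish's own z axis and vertical below 0.05 rad and value of joint selector between 1.246 and 1.546 rad and value of joint start_knob below 0.002 m); the robot touches nothing.
It fails at once if the lid is lifted more than 60 mm above its place on the dish (height (world z) of lid_center above 0.11 m).
It fails at once if another thing on the desk (bottle, jar, brush, tape, notes, pen cup or mould) is moved more than 20 mm or tipped over (distance of any of paint_bottle, paint_jar_a, paint_jar_b, brush, tape_roll, note_pad, pen_cup, mould from where it was at the start of the episode above 0.02 m).
Of charm1, charm2, charm3, charm4, charm5 only 3 to 5 are there at a start; the rules pass over those that are not, and their reading is None.
At some moment in a run one of charm1, charm2, charm3, charm4, charm5 may be knocked a few centimetres aside while the robot is not near it.
Once in a run the grip may slacken for a moment while it holds something.
It also fails if it takes over 210 s, if anything falls off the work surface, if the arm or the gripper's body presses on something with over 40 N, if the wrist force passes 120 N, or if a joint passes its speed limit or range.

## Working session

There is one attempt and no reset: what is moved stays moved. The work goes in short steps, Python scripts to look and compute and a tool call to move; the robot and the scene stay as the last step left them, time stands still between calls to the robot, and variables do not carry over. Pictures are saved under pics/ and viewed, and the job is handed in when it is done.

Besides the shell and the picture viewer there is one more tool, called after "Call:" by a JSON object that holds its "op" and its "data", one argument or row to a line. play_rows: Moves the arm, as the interface text tells. Shifts and turns lie within -1 to 1; 1 stands for 400 mm of shift or 30 degrees of turn. Its arguments: {"type":"object","properties":{"commands":{"type":"array"}},"required":["commands"]}

```bash
ls; mkdir -p pics; python3 - <<'E'
from bench import manip
import cv2,numpy as np
print(manip.read_state(), manip.pinch_z)
for n in ["scene","top","wrist"]:
    c=manip.get_calibration(n)
    print(n,c)
    im,d=manip.camera(n)
    cv2.imwrite(f"pics/{n}0.png",cv2.cvtColor(im,cv2.COLOR_RGB2BGR)); np.savez(f"{n}0.npz",im=im,d=d,pose=c['pose'])
E
```

```text
pics
{'time': 0.0, 'q': array([ 9.77575827e-01,  3.13419656e-01,  1.49845484e+00,  1.27789560e-06,
        1.33096419e+00, -2.23380870e-01]), 'dq': array([ 0.00010168,  0.000361  , -0.00098256,  0.00186468,  0.00082558,
        0.00105673]), 'joint_efforts': array([ 8.99016140e-04, -4.02207971e+01, -2.52269179e+01,  6.94966782e-02,
        3.52332951e-02, -9.84085432e-05]), 'ee_pos': array([0.18962994, 0.489292  , 0.23816991]), 'ee_rot': array([ 2.59164171e+00,  1.77485745e+00, -1.82018430e-03]), 'force': array([-0.50343058,  0.39999491, -0.21487771]), 'torque': array([-4.27575007e-05,  1.11901292e-02,  2.44571902e-02]), 'finger_gap': 0.08800971254179325} 0.0187
scene {'fx': 425.847963092861, 'fy': 425.847963092861, 'cx': 263.1285489265987, 'cy': 185.0589963194237, 'pose': array([[-0.56901522, -0.47472045,  0.67146271,  1.3992531 ],
       [ 0.82224347, -0.31681521,  0.47280419,  0.63200725],
       [-0.01172022,  0.82113861,  0.57060847,  0.81584117],
       [ 0.        ,  0.        ,  0.        ,  1.        ]])}
top {'fx': 368.6904329952012, 'fy': 368.6904329952012, 'cx': 254.42835466147875, 'cy': 190.65366568402746, 'pose': array([[ 0.01951202,  0.99220698, -0.12306339,  0.42897766],
       [-0.99980243,  0.01889665, -0.00616576,  0.00166506],
       [-0.00379222,  0.12315938,  0.99237966,  1.02593712],
       [ 0.        ,  0.        ,  0.        ,  1.        ]])}
wrist {'fx': 282.53397725842984, 'fy': 282.53397725842984, 'cx': 256.71571882019714, 'cy': 192.69504613266196, 'pose': array([[ 0.36184553, -0.88936539, -0.27945844,  0.11764859],
       [ 0.93223211,  0.34413092,  0.11188031,  0.51814767],
       [-0.00333218, -0.30100352,  0.95361721,  0.38337191],
       [ 0.        ,  0.        ,  0.        ,  1.        ]])}
```

View pics/top0.png

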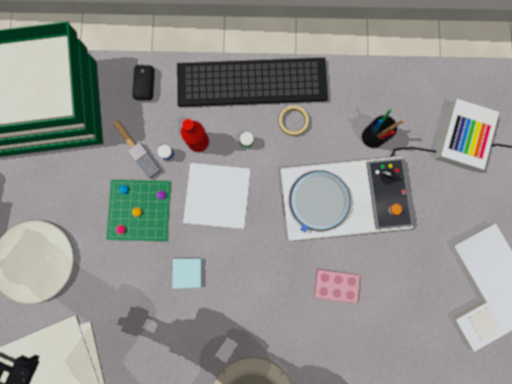

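View pics/scene0.png

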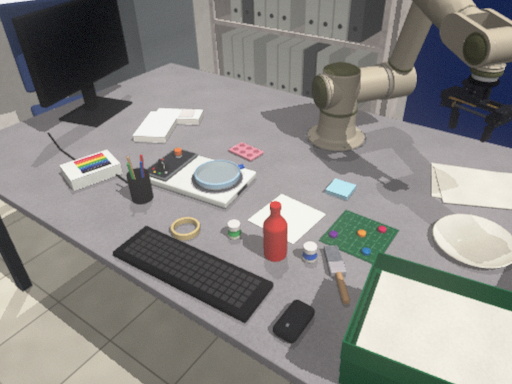

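View pics/wrist0.png

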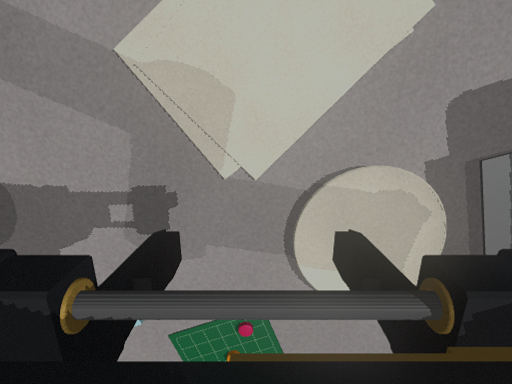

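```bash
cat > h.py <<'E'
import numpy as np,cv2
from scipy.spatial.transform import Rotation as R
def ray(c,u,v):
    d=np.stack([(np.asarray(u,float)-c['cx'])/c['fx'],-(np.asarray(v,float)-c['cy'])/c['fy'],-np.ones(np.shape(u))],-1)
    return c['pose'][:3,3], d@c['pose'][:3,:3].T
def onplane(c,u,v,z):
    o,d=ray(c,u,v); return o+d*((z-o[2])/d[...,2])[...,None]
def proj(c,P):
    p=(np.asarray(P)-c['pose'][:3,3])@c['pose'][:3,:3]
    return c['cx']+c['fx']*p[...,0]/-p[...,2], c['cy']-c['fy']*p[...,1]/-p[...,2]
def meet(c1,p1,c2,p2):
    o1,d1=ray(c1,*p1);o2,d2=ray(c2,*p2)
    A=np.stack([d1,-d2],1);s=np.linalg.lstsq(A,o2-o1,rcond=None)[0]
    a=o1+d1*s[0];b=o2+d2*s[1]
    return (a+b)/2,np.linalg.norm(a-b)
COL={'crimson':(165,178,150,60),'blue':(98,118,150,60),'orange':(8,18,150,60),'purple':(135,160,100,60),'cream':(18,32,30,150)}
def blobs(im,lo,hi,s,v,amin=4,roi=None,smax=255):
    h=cv2.cvtColor(im,cv2.COLOR_RGB2HSV)
    m=cv2.inRange(h,(lo,s,v),(hi,smax,255))
    if roi is not None:
        mm=np.zeros_like(m);x0,y0,x1,y1=roi;mm[y0:y1,x0:x1]=1;m=m*mm
    n,l,st,ce=cv2.connectedComponentsWithStats(m)
    return sorted([(int(st[i,4]),ce[i].round(1).tolist(),st[i,:4].tolist()) for i in range(1,n) if st[i,4]>=amin],reverse=True)
def snap(n,name=None):
    from bench import manip
    c=manip.get_calibration(n);im,d=manip.camera(n)
    if name: cv2.imwrite(f"pics/{name}.png",cv2.cvtColor(im,cv2.COLOR_RGB2BGR))
    return c,im,d
def togo(target,yaw=None,tilt=None):
    """row numbers to reach TCP target; yaw = world angle of the jaw axis (mod pi)"""
    from bench import manip
    s=manip.read_state();Rc=R.from_rotvec(s['ee_rot']);M=Rc.as_matrix()
    t=M.T@(np.asarray(target)-s['ee_pos'])/0.4
    if yaw is None: Rt=None
    cur=np.arctan2(M[1,0],M[0,0])
    y=cur if yaw is None else cur+((yaw-cur+np.pi/2)%np.pi-np.pi/2)
    Rt=R.from_matrix(np.array([[np.cos(y),np.sin(y),0],[np.sin(y),-np.cos(y),0],[0,0,-1.]]))
    w=(Rc.inv()*Rt).as_rotvec()/np.radians(30)
    print('pos',s['ee_pos'].round(4),'yaw',np.degrees(cur).round(2),'t',round(s['time'],2),'-> t',t.round(4),'w',w.round(4), 'yaw tgt',np.degrees(y).round(2),'q6',s['q'][5].round(2))
E
python3 - <<'E'
from h import *
from bench import manip
for n in ["top","scene"]:
    c=manip.get_calibration(n);im=np.load(n+"0.npz")['im'];h=cv2.cvtColor(im,cv2.COLOR_RGB2HSV)
    if n=='top':
        for p in [(124,189),(161,195),(137,212),(121,230),(305,228),(386,175),(396,210),(217,196),(130,225)]: print(p,h[p[1],p[0]])
    roi=(95,165,185,250) if n=='top' else (310,205,400,265)
    for k in COL: print(n,k,blobs(im,*COL[k],roi=roi)[:3])
    print('tab',blobs(im,105,130,150,60,roi=(290,215,320,240) if n=='top' else (225,155,260,180)))
    print('knob',blobs(im,5,18,180,120,roi=(370,150,420,225) if n=='top' else (165,140,195,165)))
E
python3 -c "
import cv2
i=cv2.imread('pics/top0.png');cv2.imwrite('pics/top0a.png',cv2.resize(i[150:250,270:420],None,fx=5,fy=5,interpolation=cv2.INTER_CUBIC))
i=cv2.imread('pics/scene0.png');cv2.imwrite('pics/scene0a.png',cv2.resize(i[140:240,120:270],None,fx=5,fy=5,interpolation=cv2.INTER_CUBIC))"
```

```text
(124, 189) [ 98 255 189]
(161, 195) [143 168 172]
(137, 212) [ 23 255 210]
(121, 230) [166 215 210]
(305, 228) [109 151 189]
(386, 175) [ 0  0 41]
(396, 210) [ 16 212 208]
(217, 196) [110   7 213]
(130, 225) [ 75 161 135]
top crimson [(51, [120.6, 229.0], [117, 226, 8, 7])]
top blue [(42, [123.7, 189.1], [120, 186, 8, 7])]
top orange [(4, [139.2, 214.2], [138, 213, 3, 3])]
top purple [(54, [160.6, 194.5], [157, 191, 8, 8])]
top cream [(66, [136.0, 211.6], [132, 207, 9, 10])]
tab [(7, [304.0, 228.7], [303, 228, 3, 3])]
knob [(77, [396.1, 209.1], [391, 205, 11, 9])]
scene crimson [(32, [382.0, 228.7], [379, 226, 7, 6])]
scene blue [(36, [366.2, 250.4], [363, 248, 8, 6])]
scene orange [(39, [361.5, 232.6], [358, 230, 8, 7])]
scene purple [(35, [333.1, 233.5], [330, 231, 7, 6])]
scene cream []
tab []
knob []
```

View pics/top0a.png

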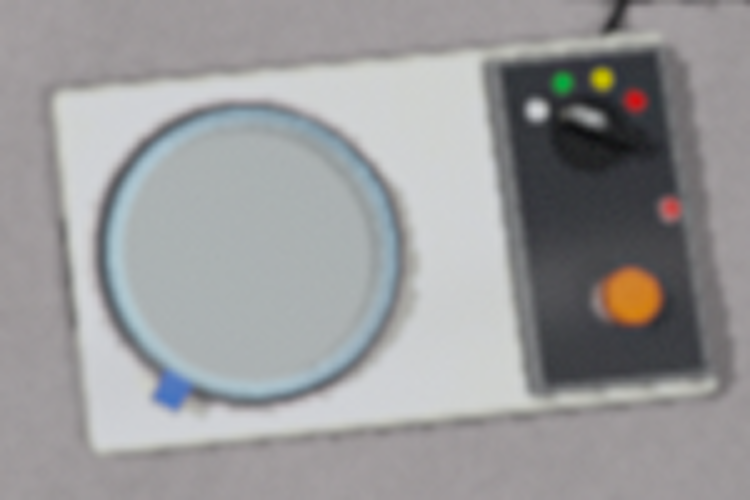

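View pics/scene0a.png

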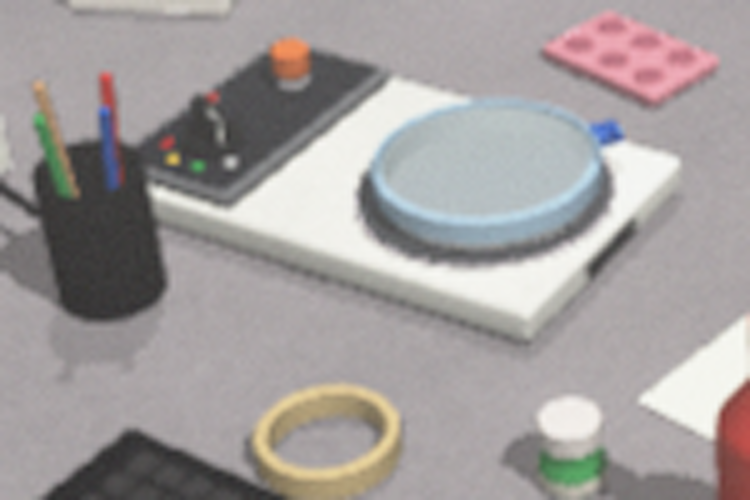

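```bash
python3 - <<'E'
from h import *
from bench import manip
ct=manip.get_calibration('top');cs=manip.get_calibration('scene')
P={'crimson':((120.6,229.0),(382,228.7)),'blue':((123.7,189.1),(366.2,250.4)),'orange':((136.3,211.8),(361.5,232.6)),'purple':((160.6,194.5),(333.1,233.5)),
'tab':((304.6,228),(120+608/5,140+130/5)),'knob':((396.1,209.3),(120+291/5,140+55/5)),'lid':((270+250/5,150+250/5),(120+487/5,140+170/5)),
'pad':((217.3,196.5),(287.5,217))}
for k,(a,b) in P.items():
    X,g=meet(ct,a,cs,b); print(k,X.round(4),'gap',round(g,4), 'plane',onplane(ct,*a,{'tab':.0525+.0,'knob':.064,'lid':.06,'pad':.002}.get(k,.01)).round(4))
im=np.load('top0.npz')['im'];d=np.load('top0.npz')['d']
print(np.degrees(0)) 
# warmer corners in top
cor=[(270+55/5,150+92/5),(270+655/5,150+35/5),(270+718/5,150+385/5),(270+95/5,150+450/5)]
W=np.array([onplane(ct,*p,.03) for p in cor]);print(W.round(4));print(W.mean(0),np.linalg.norm(W[0]-W[1]),np.linalg.norm(W[1]-W[2]),np.degrees(np.arctan2(*(W[0]-W[1])[[1,0]])))
# pad corners
E
```

```text
crimson [0.4418 0.3736 0.0097] gap 0.0005 plane [0.4419 0.3732 0.01  ]
blue [0.552  0.3722 0.0105] gap 0.0015 plane [0.5524 0.3717 0.01  ]
orange [0.4902 0.3324 0.01  ] gap 0.0009 plane [0.4899 0.3329 0.01  ]
purple [0.5394 0.2676 0.0107] gap 0.0009 plane [0.5392 0.2682 0.01  ]
tab [ 0.4523 -0.1241  0.0547] gap 0.0036 plane [ 0.4534 -0.126   0.0525]
knob [ 0.5057 -0.3625  0.0621] gap 0.0025 plane [ 0.5063 -0.3629  0.064 ]
lid [ 0.5278 -0.1663  0.0485] gap 0.0023 plane [ 0.5273 -0.1652  0.06  ]
pad [ 0.5373  0.1125 -0.0008] gap 0.0019 plane [0.5375 0.1114 0.002 ]
0.0
[[ 0.6153 -0.0638  0.03  ]
 [ 0.6534 -0.3932  0.03  ]
 [ 0.4623 -0.4213  0.03  ]
 [ 0.4212 -0.0873  0.03  ]]
[ 0.5380464  -0.24139028  0.03      ] 0.3315797756423233 0.19311345779009 96.58402832006857
```

```bash
python3 - <<'E'
from h import *
togo([.42,-.10,.24],np.radians(62))
E
```

```text
pos [0.1897 0.4894 0.2383] yaw 68.81 t 0.15 -> t [-1.1657  1.0694 -0.0034] w [-0.0003  0.0018  0.2271] yaw tgt 62.0 q6 -0.22
```

Call:
{"op": "play_rows", "data": {
  "commands": [
    {"claw": 1,"tx": -0.58,"ty": 0.535,"tz": 0,"wz": 0.227},
    {"claw": 1,"tx": -0.58,"ty": 0.535,"tz": 0,"wz": 0.227},
    {"claw": 1,"tx": -0.58,"ty": 0.535,"tz": 0,"wz": 0.227},
    {"claw": 1,"tx": -0.58,"ty": 0.535,"tz": 0,"wz": 0.227},
    {"claw": 1,"tx": -0.58,"ty": 0.535,"tz": 0,"wz": 0.227},
    {"claw": 1,"tx": -0.58,"ty": 0.535,"tz": 0,"wz": 0.227},
    {"claw": 1,"tx": -0.58,"ty": 0.535,"tz": 0,"wz": 0.227},
    {"claw": 1,"tx": -0.58,"ty": 0.535,"tz": 0,"wz": 0.227}
  ]
}}

```text
invalid input
```

```bash
python3 - <<'E'
from h import *
togo([.42,-.10,.24],np.radians(62))
E
```

```text
pos [0.1897 0.4894 0.2383] yaw 68.81 t 0.15 -> t [-1.1657  1.0694 -0.0034] w [-0.0003  0.0018  0.2271] yaw tgt 62.0 q6 -0.22
```

Call:
{"op": "play_rows", "data": {
  "commands": [
    {"claw": 1,"tx": -0.58,"ty": 0.535,"tz": 0,"wx": 0,"wy": 0,"wz": 0.227},
    {"claw": 1,"tx": -0.58,"ty": 0.535,"tz": 0,"wx": 0,"wy": 0,"wz": 0.227},
    {"claw": 1,"tx": -0.58,"ty": 0.535,"tz": 0,"wx": 0,"wy": 0,"wz": 0.227},
    {"claw": 1,"tx": -0.58,"ty": 0.535,"tz": 0,"wx": 0,"wy": 0,"wz": 0.227},
    {"claw": 1,"tx": -0.58,"ty": 0.535,"tz": 0,"wx": 0,"wy": 0,"wz": 0.227},
    {"claw": 1,"tx": -0.58,"ty": 0.535,"tz": 0,"wx": 0,"wy": 0,"wz": 0.227},
    {"claw": 1,"tx": -0.58,"ty": 0.535,"tz": 0,"wx": 0,"wy": 0,"wz": 0.227},
    {"claw": 1,"tx": -0.58,"ty": 0.535,"tz": 0,"wx": 0,"wy": 0,"wz": 0.227}
  ]
}}

```text
time: 0.95
ee_pos: [0.3061, 0.1944, 0.2388]
ee_rot: [2.696, 1.613, 0.0]
force: [0.2, -0.0, -0.8]
finger_gap: 0.0883
```

```bash
python3 - <<'E'
from h import *
togo([.42,-.10,.24],np.radians(62))
E
```

```text
pos [0.3061 0.1944 0.2388] yaw 61.77 t 0.95 -> t [-0.5137  0.5991 -0.003 ] w [ 0.0004 -0.0001 -0.0076] yaw tgt 62.0 q6 -0.84
```

Call:
{"op": "play_rows", "data": {
  "commands": [
    {"claw": 1,"tx": -0.513,"ty": 0.599,"tz": 0,"wx": 0,"wy": 0,"wz": 0},
    {"claw": 1,"tx": -0.513,"ty": 0.599,"tz": 0,"wx": 0,"wy": 0,"wz": 0},
    {"claw": 1,"tx": -0.513,"ty": 0.599,"tz": 0,"wx": 0,"wy": 0,"wz": 0},
    {"claw": 1,"tx": -0.513,"ty": 0.599,"tz": 0,"wx": 0,"wy": 0,"wz": 0},
    {"claw": 1,"tx": -0.513,"ty": 0.599,"tz": 0,"wx": 0,"wy": 0,"wz": 0},
    {"claw": 1,"tx": -0.513,"ty": 0.599,"tz": 0,"wx": 0,"wy": 0,"wz": 0},
    {"claw": 1,"tx": -0.513,"ty": 0.599,"tz": 0,"wx": 0,"wy": 0,"wz": 0},
    {"claw": 1,"tx": -0.513,"ty": 0.599,"tz": 0,"wx": 0,"wy": 0,"wz": 0},
    {"claw": 1,"tx": -0.513,"ty": 0.599,"tz": 0,"wx": 0,"wy": 0,"wz": 0},
    {"claw": 1,"tx": -0.513,"ty": 0.599,"tz": 0,"wx": 0,"wy": 0,"wz": 0}
  ]
}}

```text
time: 1.95
ee_pos: [0.4205, -0.0961, 0.2388]
ee_rot: [-2.691, -1.621, -0.0]
force: [0.4, -0.8, -0.9]
finger_gap: 0.088
```

```bash
python3 - <<'E'
from h import *
c,im,d=snap('wrist','w1')
np.savez('w1.npz',im=im,d=d,pose=c['pose'])
print(blobs(im,100,130,120,60)[:5])
togo([.42,-.10,.24],np.radians(62))
E
```

```text
[(170, [247.6, 206.6], [242, 200, 12, 15])]
pos [ 0.4205 -0.0962  0.2389] yaw 62.12 t 2.0 -> t [-0.0089  0.0033 -0.0028] w [ 0.0002 -0.0003  0.0041] yaw tgt 62.0 q6 -1.58
```

View pics/w1.png

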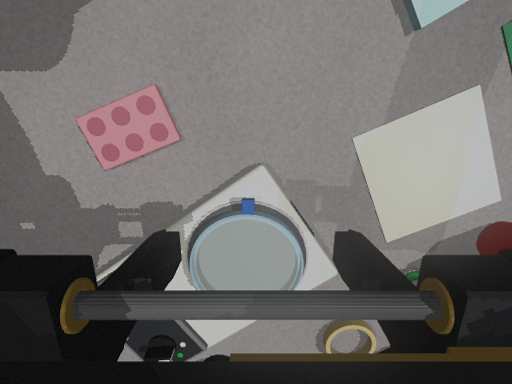

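```bash
python3 - <<'E'
from h import *
from bench import manip
c=manip.get_calibration('wrist')
print('tab wrist',onplane(c,247.6,206.6,.0545))
ct=manip.get_calibration('top');im=np.load('top0.npz')['im']
print(meet(ct,(304.4,228.1),c,(247.6,206.6)))
# lid centre: colour of the ring (blue-ish) in wrist
im=np.load('w1.npz')['im'];h=cv2.cvtColor(im,cv2.COLOR_RGB2HSV)
m=cv2.inRange(h,(95,25,90),(110,140,255)); m[:,:185]=0;m[:, 310:]=0;m[:205]=0;m[292:]=0
cv2.imwrite('pics/w1m.png',m)
ys,xs=np.nonzero(m)
P=onplane(c,xs,ys,.057)[:,:2]
from scipy.optimize import least_squares
h_=cv2.convexHull(P.astype(np.float32)*1000)[:,0]/1000
A=np.c_[2*h_,np.ones(len(h_))];s=np.linalg.lstsq(A,(h_**2).sum(1),rcond=None)[0]
print('hull fit',s[:2],np.sqrt(s[2]+s[:2]@s[:2]))
imt=np.load('top0.npz')['im'];h=cv2.cvtColor(imt,cv2.COLOR_RGB2HSV)
m=cv2.inRange(h,(95,40,120),(108,140,255));m[:,:285]=0;m[:,355:]=0;m[:165]=0;m[235:]=0;m[225:,:310]=0
ys,xs=np.nonzero(m);P=onplane(ct,xs,ys,.057)[:,:2]
h_=cv2.convexHull(P.astype(np.float32)*1000)[:,0]/1000
A=np.c_[2*h_,np.ones(len(h_))];s=np.linalg.lstsq(A,(h_**2).sum(1),rcond=None)[0]
print('top hull fit',s[:2],np.sqrt(s[2]+s[:2]@s[:2]))
E
python3 -c "
import cv2
i=cv2.imread('pics/w1.png');cv2.imwrite('pics/w1a.png',cv2.resize(i[190:300,180:320],None,fx=5,fy=5,interpolation=cv2.INTER_CUBIC))"
```

```text
tab wrist [ 0.45469236 -0.12716055  0.0545    ]
(array([ 0.4527101 , -0.125     ,  0.06139168]), np.float64(0.0015053510139024296))
hull fit [ 0.52443017 -0.16672678] 0.07560714477416408
top hull fit [ 0.52791822 -0.16494017] 0.07701333824358875
```

View pics/w1a.png

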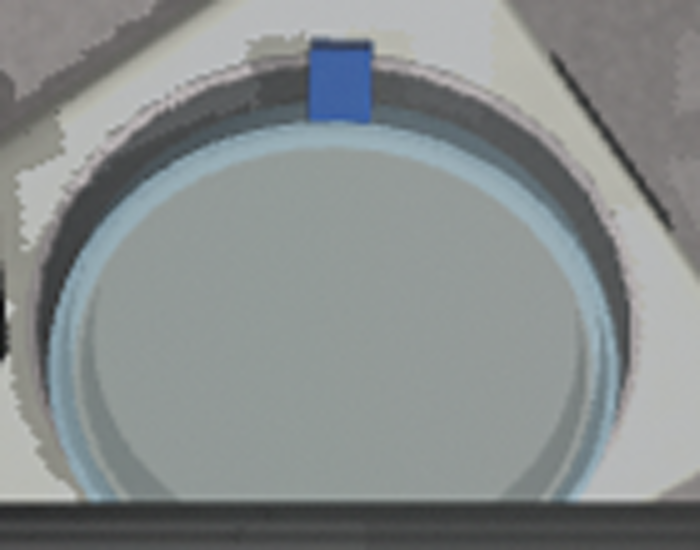

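```bash
python3 - <<'E'
from h import *
from bench import manip
c=manip.get_calibration('wrist')
for p in [(242,200.2),(254.4,200.2),(242,214.4),(254.4,214.4),(248.3,207.2)]: print(onplane(c,*p,.057).round(4))
T=onplane(c,248.3,207.2,.057)
L=np.array([.526,-.1655]);print(T[:2]-L,np.linalg.norm(T[:2]-L),np.degrees(np.arctan2(*(T[:2]-L)[::-1])))
E
```

```text
[ 0.4434 -0.1287  0.057 ]
[ 0.4505 -0.1153  0.057 ]
[ 0.4597 -0.1377  0.057 ]
[ 0.467  -0.1241  0.057 ]
[ 0.455  -0.1263  0.057 ]
[-0.07098833  0.03924215] 0.08111282121281442 151.06630860845297
```

```bash
python3 - <<'E'
from h import *
togo([.4515,-.1245,.043],np.radians(61.7))
E
```

```text
pos [ 0.4205 -0.0962  0.2389] yaw 62.12 t 2.0 -> t [-0.0263  0.1015  0.4897] w [ 0.0002 -0.0003  0.0141] yaw tgt 61.7 q6 -1.58
```

Call:
{"op": "play_rows", "data": {
  "commands": [
    {"claw": 1,"tx": -0.026,"ty": 0.1,"tz": 0.25,"wx": 0,"wy": 0,"wz": 0.014},
    {"claw": 0.4,"tx": -0.026,"ty": 0.1,"tz": 0.25,"wx": 0,"wy": 0,"wz": 0.014},
    {"claw": 0.0,"tx": -0.026,"ty": 0.1015,"tz": 0.35,"wx": 0,"wy": 0,"wz": 0.014},
    {"claw": 0.0,"tx": -0.026,"ty": 0.1015,"tz": 0.42,"wx": 0,"wy": 0,"wz": 0.014},
    {"claw": 0.0,"tx": -0.026,"ty": 0.1015,"tz": 0.46,"wx": 0,"wy": 0,"wz": 0.014},
    {"claw": 0.0,"tx": -0.026,"ty": 0.1015,"tz": 0.48,"wx": 0,"wy": 0,"wz": 0.014},
    {"claw": 0.0,"tx": -0.026,"ty": 0.1015,"tz": 0.489,"wx": 0,"wy": 0,"wz": 0.014},
    {"claw": 0.0,"tx": -0.026,"ty": 0.1015,"tz": 0.489,"wx": 0,"wy": 0,"wz": 0.014}
  ]
}}

```text
time: 2.8
ee_pos: [0.4519, -0.1258, 0.0436]
ee_rot: [2.698, 1.609, 0.001]
force: [-0.2, -0.1, 0.2]
finger_gap: 0.0442
```

```bash
python3 - <<'E'
from h import *
c,im,d=snap('wrist','w2')
togo([.4515,-.1245,.042],np.radians(61.7))
E
```

```text
pos [ 0.4521 -0.126   0.0439] yaw 61.61 t 2.85 -> t [ 0.0026 -0.003   0.0048] w [ 0.0026  0.0001 -0.003 ] yaw tgt 61.7 q6 -1.6
```

View pics/w2.png

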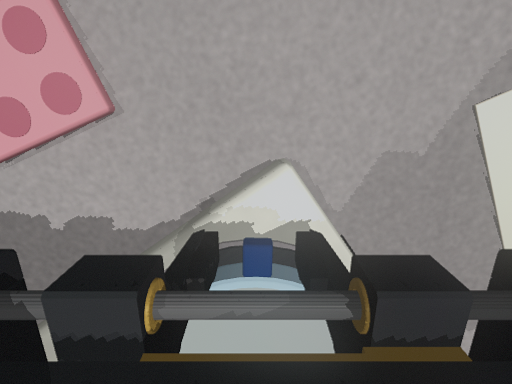

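Call:
{"op": "play_rows", "data": {
  "commands": [
    {"claw": 0.0,"tx": 0.0,"ty": -0.003,"tz": 0.005,"wx": 0,"wy": 0,"wz": 0},
    {"claw": -1,"tx": 0.0,"ty": -0.003,"tz": 0.005,"wx": 0,"wy": 0,"wz": 0},
    {"claw": -1,"tx": 0.0,"ty": -0.003,"tz": 0.005,"wx": 0,"wy": 0,"wz": 0},
    {"claw": -1,"tx": 0.0,"ty": -0.003,"tz": 0.005,"wx": 0,"wy": 0,"wz": 0},
    {"claw": -1,"tx": 0.0,"ty": -0.003,"tz": 0.005,"wx": 0,"wy": 0,"wz": 0},
    {"claw": -1,"tx": 0.0,"ty": -0.003,"tz": 0.005,"wx": 0,"wy": 0,"wz": 0},
    {"claw": -1,"tx": 0.0,"ty": -0.003,"tz": 0.005,"wx": 0,"wy": 0,"wz": 0},
    {"claw": -1,"tx": 0.0,"ty": -0.003,"tz": 0.005,"wx": 0,"wy": 0,"wz": 0}
  ]
}}

```text
time: 3.65
ee_pos: [0.4507, -0.1256, 0.0412]
ee_rot: [2.699, 1.608, 0.0]
force: [-0.9, 0.2, 2.5]
finger_gap: 0.0157
```

```bash
cat >> h.py <<'E'
def arc(angs, arm=.1575, h=.012):
    """tilt about horizontal axis along tool x through pivot: pivot lies at +arm along heading (lid x dir), h above TCP"""
    from bench import manip
    s=manip.read_state();M=R.from_rotvec(s['ee_rot']).as_matrix()
    hd=M[:,1].copy();hd[2]=0;hd/=np.linalg.norm(hd)   # tool y horizontally
    if hd[0]<0: hd=-hd
    axis=np.cross(hd,[0,0,1.]) # raise near side: rotation about axis
    p=s['ee_pos']+hd*arm+np.array([0,0,h])
    for a in angs:
        for sg in (1,-1):
            Q=R.from_rotvec(axis*np.radians(a)*sg).as_matrix()
            q=p+Q@(s['ee_pos']-p)
            if q[2]>=s['ee_pos'][2]:
                w=M.T@(axis*np.radians(a)*sg)/np.radians(30)
                print(a,'t',(M.T@(q-s['ee_pos'])/.4).round(4),'w',w.round(4),'dz',(q-s['ee_pos'])[2].round(4))
E
python3 - <<'E'
from h import *
from bench import manip
print(manip.read_state()['finger_gap'],manip.read_state()['force'])
togo([.4515,-.1245,.042],np.radians(61.7))
arc([3,5,7,7.5])
E
```

```text
0.015660378752344245 [-0.86586486  0.15143669  2.45656713]
pos [ 0.4507 -0.1256  0.0412] yaw 61.58 t 3.65 -> t [ 0.0033  0.0006 -0.0019] w [ 0.0004  0.0001 -0.0041] yaw tgt 61.7 q6 -1.6
3 t [-0.     -0.001  -0.0206] w [ 0.1 -0.  -0. ] dz 0.0083
5 t [-0.     -0.0011 -0.0344] w [ 0.1667 -0.     -0.    ] dz 0.0138
7 t [-0.     -0.0007 -0.0482] w [ 0.2333 -0.     -0.    ] dz 0.0193
7.5 t [-0.     -0.0005 -0.0517] w [ 0.25  0.   -0.  ] dz 0.0207
```

Call:
{"op": "play_rows", "data": {
  "commands": [
    {"claw": -1,"tx": 0,"ty": -0.001,"tz": -0.01,"wx": 0.05,"wy": 0,"wz": 0},
    {"claw": -1,"tx": 0,"ty": -0.001,"tz": -0.0206,"wx": 0.1,"wy": 0,"wz": 0},
    {"claw": -1,"tx": 0,"ty": -0.001,"tz": -0.0344,"wx": 0.167,"wy": 0,"wz": 0},
    {"claw": -1,"tx": 0,"ty": -0.001,"tz": -0.042,"wx": 0.2,"wy": 0,"wz": 0},
    {"claw": -1,"tx": 0,"ty": -0.0007,"tz": -0.0482,"wx": 0.233,"wy": 0,"wz": 0},
    {"claw": -1,"tx": 0,"ty": -0.0007,"tz": -0.0482,"wx": 0.233,"wy": 0,"wz": 0},
    {"claw": -1,"tx": 0,"ty": -0.0007,"tz": -0.0482,"wx": 0.233,"wy": 0,"wz": 0},
    {"claw": -1,"tx": 0,"ty": -0.0007,"tz": -0.0482,"wx": 0.233,"wy": 0,"wz": 0}
  ]
}}

```text
time: 4.45
ee_pos: [0.4502, -0.1252, 0.0602]
ee_rot: [-2.607, -1.554, 0.095]
force: [0.4, -0.4, -0.1]
finger_gap: 0.0157
```

```bash
python3 - <<'E'
from h import *
from bench import manip
s=manip.read_state();print(s['finger_gap'],s['force'])
c,im,d=snap('scene')
cv2.imwrite('pics/s3.png',cv2.resize(im[140:210,180:270],None,fx=8,fy=8,interpolation=cv2.INTER_CUBIC)[...,::-1])
togo([.4515,-.1245,.0605])
E
```

```text
0.01568370171159632 [ 0.37683008 -0.42677482 -0.07883301]
pos [ 0.4502 -0.1253  0.0603] yaw 61.59 t 4.5 -> t [ 0.0032  0.0018 -0.0008] w [-0.2329 -0.      0.    ] yaw tgt 61.59 q6 -1.59
```

View pics/s3.png

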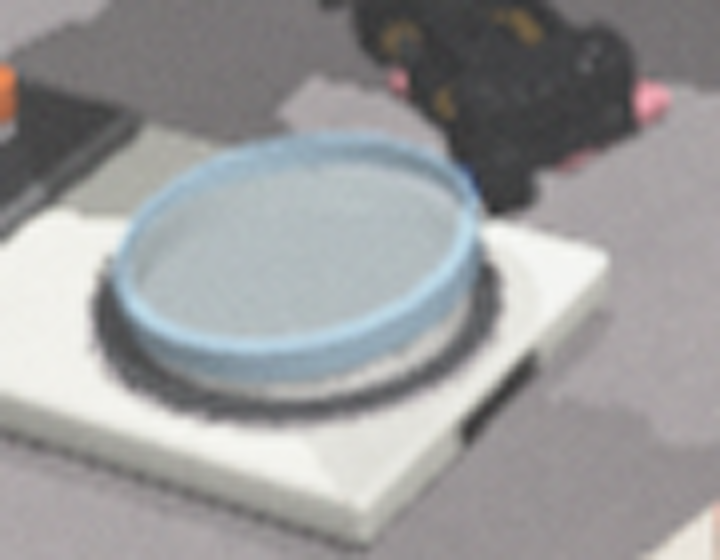

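```bash
python3 - <<'E'
from h import *
togo([.4507,-.1256,.0665])
E
```

```text
pos [ 0.4502 -0.1253  0.0603] yaw 61.59 t 4.5 -> t [-0.0002 -0.0005 -0.0156] w [-0.2329 -0.      0.    ] yaw tgt 61.59 q6 -1.59
```

Call:
{"op": "play_rows", "data": {
  "commands": [
    {"claw": -1,"tx": 0,"ty": 0,"tz": -0.004,"wx": -0.06,"wy": 0,"wz": 0},
    {"claw": -1,"tx": 0,"ty": 0,"tz": -0.008,"wx": -0.12,"wy": 0,"wz": 0},
    {"claw": -1,"tx": 0,"ty": 0,"tz": -0.012,"wx": -0.18,"wy": 0,"wz": 0},
    {"claw": -1,"tx": 0,"ty": -0.0005,"tz": -0.0156,"wx": -0.233,"wy": 0,"wz": 0},
    {"claw": -1,"tx": 0,"ty": -0.0005,"tz": -0.0156,"wx": -0.233,"wy": 0,"wz": 0},
    {"claw": -1,"tx": 0,"ty": -0.0005,"tz": -0.0156,"wx": -0.233,"wy": 0,"wz": 0}
  ]
}}

```text
time: 5.1
ee_pos: [0.4507, -0.1256, 0.0666]
ee_rot: [-2.698, -1.608, 0.001]
force: [-0.6, 1.3, -0.2]
finger_gap: 0.0156
```

```bash
python3 - <<'E'
from h import *
from bench import manip
s=manip.read_state();print(s['finger_gap'],s['force'])
c,im,d=snap('scene')
cv2.imwrite('pics/s4.png',cv2.resize(im[140:210,180:270],None,fx=8,fy=8,interpolation=cv2.INTER_CUBIC)[...,::-1])
# pad corners from top
ct,im,d=snap('top','t4')
h=cv2.cvtColor(im,cv2.COLOR_RGB2HSV);m=cv2.inRange(h,(0,0,185),(180,25,255));m[:,:180]=0;m[:,255:]=0;m[:155]=0;m[235:]=0
n,l,st,ce=cv2.connectedComponentsWithStats(m);i=1+np.argmax(st[1:,4]);ys,xs=np.nonzero(l==i)
P=onplane(ct,xs,ys,.002);r=cv2.minAreaRect((P[:,:2]*1000).astype(np.float32));print('pad',r)
togo([.52-.0768,.112+.0394,.0665])
E
```

```text
0.015592681329815837 [-0.56425253  1.34079234 -0.15188302]
pad ((542.1586303710938, 114.54290771484375), (171.54505920410156, 170.42672729492188), 85.4336166381836)
pos [ 0.4509 -0.1257  0.0665] yaw 61.58 t 5.2 -> t [ 6.001e-01 -3.465e-01  2.000e-04] w [-0.0013  0.     -0.    ] yaw tgt 61.58 q6 -1.6
```

View pics/s4.png

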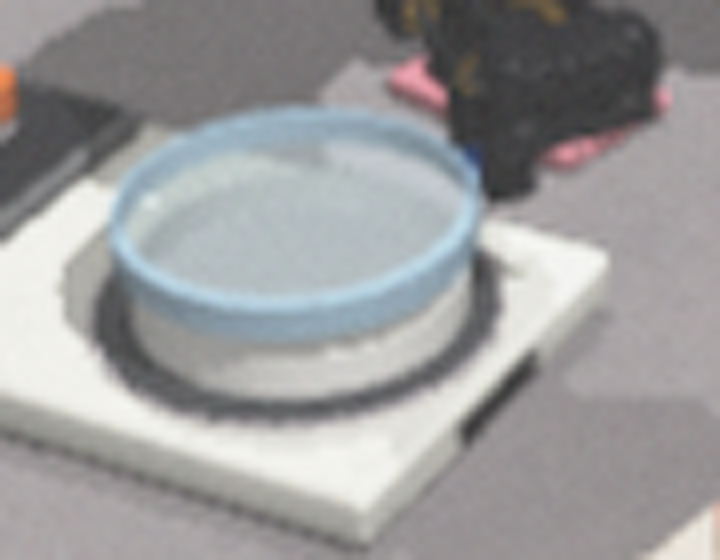

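Call:
{"op": "play_rows", "data": {
  "commands": [
    {"claw": -1,"tx": 0.02,"ty": -0.011,"tz": 0,"wx": 0,"wy": 0,"wz": 0},
    {"claw": -1,"tx": 0.06,"ty": -0.033,"tz": 0,"wx": 0,"wy": 0,"wz": 0},
    {"claw": -1,"tx": 0.12,"ty": -0.065,"tz": 0,"wx": 0,"wy": 0,"wz": 0},
    {"claw": -1,"tx": 0.19,"ty": -0.103,"tz": 0,"wx": 0,"wy": 0,"wz": 0},
    {"claw": -1,"tx": 0.26,"ty": -0.141,"tz": 0,"wx": 0,"wy": 0,"wz": 0},
    {"claw": -1,"tx": 0.33,"ty": -0.179,"tz": 0,"wx": 0,"wy": 0,"wz": 0},
    {"claw": -1,"tx": 0.4,"ty": -0.217,"tz": 0,"wx": 0,"wy": 0,"wz": 0},
    {"claw": -1,"tx": 0.47,"ty": -0.254,"tz": 0,"wx": 0,"wy": 0,"wz": 0},
    {"claw": -1,"tx": 0.53,"ty": -0.287,"tz": 0,"wx": 0,"wy": 0,"wz": 0},
    {"claw": -1,"tx": 0.58,"ty": -0.314,"tz": 0,"wx": 0,"wy": 0,"wz": 0},
    {"claw": -1,"tx": 0.61,"ty": -0.33,"tz": 0,"wx": 0,"wy": 0,"wz": 0},
    {"claw": -1,"tx": 0.617,"ty": -0.334,"tz": 0,"wx": 0,"wy": 0,"wz": 0}
  ]
}}

```text
time: 6.4
ee_pos: [0.4505, 0.1562, 0.0665]
ee_rot: [-2.697, -1.61, 0.0]
force: [-0.0, -0.2, -1.2]
finger_gap: 0.0153
```

```bash
python3 - <<'E'
from h import *
from bench import manip
s=manip.read_state();print(s['finger_gap'],s['force'])
ct,im,d=snap('top')
cv2.imwrite('pics/t5.png',cv2.resize(im[140:270,170:360],None,fx=4,fy=4,interpolation=cv2.INTER_CUBIC)[...,::-1])
c,im,d=snap('scene')
cv2.imwrite('pics/s5.png',cv2.resize(im[150:270,180:340],None,fx=5,fy=5,interpolation=cv2.INTER_CUBIC)[...,::-1])
togo([.45,.155,.004])
E
```

```text
0.01526982005556316 [-0.04326046 -0.1848911  -1.15287366]
pos [0.4507 0.155  0.0665] yaw 61.61 t 6.5 -> t [-0.0007 -0.0015  0.1563] w [-0.0003  0.0005 -0.    ] yaw tgt 61.61 q6 -0.99
```

View pics/t5.png

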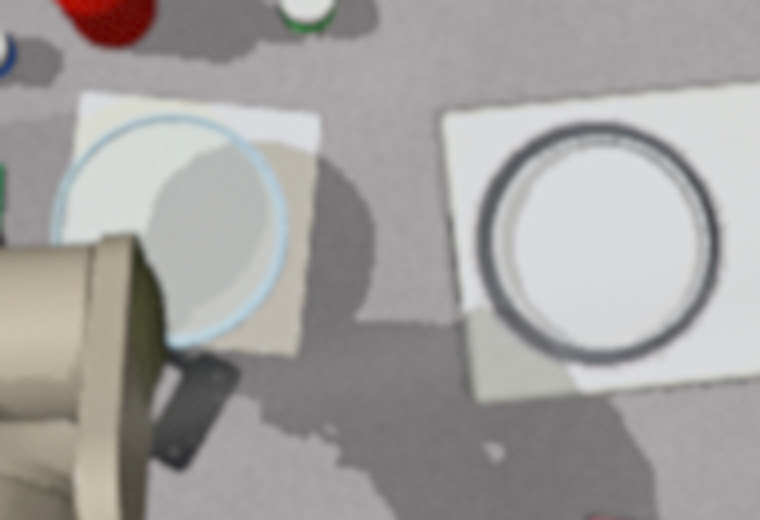

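View pics/s5.png

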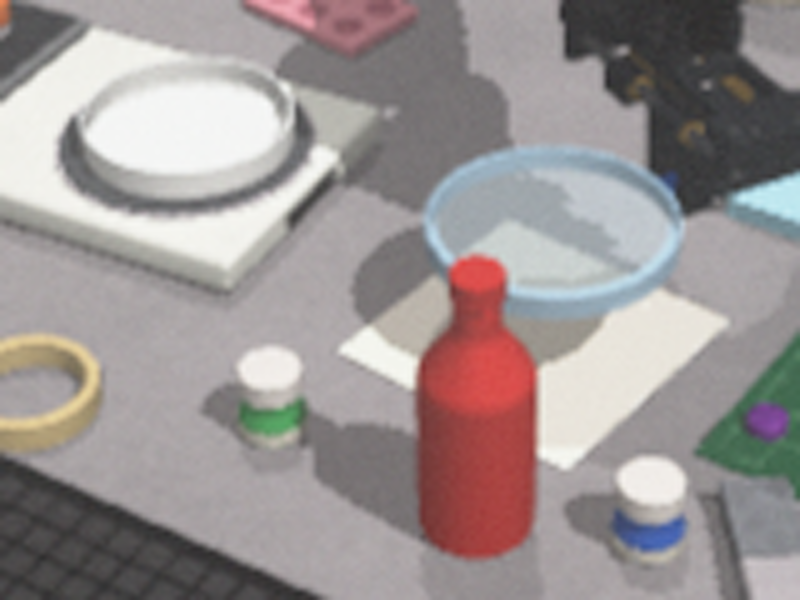

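Call:
{"op": "play_rows", "data": {
  "commands": [
    {"claw": -1,"tx": 0,"ty": -0.001,"tz": 0.04,"wx": 0,"wy": 0,"wz": 0},
    {"claw": -1,"tx": 0,"ty": -0.001,"tz": 0.08,"wx": 0,"wy": 0,"wz": 0},
    {"claw": -1,"tx": 0,"ty": -0.001,"tz": 0.115,"wx": 0,"wy": 0,"wz": 0},
    {"claw": -1,"tx": 0,"ty": -0.001,"tz": 0.135,"wx": 0,"wy": 0,"wz": 0},
    {"claw": -1,"tx": 0,"ty": -0.001,"tz": 0.148,"wx": 0,"wy": 0,"wz": 0},
    {"claw": -1,"tx": 0,"ty": -0.001,"tz": 0.156,"wx": 0,"wy": 0,"wz": 0},
    {"claw": -1,"tx": 0,"ty": -0.001,"tz": 0.158,"wx": 0,"wy": 0,"wz": 0},
    {"claw": -1,"tx": 0,"ty": -0.001,"tz": 0.158,"wx": 0,"wy": 0,"wz": 0}
  ]
}}

```text
time: 7.3
ee_pos: [0.4507, 0.1551, 0.0037]
ee_rot: [2.699, 1.608, 0.001]
force: [-1.2, 0.3, 1.5]
finger_gap: 0.0157
```

```bash
python3 - <<'E'
from h import *
from bench import manip
s=manip.read_state();print(s['finger_gap'],s['force'])
c,im,d=snap('scene')
cv2.imwrite('pics/s6.png',cv2.resize(im[150:270,220:380],None,fx=5,fy=5,interpolation=cv2.INTER_CUBIC)[...,::-1])
E
```

```text
0.01567433654715518 [-1.24447329  0.32159333  1.50777275]
```

View pics/s6.png

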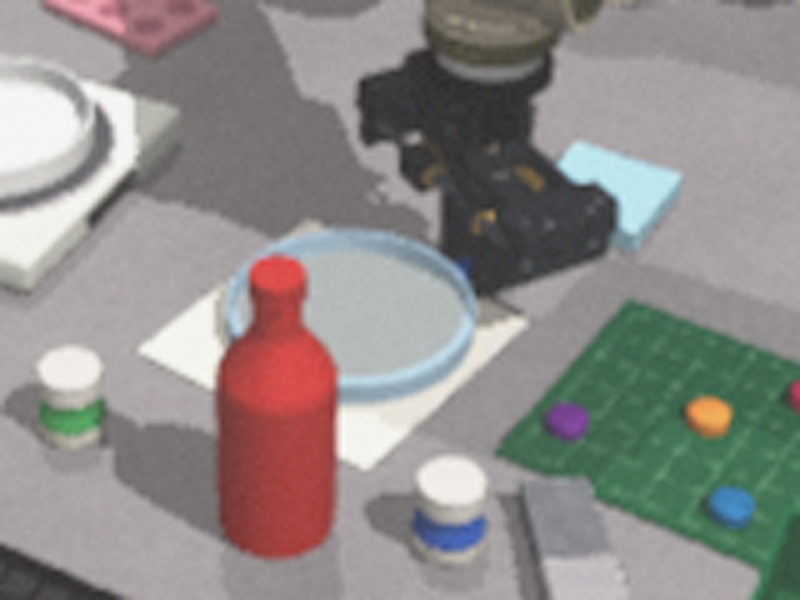

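Call:
{"op": "play_rows", "data": {
  "commands": [
    {"claw": -0.4,"tx": 0,"ty": 0,"tz": 0,"wx": 0,"wy": 0,"wz": 0},
    {"claw": -0.4,"tx": 0,"ty": 0,"tz": 0,"wx": 0,"wy": 0,"wz": 0},
    {"claw": -0.4,"tx": 0,"ty": 0,"tz": 0,"wx": 0,"wy": 0,"wz": 0},
    {"claw": -0.3,"tx": 0,"ty": 0,"tz": -0.05,"wx": 0,"wy": 0,"wz": 0},
    {"claw": -0.3,"tx": 0,"ty": 0,"tz": -0.15,"wx": 0,"wy": 0,"wz": 0},
    {"claw": 0,"tx": 0,"ty": 0,"tz": -0.25,"wx": 0,"wy": 0,"wz": 0},
    {"claw": 0,"tx": 0,"ty": 0,"tz": -0.35,"wx": 0,"wy": 0,"wz": 0},
    {"claw": 0,"tx": 0,"ty": 0,"tz": -0.45,"wx": 0,"wy": 0,"wz": 0}
  ]
}}

```text
time: 8.15
ee_pos: [0.4501, 0.1552, 0.1852]
ee_rot: [2.699, 1.608, 0.0]
force: [0.6, -0.2, 0.0]
finger_gap: 0.0439
```

```bash
python3 - <<'E'
from h import *
togo([.41,.36,.20],np.radians(90))
E
```

```text
pos [0.4501 0.1552 0.1852] yaw 61.59 t 8.15 -> t [ 0.4027 -0.3317 -0.037 ] w [ 1.000e-04 -1.000e-04 -9.471e-01] yaw tgt 90.0 q6 -0.99
```

Call:
{"op": "play_rows", "data": {
  "commands": [
    {"claw": 0,"tx": 0.4,"ty": -0.33,"tz": -0.037,"wx": 0,"wy": 0,"wz": -0.947},
    {"claw": 0,"tx": 0.4,"ty": -0.33,"tz": -0.037,"wx": 0,"wy": 0,"wz": -0.947},
    {"claw": 0,"tx": 0.4,"ty": -0.33,"tz": -0.037,"wx": 0,"wy": 0,"wz": -0.947},
    {"claw": 0,"tx": 0.4,"ty": -0.33,"tz": -0.037,"wx": 0,"wy": 0,"wz": -0.947},
    {"claw": 0,"tx": 0.4,"ty": -0.33,"tz": -0.037,"wx": 0,"wy": 0,"wz": -0.947},
    {"claw": 0,"tx": 0.4,"ty": -0.33,"tz": -0.037,"wx": 0,"wy": 0,"wz": -0.947},
    {"claw": 0,"tx": 0.4,"ty": -0.33,"tz": -0.037,"wx": 0,"wy": 0,"wz": -0.947},
    {"claw": 0,"tx": 0.4,"ty": -0.33,"tz": -0.037,"wx": 0,"wy": 0,"wz": -0.947}
  ]
}}

```text
time: 8.95
ee_pos: [0.411, 0.3574, 0.1982]
ee_rot: [2.224, 2.219, -0.001]
force: [0.3, -0.1, 0.6]
finger_gap: 0.0438
```

```bash
cat >> h.py <<'E'
def charms(tag):
    """triangulate charms from scene+wrist; print"""
    ct,it,_=snap('top');cw,iw,_=snap('wrist',tag)
    col={'crimson':(165,178,130,60),'blue':(96,112,150,60),'orange':(7,24,150,120),'purple':(135,160,80,60)}
    for k,v in col.items():
        bt=blobs(it,*v,roi=(95,165,185,250));bw=blobs(iw,*v,amin=60)
        for b in bt[:2]:
            P=onplane(ct,*b[1],.0105);print(k,'top',b[0],P.round(4)[:2],end=' ')
            for w in bw[:3]:
                Q=onplane(cw,*w[1],.0105)
                if np.linalg.norm(P-Q)<.03:
                    X,g=meet(ct,b[1],cw,w[1]);print('| wrist',w[0],w[1],Q.round(4)[:2],'meet',X.round(4),'gap',g.round(4),end=' ')
            print()
E
python3 - <<'E'
from h import *
charms('w7')
togo([.41,.36,.20],np.radians(90))
c,im,d=snap('top');cv2.imwrite('pics/t7.png',cv2.resize(im[150:260,90:350],None,fx=3,fy=3,interpolation=cv2.INTER_CUBIC)[...,::-1])
E
```

```text
crimson top 10 [0.441  0.3655] | wrist 276 [267.9, 194.1] [0.4403 0.3709] meet [0.4422 0.3702 0.0008] gap 0.0032 
blue top 60 [0.552  0.3729] | wrist 241 [266.2, 270.6] [0.5489 0.3696] meet [0.551  0.3713 0.0096] gap 0.0041 
orange top 57 [0.4908 0.3314] | wrist 265 [235.8, 229.8] [0.4885 0.33  ] meet [0.49   0.3307 0.0095] gap 0.0024 
purple top 54 [0.5392 0.268 ] 
pos [0.411  0.3577 0.1983] yaw 89.88 t 9.05 -> t [ 0.0058 -0.0025 -0.0043] w [-0.      0.0002 -0.0039] yaw tgt 90.0 q6 -1.07
```

View pics/w7.png

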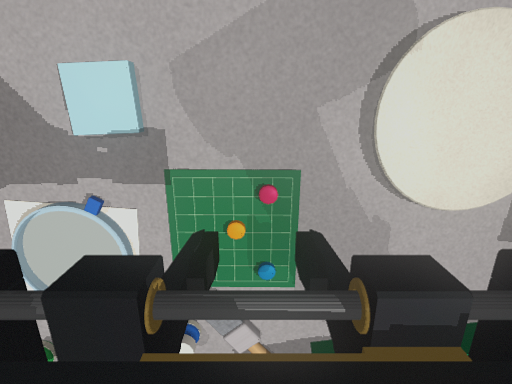

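View pics/t7.png

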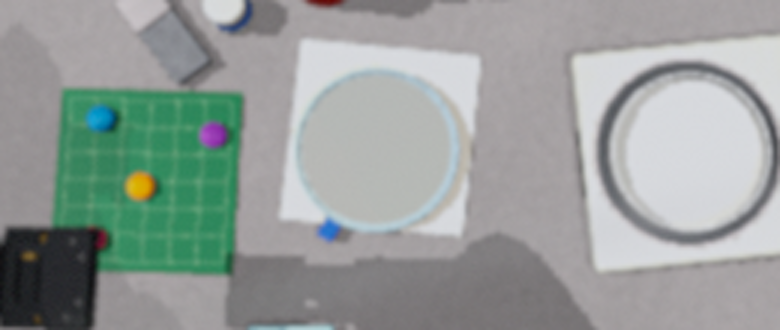

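```bash
python3 - <<'E'
from h import *
from bench import manip
ct,im,d=snap('top')
h=cv2.cvtColor(im,cv2.COLOR_RGB2HSV)
def fit(m,z,n):
    ys,xs=np.nonzero(m);P=onplane(ct,xs,ys,z)[:,:2]
    h_=cv2.convexHull(P.astype(np.float32)*1000)[:,0]/1000.
    (c,r)=cv2.minEnclosingCircle((h_*1000).astype(np.float32))
    A=np.c_[2*h_,np.ones(len(h_))];s=np.linalg.lstsq(A,(h_**2).sum(1),rcond=None)[0]
    print(n,len(xs),s[:2].round(4),np.sqrt(s[2]+s[:2]@s[:2]).round(4),'mec',c,r)
m=cv2.inRange(h,(0,0,0),(180,255,140));m[:,:282]=0;m[:,356:]=0;m[:168]=0;m[234:]=0
l=cv2.connectedComponentsWithStats(m);i=1+np.argmax(l[2][1:,4]);fit(l[1]==i,.034,'plate ring')
cv2.imwrite('pics/pm.png',cv2.resize(((l[1]==i)*255).astype(np.uint8)[160:240,280:360],None,fx=6,fy=6))
m=cv2.inRange(h,(92,25,130),(108,140,255));m[:,:185]=0;m[:,250:]=0;m[:165]=0;m[232:]=0;m[222:,:205]=0
fit(m,.016,'lid')
print('tab',blobs(im,108,125,120,60,roi=(190,215,215,235)),)
c=cv2.cvtColor(im,cv2.COLOR_RGB2BGR);cv2.imwrite('pics/t7b.png',cv2.resize(c[160:240,280:360],None,fx=7,fy=7,interpolation=cv2.INTER_CUBIC))
for (u,v) in [(199,226)]: print(onplane(ct,u,v,.015))
togo([.441,.372,.1],np.radians(90))
togo([.441,.372,.0035],np.radians(90))
E
```

```text
plate ring 530 [ 0.5297 -0.1673] 0.0812 mec (529.2189331054688, -167.55734252929688) 82.14968872070312
lid 273 [0.5277 0.115 ] 0.0741 mec (526.809814453125, 114.96813201904297) 75.93461608886719
tab [(7, [201.0, 227.3], [199, 225, 4, 5]), (5, [197.0, 226.0], [196, 224, 3, 5])]
[0.4541672  0.15745606 0.015     ]
pos [0.4109 0.358  0.1983] yaw 89.91 t 9.15 -> t [0.035  0.0753 0.2457] w [ 0.0001  0.     -0.0029] yaw tgt 90.0 q6 -1.07
pos [0.4109 0.358  0.1983] yaw 89.91 t 9.15 -> t [0.035  0.0753 0.487 ] w [ 0.0001  0.     -0.0029] yaw tgt 90.0 q6 -1.07
```

View pics/t7b.png

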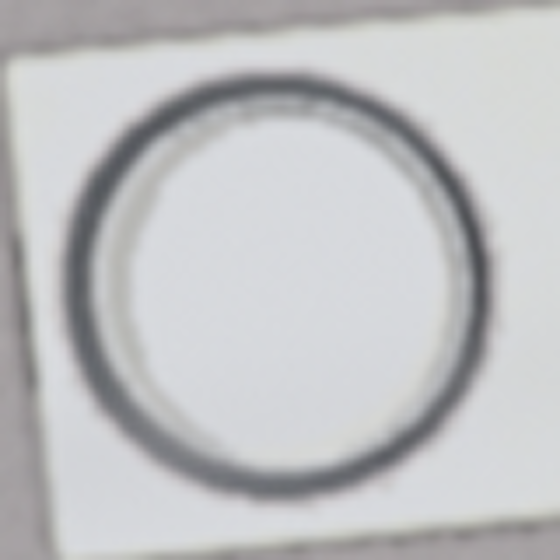

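Call:
{"op": "play_rows", "data": {
  "commands": [
    {"claw": 0,"tx": 0.035,"ty": 0.075,"tz": 0.12,"wx": 0,"wy": 0,"wz": 0},
    {"claw": 0,"tx": 0.035,"ty": 0.075,"tz": 0.25,"wx": 0,"wy": 0,"wz": 0},
    {"claw": 0,"tx": 0.035,"ty": 0.075,"tz": 0.35,"wx": 0,"wy": 0,"wz": 0},
    {"claw": 0,"tx": 0.035,"ty": 0.075,"tz": 0.43,"wx": 0,"wy": 0,"wz": 0},
    {"claw": 0,"tx": 0.035,"ty": 0.075,"tz": 0.465,"wx": 0,"wy": 0,"wz": 0},
    {"claw": 0,"tx": 0.035,"ty": 0.075,"tz": 0.483,"wx": 0,"wy": 0,"wz": 0},
    {"claw": 0,"tx": 0.035,"ty": 0.075,"tz": 0.487,"wx": 0,"wy": 0,"wz": 0},
    {"claw": -1,"tx": 0.035,"ty": 0.075,"tz": 0.487,"wx": 0,"wy": 0,"wz": 0},
    {"claw": -1,"tx": 0.035,"ty": 0.075,"tz": 0.487,"wx": 0,"wy": 0,"wz": 0},
    {"claw": -1,"tx": 0.035,"ty": 0.075,"tz": 0.487,"wx": 0,"wy": 0,"wz": 0},
    {"claw": -1,"tx": 0.035,"ty": 0.075,"tz": 0.487,"wx": 0,"wy": 0,"wz": 0},
    {"claw": -1,"tx": 0.035,"ty": 0.075,"tz": 0.487,"wx": 0,"wy": 0,"wz": 0}
  ]
}}

```text
time: 10.35
ee_pos: [0.441, 0.3731, 0.0045]
ee_rot: [2.221, 2.221, 0.003]
force: [-1.4, -1.4, 6.4]
finger_gap: 0.0222
```

```bash
python3 - <<'E'
from h import *
c,im,d=snap('wrist','w8')
togo([.441,.372,.1],np.radians(90))
togo([.50,.15,.12],np.radians(90))
E
```

```text
pos [0.441  0.3731 0.0045] yaw 90.0 t 10.4 -> t [-0.0025  0.0004 -0.2388] w [ 0.0029 -0.0016 -0.0001] yaw tgt 90.0 q6 -1.07
pos [0.441  0.3731 0.0045] yaw 90.0 t 10.4 -> t [-0.5574  0.148  -0.2891] w [ 0.0029 -0.0016 -0.0001] yaw tgt 90.0 q6 -1.07
```

View pics/w8.png

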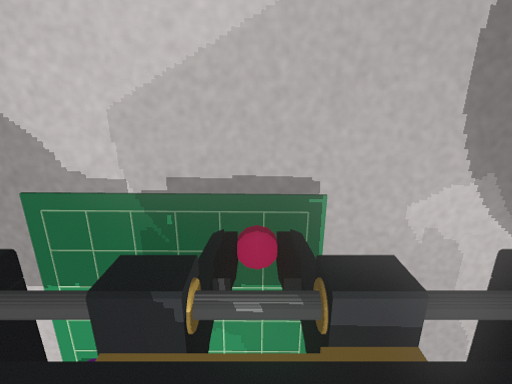

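```bash
python3 - <<'E'
from h import *
from bench import manip
c,im,d=snap('wrist')
b=blobs(im,165,178,130,60,amin=60);print(b[:2]);print(onplane(c,*b[0][1],.0105))
u,v=proj(c,np.array([.441,.3731,.0105]));print('tcp proj',u,v)
cv2.imwrite('pics/w8a.png',cv2.resize(im[190:310,180:340],None,fx=5,fy=5,interpolation=cv2.INTER_CUBIC)[...,::-1])
print(manip.read_state()['finger_gap'])
E
```

```text
[(1445, [256.7, 247.0], [237, 225, 41, 44])]
[0.43872512 0.37320073 0.0105    ]
tcp proj 256.51960896521734 250.6907363778244
0.02230190266249257
```

View pics/w8a.png

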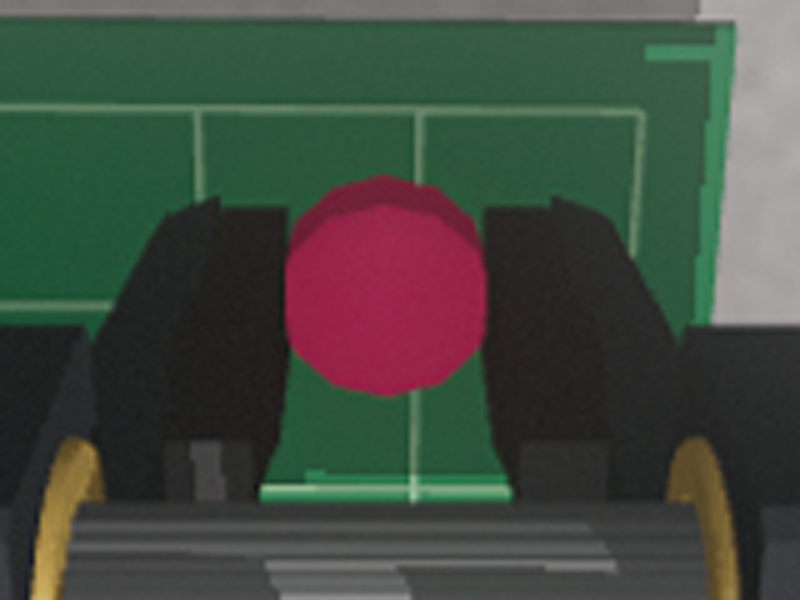

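Call:
{"op": "play_rows", "data": {
  "commands": [
    {"claw": -1,"tx": 0,"ty": 0,"tz": -0.06,"wx": 0,"wy": 0,"wz": 0},
    {"claw": -1,"tx": 0,"ty": 0,"tz": -0.16,"wx": 0,"wy": 0,"wz": 0},
    {"claw": -1,"tx": 0,"ty": 0,"tz": -0.27,"wx": 0,"wy": 0,"wz": 0},
    {"claw": -1,"tx": -0.08,"ty": 0,"tz": -0.35,"wx": 0,"wy": 0,"wz": 0},
    {"claw": -1,"tx": -0.18,"ty": 0,"tz": -0.38,"wx": 0,"wy": 0,"wz": 0},
    {"claw": -1,"tx": -0.28,"ty": 0,"tz": -0.38,"wx": 0,"wy": 0,"wz": 0},
    {"claw": -1,"tx": -0.38,"ty": 0,"tz": -0.38,"wx": 0,"wy": 0,"wz": 0},
    {"claw": -1,"tx": -0.48,"ty": 0,"tz": -0.38,"wx": 0,"wy": 0,"wz": 0},
    {"claw": -1,"tx": -0.58,"ty": 0,"tz": -0.38,"wx": 0,"wy": 0,"wz": 0},
    {"claw": -1,"tx": -0.68,"ty": 0,"tz": -0.38,"wx": 0,"wy": 0,"wz": 0},
    {"claw": -1,"tx": -0.78,"ty": 0,"tz": -0.38,"wx": 0,"wy": 0,"wz": 0},
    {"claw": -1,"tx": -0.88,"ty": 0,"tz": -0.38,"wx": 0,"wy": 0,"wz": 0}
  ]
}}

```text
time: 11.65
ee_pos: [0.4401, 0.0192, 0.1557]
ee_rot: [2.221, 2.221, 0.0]
force: [0.1, -1.0, -0.6]
finger_gap: 0.0223
```

Call:
{"op": "play_rows", "data": {
  "commands": [
    {"claw": -1,"tx": -0.1,"ty": 0,"tz": 0,"wx": 0,"wy": 0,"wz": 0},
    {"claw": -1,"tx": -0.2,"ty": 0,"tz": 0,"wx": 0,"wy": 0,"wz": 0},
    {"claw": -1,"tx": -0.3,"ty": 0,"tz": 0,"wx": 0,"wy": 0,"wz": 0},
    {"claw": -1,"tx": -0.4,"ty": 0,"tz": 0,"wx": 0,"wy": 0,"wz": 0},
    {"claw": -1,"tx": -0.46,"ty": 0,"tz": 0,"wx": 0,"wy": 0,"wz": 0},
    {"claw": -1,"tx": -0.47,"ty": 0,"tz": 0,"wx": 0,"wy": 0,"wz": 0},
    {"claw": -1,"tx": -0.47,"ty": 0,"tz": 0,"wx": 0,"wy": 0,"wz": 0}
  ]
}}

```text
time: 12.35
ee_pos: [0.4402, -0.1672, 0.1554]
ee_rot: [-2.222, -2.22, -0.0]
force: [0.8, 0.1, 0.1]
finger_gap: 0.0222
```

```bash
python3 - <<'E'
from h import *
from bench import manip
c,im,d=snap('wrist','w9');np.savez('w9.npz',im=im,d=d,pose=c['pose'])
togo([.49,-.166,.045],np.radians(90))
print(manip.read_state()['finger_gap'])
E
```

```text
pos [ 0.4403 -0.1665  0.1554] yaw 90.0 t 12.4 -> t [0.0012 0.1243 0.276 ] w [-0.0004 -0.0007 -0.0001] yaw tgt 90.0 q6 -2.18
0.022042762796448574
```

View pics/w9.png

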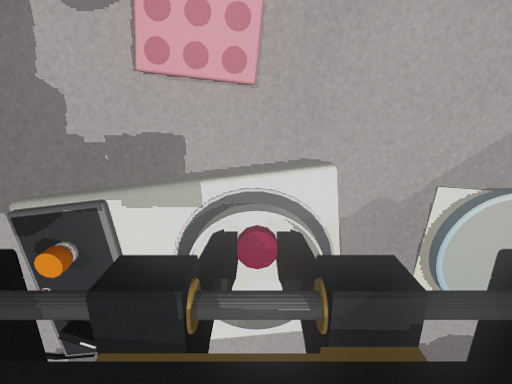

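```bash
python3 - <<'E'
from h import *
from bench import manip
f=np.load('w9.npz');c=manip.get_calibration('wrist');c['pose']=f['pose'];im=f['im']
cv2.imwrite('pics/w9a.png',cv2.resize(im[170:290,170:345],None,fx=4.5,fy=4.5,interpolation=cv2.INTER_CUBIC)[...,::-1])
for p,z in [((256,187),.034)]: print(onplane(c,*p,z))
ct=manip.get_calibration('top')
print('dish top px',onplane(ct,320.4,200.1,.054))
togo([.4915,-.1665,.0405],np.radians(90))
E
```

```text
[ 0.44096194 -0.16802302  0.034     ]
dish top px [ 0.52764628 -0.16733192  0.054     ]
pos [ 0.4403 -0.1665  0.1554] yaw 90.0 t 12.4 -> t [-1.000e-04  1.280e-01  2.873e-01] w [-0.0004 -0.0007 -0.0001] yaw tgt 90.0 q6 -2.18
```

View pics/w9a.png

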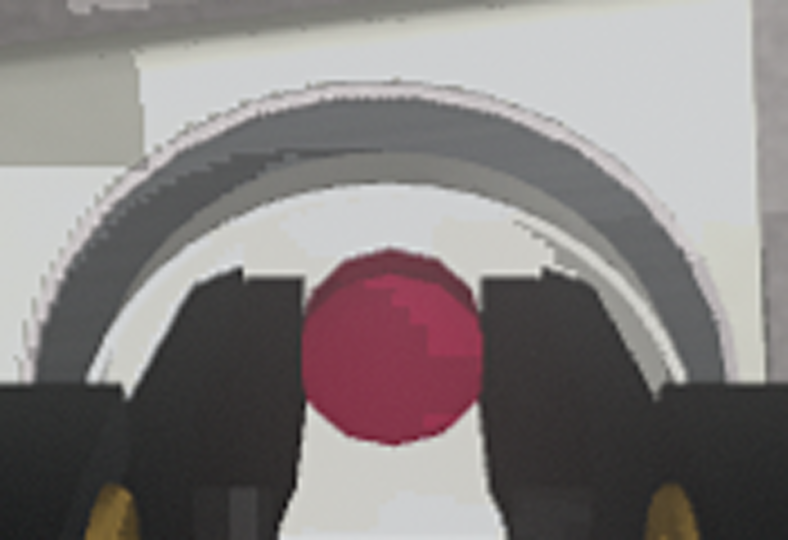

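Call:
{"op": "play_rows", "data": {
  "commands": [
    {"claw": -1,"tx": 0,"ty": 0.06,"tz": 0.03,"wx": 0,"wy": 0,"wz": 0},
    {"claw": -1,"tx": 0,"ty": 0.12,"tz": 0.08,"wx": 0,"wy": 0,"wz": 0},
    {"claw": -1,"tx": 0,"ty": 0.128,"tz": 0.16,"wx": 0,"wy": 0,"wz": 0},
    {"claw": -1,"tx": 0,"ty": 0.128,"tz": 0.22,"wx": 0,"wy": 0,"wz": 0},
    {"claw": -1,"tx": 0,"ty": 0.128,"tz": 0.26,"wx": 0,"wy": 0,"wz": 0},
    {"claw": -1,"tx": 0,"ty": 0.128,"tz": 0.278,"wx": 0,"wy": 0,"wz": 0},
    {"claw": -1,"tx": 0,"ty": 0.128,"tz": 0.287,"wx": 0,"wy": 0,"wz": 0},
    {"claw": -1,"tx": 0,"ty": 0.128,"tz": 0.287,"wx": 0,"wy": 0,"wz": 0},
    {"claw": -1,"tx": 0,"ty": 0.128,"tz": 0.287,"wx": 0,"wy": 0,"wz": 0}
  ]
}}

```text
time: 13.3
ee_pos: [0.492, -0.1672, 0.0414]
ee_rot: [2.22, 2.221, 0.001]
force: [-0.4, -0.1, 0.2]
finger_gap: 0.0219
```

```bash
python3 - <<'E'
from h import *
from bench import manip
c,im,d=snap('wrist');cv2.imwrite('pics/w10.png',im[150:,100:412,::-1])
togo([.4915,-.1665,.0405],np.radians(90))
s=manip.read_state();print(s['finger_gap'],s['force'])
E
```

```text
pos [ 0.492  -0.1674  0.0414] yaw 90.0 t 13.35 -> t [ 0.0021 -0.0012  0.0024] w [ 0.0024  0.0015 -0.0001] yaw tgt 90.0 q6 -2.12
0.022293243924918268 [-0.13499331  0.09785265 -1.13219902]
```

View pics/w10.png

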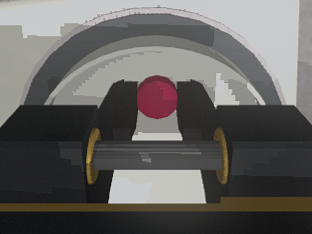

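Call:
{"op": "play_rows", "data": {
  "commands": [
    {"claw": -1,"tx": 0,"ty": 0,"tz": 0.004,"wx": 0,"wy": 0,"wz": 0},
    {"claw": -1,"tx": 0,"ty": 0,"tz": 0.004,"wx": 0,"wy": 0,"wz": 0},
    {"claw": -0.25,"tx": 0,"ty": 0,"tz": 0.004,"wx": 0,"wy": 0,"wz": 0},
    {"claw": -0.25,"tx": 0,"ty": 0,"tz": 0.004,"wx": 0,"wy": 0,"wz": 0},
    {"claw": -0.25,"tx": 0,"ty": 0,"tz": 0.0,"wx": 0,"wy": 0,"wz": 0},
    {"claw": -0.25,"tx": 0,"ty": 0,"tz": -0.06,"wx": 0,"wy": 0,"wz": 0},
    {"claw": -0.25,"tx": 0,"ty": 0,"tz": -0.16,"wx": 0,"wy": 0,"wz": 0},
    {"claw": 0,"tx": 0,"ty": 0,"tz": -0.26,"wx": 0,"wy": 0,"wz": 0},
    {"claw": 0,"tx": 0,"ty": -0.1,"tz": -0.36,"wx": 0,"wy": 0,"wz": 0},
    {"claw": 0,"tx": 0,"ty": -0.18,"tz": -0.38,"wx": 0,"wy": 0,"wz": 0},
    {"claw": 0,"tx": 0,"ty": -0.2,"tz": -0.38,"wx": 0,"wy": 0,"wz": 0}
  ]
}}

```text
time: 14.45
ee_pos: [0.41, -0.1673, 0.1944]
ee_rot: [2.22, 2.218, 0.0]
force: [0.4, -0.3, -0.2]
finger_gap: 0.044
```

```bash
python3 - <<'E'
from h import *
from bench import manip
c,im,d=snap('wrist','w11');np.savez('w11.npz',im=im,d=d,pose=c['pose'])
b=blobs(im,165,178,130,60,amin=60)
print(b[:2],onplane(c,*b[0][1],.0455))
charms('w11b')
togo([.41,.34,.18],np.radians(90))
E
```

```text
[(268, [257.1, 246.4], [248, 238, 19, 18])] [ 0.49103725 -0.16744     0.0455    ]
blue top 59 [0.5523 0.3729] 
orange top 63 [0.4907 0.3327] 
purple top 55 [0.5392 0.2678] 
pos [ 0.4118 -0.1674  0.1925] yaw 89.95 t 14.6 -> t [ 1.2684 -0.0056  0.0312] w [ 0.0003 -0.0002 -0.0016] yaw tgt 90.0 q6 -2.22
```

View pics/w11.png

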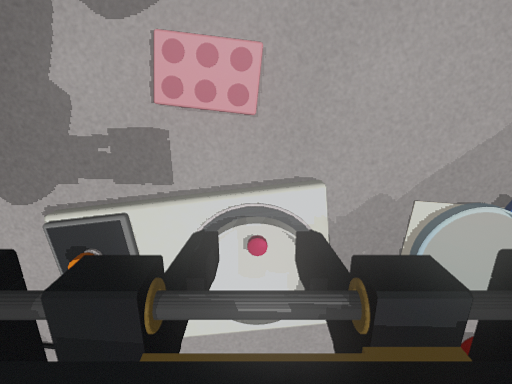

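Call:
{"op": "play_rows", "data": {
  "commands": [
    {"claw": 0,"tx": 0.12,"ty": 0.02,"tz": 0.03,"wx": 0,"wy": 0,"wz": 0},
    {"claw": 0,"tx": 0.24,"ty": 0.04,"tz": 0.06,"wx": 0,"wy": 0,"wz": 0},
    {"claw": 0,"tx": 0.36,"ty": 0.06,"tz": 0.1,"wx": 0,"wy": 0,"wz": 0},
    {"claw": 0,"tx": 0.48,"ty": 0.08,"tz": 0.1,"wx": 0,"wy": 0,"wz": 0},
    {"claw": 0,"tx": 0.6,"ty": 0.1,"tz": 0.1,"wx": 0,"wy": 0,"wz": 0},
    {"claw": 0,"tx": 0.72,"ty": 0.12,"tz": 0.1,"wx": 0,"wy": 0,"wz": 0},
    {"claw": 0,"tx": 0.84,"ty": 0.14,"tz": 0.1,"wx": 0,"wy": 0,"wz": 0},
    {"claw": 0,"tx": 0.96,"ty": 0.16,"tz": 0.1,"wx": 0,"wy": 0,"wz": 0},
    {"claw": 0,"tx": 1.0,"ty": 0.18,"tz": 0.1,"wx": 0,"wy": 0,"wz": 0},
    {"claw": 0,"tx": 1.0,"ty": 0.195,"tz": 0.1,"wx": 0,"wy": 0,"wz": 0}
  ]
}}

```text
time: 15.6
ee_pos: [0.4898, 0.2354, 0.1511]
ee_rot: [-2.216, -2.225, 0.002]
force: [-0.6, -0.8, -1.1]
finger_gap: 0.044
```

```bash
python3 - <<'E'
from h import *
togo([.49,.3315,.0045],np.radians(90))
E
```

```text
pos [0.4898 0.2354 0.1511] yaw 90.21 t 15.6 -> t [0.2403 0.0019 0.3665] w [-0.0033  0.0002  0.0071] yaw tgt 90.0 q6 -1.34
```

Call:
{"op": "play_rows", "data": {
  "commands": [
    {"claw": 0,"tx": 0.12,"ty": 0.001,"tz": 0,"wx": 0,"wy": 0,"wz": 0},
    {"claw": 0,"tx": 0.22,"ty": 0.001,"tz": 0.06,"wx": 0,"wy": 0,"wz": 0},
    {"claw": 0,"tx": 0.24,"ty": 0.001,"tz": 0.16,"wx": 0,"wy": 0,"wz": 0},
    {"claw": 0,"tx": 0.24,"ty": 0.001,"tz": 0.26,"wx": 0,"wy": 0,"wz": 0},
    {"claw": 0,"tx": 0.24,"ty": 0.001,"tz": 0.33,"wx": 0,"wy": 0,"wz": 0},
    {"claw": 0,"tx": 0.24,"ty": 0.001,"tz": 0.358,"wx": 0,"wy": 0,"wz": 0},
    {"claw": 0,"tx": 0.24,"ty": 0.001,"tz": 0.366,"wx": 0,"wy": 0,"wz": 0},
    {"claw": -1,"tx": 0.24,"ty": 0.001,"tz": 0.366,"wx": 0,"wy": 0,"wz": 0},
    {"claw": -1,"tx": 0.24,"ty": 0.001,"tz": 0.366,"wx": 0,"wy": 0,"wz": 0},
    {"claw": -1,"tx": 0.24,"ty": 0.001,"tz": 0.366,"wx": 0,"wy": 0,"wz": 0},
    {"claw": -1,"tx": 0.24,"ty": 0.001,"tz": 0.366,"wx": 0,"wy": 0,"wz": 0}
  ]
}}

```text
time: 16.7
ee_pos: [0.4908, 0.3289, 0.0075]
ee_rot: [2.221, 2.221, 0.003]
force: [0.4, -1.2, 6.0]
finger_gap: 0.0212
```

```bash
python3 - <<'E'
from h import *
from bench import manip
c,im,d=snap('wrist');cv2.imwrite('pics/w12.png',im[150:,100:412,::-1])
b=blobs(im,7,24,150,100,amin=200);print(b[:2],onplane(c,*b[0][1],.0105))
togo([.49,.3315,.0045],np.radians(90))
s=manip.read_state();print(s['finger_gap'],s['force'])
E
```

```text
[(1397, [256.7, 242.7], [238, 221, 39, 44])] [0.48749571 0.32909893 0.0105    ]
pos [0.4908 0.329  0.0075] yaw 90.0 t 16.75 -> t [ 0.0063 -0.002   0.0074] w [ 0.0042 -0.0014 -0.0001] yaw tgt 90.0 q6 -1.18
0.021441188452164823 [ 0.91134761 -0.01917198  7.00396022]
```

View pics/w12.png

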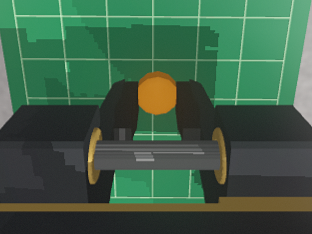

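Call:
{"op": "play_rows", "data": {
  "commands": [
    {"claw": -0.2,"tx": 0,"ty": -0.005,"tz": 0,"wx": 0,"wy": 0,"wz": 0},
    {"claw": -0.2,"tx": 0,"ty": -0.006,"tz": 0,"wx": 0,"wy": 0,"wz": 0},
    {"claw": -0.2,"tx": 0,"ty": -0.006,"tz": 0.003,"wx": 0,"wy": 0,"wz": 0},
    {"claw": -0.2,"tx": 0,"ty": -0.006,"tz": 0.003,"wx": 0,"wy": 0,"wz": 0}
  ]
}}

```text
time: 17.15
ee_pos: [0.4874, 0.3287, 0.0047]
ee_rot: [-2.221, -2.221, 0.001]
force: [0.7, -0.3, 0.3]
finger_gap: 0.0348
```

```bash
python3 - <<'E'
from h import *
from bench import manip
c,im,d=snap('wrist');cv2.imwrite('pics/w13.png',cv2.resize(im[190:310,180:340],None,fx=4,fy=4,interpolation=cv2.INTER_CUBIC)[...,::-1])
b=blobs(im,7,24,150,100,amin=200);print(b[:2],onplane(c,*b[0][1],.0105))
togo([.49,.3315,.0045],np.radians(90))
s=manip.read_state();print(s['finger_gap'],s['force'])
E
```

```text
[(1465, [257.1, 249.5], [236, 228, 43, 44])] [0.48684188 0.32904808 0.0105    ]
pos [0.4875 0.3287 0.0048] yaw 90.0 t 17.2 -> t [0.007  0.0062 0.0007] w [-0.0009  0.0004 -0.0001] yaw tgt 90.0 q6 -1.18
0.034968641084017135 [ 0.08725648  0.45148679 -0.47208625]
```

View pics/w13.png

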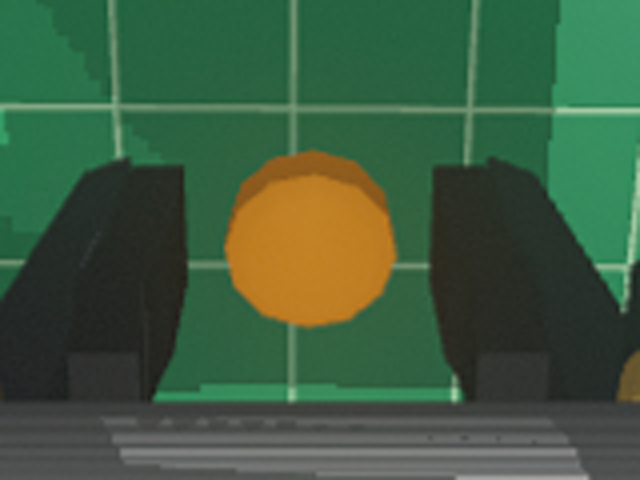

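Call:
{"op": "play_rows", "data": {
  "commands": [
    {"claw": -0.2,"tx": 0,"ty": 0,"tz": 0.005,"wx": 0,"wy": 0,"wz": 0},
    {"claw": -0.2,"tx": 0,"ty": 0,"tz": 0.005,"wx": 0,"wy": 0,"wz": 0},
    {"claw": -1,"tx": 0,"ty": 0,"tz": 0.005,"wx": 0,"wy": 0,"wz": 0},
    {"claw": -1,"tx": 0,"ty": 0,"tz": 0.005,"wx": 0,"wy": 0,"wz": 0},
    {"claw": -1,"tx": 0,"ty": 0,"tz": 0.005,"wx": 0,"wy": 0,"wz": 0},
    {"claw": -1,"tx": 0,"ty": 0,"tz": 0.005,"wx": 0,"wy": 0,"wz": 0}
  ]
}}

```text
time: 17.8
ee_pos: [0.4877, 0.3287, 0.003]
ee_rot: [2.222, 2.221, 0.0]
force: [0.1, -0.4, 0.5]
finger_gap: 0.0224
```

```bash
python3 - <<'E'
from h import *
from bench import manip
togo([.49,.3315,.0045],np.radians(90))
s=manip.read_state();print(s['finger_gap'],s['force'])
E
```

```text
pos [0.4877 0.3287 0.003 ] yaw 89.99 t 17.8 -> t [ 0.0069  0.0057 -0.0036] w [ 0.0001 -0.     -0.0004] yaw tgt 90.0 q6 -1.18
0.02237549849093592 [ 0.10202784 -0.43940389  0.54082783]
```

Call:
{"op": "play_rows", "data": {
  "commands": [
    {"claw": -1,"tx": 0,"ty": 0,"tz": -0.06,"wx": 0,"wy": 0,"wz": 0},
    {"claw": -1,"tx": 0,"ty": 0,"tz": -0.16,"wx": 0,"wy": 0,"wz": 0},
    {"claw": -1,"tx": 0,"ty": 0,"tz": -0.27,"wx": 0,"wy": 0,"wz": 0},
    {"claw": -1,"tx": -0.08,"ty": 0.02,"tz": -0.35,"wx": 0,"wy": 0,"wz": 0},
    {"claw": -1,"tx": -0.18,"ty": 0.04,"tz": -0.38,"wx": 0,"wy": 0,"wz": 0},
    {"claw": -1,"tx": -0.28,"ty": 0.06,"tz": -0.38,"wx": 0,"wy": 0,"wz": 0},
    {"claw": -1,"tx": -0.38,"ty": 0.08,"tz": -0.38,"wx": 0,"wy": 0,"wz": 0},
    {"claw": -1,"tx": -0.48,"ty": 0.1,"tz": -0.38,"wx": 0,"wy": 0,"wz": 0},
    {"claw": -1,"tx": -0.58,"ty": 0.12,"tz": -0.38,"wx": 0,"wy": 0,"wz": 0},
    {"claw": -1,"tx": -0.68,"ty": 0.14,"tz": -0.38,"wx": 0,"wy": 0,"wz": 0},
    {"claw": -1,"tx": -0.78,"ty": 0.16,"tz": -0.38,"wx": 0,"wy": 0,"wz": 0},
    {"claw": -1,"tx": -0.88,"ty": 0.18,"tz": -0.38,"wx": 0,"wy": 0,"wz": 0}
  ]
}}

```text
time: 19.0
ee_pos: [0.5597, -0.025, 0.1552]
ee_rot: [2.222, 2.221, 0.0]
force: [0.5, -0.1, -0.4]
finger_gap: 0.0223
```

```bash
python3 - <<'E'
from h import *
from bench import manip
togo([.566,-.167,.1],np.radians(90))
togo([.566,-.167,.039],np.radians(90))
print(manip.read_state()['finger_gap'])
E
```

```text
pos [ 0.5597 -0.025   0.1552] yaw 89.99 t 19.0 -> t [-0.3551  0.0158  0.1379] w [ 0.0003  0.     -0.0005] yaw tgt 90.0 q6 -1.82
pos [ 0.5597 -0.025   0.1552] yaw 89.99 t 19.0 -> t [-0.3551  0.0158  0.2904] w [ 0.0003  0.     -0.0005] yaw tgt 90.0 q6 -1.82
0.022312040505370462
```

Call:
{"op": "play_rows", "data": {
  "commands": [
    {"claw": -1,"tx": -0.1,"ty": 0.005,"tz": 0,"wx": 0,"wy": 0,"wz": 0},
    {"claw": -1,"tx": -0.2,"ty": 0.01,"tz": 0,"wx": 0,"wy": 0,"wz": 0},
    {"claw": -1,"tx": -0.3,"ty": 0.0155,"tz": 0.02,"wx": 0,"wy": 0,"wz": 0},
    {"claw": -1,"tx": -0.35,"ty": 0.0155,"tz": 0.08,"wx": 0,"wy": 0,"wz": 0},
    {"claw": -1,"tx": -0.355,"ty": 0.0155,"tz": 0.17,"wx": 0,"wy": 0,"wz": 0},
    {"claw": -1,"tx": -0.355,"ty": 0.0155,"tz": 0.24,"wx": 0,"wy": 0,"wz": 0},
    {"claw": -1,"tx": -0.355,"ty": 0.0155,"tz": 0.275,"wx": 0,"wy": 0,"wz": 0},
    {"claw": -1,"tx": -0.355,"ty": 0.0155,"tz": 0.289,"wx": 0,"wy": 0,"wz": 0},
    {"claw": -1,"tx": -0.355,"ty": 0.0155,"tz": 0.291,"wx": 0,"wy": 0,"wz": 0},
    {"claw": -1,"tx": -0.355,"ty": 0.0155,"tz": 0.291,"wx": 0,"wy": 0,"wz": 0}
  ]
}}

```text
time: 20.0
ee_pos: [0.5665, -0.1654, 0.0398]
ee_rot: [2.22, 2.22, 0.001]
force: [0.5, 0.7, -0.5]
finger_gap: 0.0223
```

```bash
python3 - <<'E'
from h import *
from bench import manip
c,im,d=snap('wrist');cv2.imwrite('pics/w14.png',im[150:,100:412,::-1])
togo([.566,-.167,.039],np.radians(90))
s=manip.read_state();print(s['finger_gap'],s['force'])
E
```

```text
pos [ 0.5665 -0.1654  0.0399] yaw 90.01 t 20.05 -> t [-0.0039 -0.0012  0.0023] w [0.0037 0.002  0.0004] yaw tgt 90.0 q6 -2.05
0.022470656241149155 [-0.29649502  0.16217884 -0.74343847]
```

View pics/w14.png

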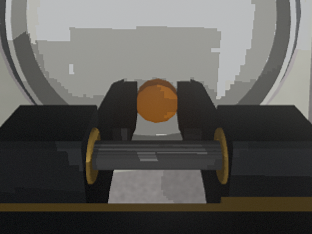

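```bash
python3 - <<'E'
from h import *
from bench import manip
c=manip.get_calibration('wrist');print(proj(c,np.array([.491,-.167,.045])))
c,im,d=snap('wrist','w15');print(blobs(im,165,178,100,40)[:2])
E
```

```text
(np.float64(253.05316833280452), np.float64(107.86143219834929))
[(1912, [252.5, 110.2], [228, 85, 50, 51])]
```

Call:
{"op": "play_rows", "data": {
  "commands": [
    {"claw": -1,"tx": 0,"ty": 0,"tz": 0.003,"wx": 0,"wy": 0,"wz": 0},
    {"claw": -1,"tx": 0,"ty": 0,"tz": 0.004,"wx": 0,"wy": 0,"wz": 0},
    {"claw": -0.25,"tx": 0,"ty": 0,"tz": 0.004,"wx": 0,"wy": 0,"wz": 0},
    {"claw": -0.25,"tx": 0,"ty": 0,"tz": 0.004,"wx": 0,"wy": 0,"wz": 0},
    {"claw": -0.25,"tx": 0,"ty": 0,"tz": 0.0,"wx": 0,"wy": 0,"wz": 0},
    {"claw": -0.25,"tx": 0,"ty": 0,"tz": -0.06,"wx": 0,"wy": 0,"wz": 0},
    {"claw": -0.25,"tx": 0,"ty": 0,"tz": -0.16,"wx": 0,"wy": 0,"wz": 0},
    {"claw": 0,"tx": 0,"ty": 0,"tz": -0.26,"wx": 0,"wy": 0,"wz": 0},
    {"claw": 0,"tx": 0.1,"ty": 0,"tz": -0.28,"wx": 0,"wy": 0,"wz": 0},
    {"claw": 0,"tx": 0.2,"ty": 0,"tz": -0.28,"wx": 0,"wy": 0,"wz": 0},
    {"claw": 0,"tx": 0.32,"ty": 0,"tz": -0.28,"wx": 0,"wy": 0,"wz": 0},
    {"claw": 0,"tx": 0.44,"ty": 0,"tz": -0.28,"wx": 0,"wy": 0,"wz": 0}
  ]
}}

```text
time: 21.3
ee_pos: [0.5654, 0.0124, 0.1506]
ee_rot: [-2.222, -2.22, -0.0]
force: [1.1, -0.5, -0.1]
finger_gap: 0.0444
```

```bash
python3 - <<'E'
from h import *
from bench import manip
ct,it,_=snap('top')
cv2.imwrite('pics/t16.png',cv2.resize(it[150:250,90:360],None,fx=2.9,fy=2.9,interpolation=cv2.INTER_CUBIC)[...,::-1])
for k,v in {'crimson':(165,178,130,60),'orange':(7,24,150,120)}.items():
    for b in blobs(it,*v,roi=(285,160,355,240))[:1]: print(k,b[0],onplane(ct,*b[1],.0455))
charms('w16')
togo([.54,.267,.003],np.radians(90))
E
```

```text
crimson 32 [ 0.49263491 -0.16367536  0.0455    ]
orange 39 [ 0.56746487 -0.16247542  0.0455    ]
blue top 59 [0.5523 0.3729] 
purple top 56 [0.5392 0.2675] | wrist 438 [499.1, 156.9] [0.5382 0.2621] meet [0.54   0.2699 0.0015] gap 0.0004 
pos [0.5655 0.0132 0.1506] yaw 90.22 t 21.45 -> t [ 0.6347 -0.0612  0.3692] w [-0.0008 -0.0006  0.0073] yaw tgt 90.0 q6 -1.76
```

View pics/t16.png

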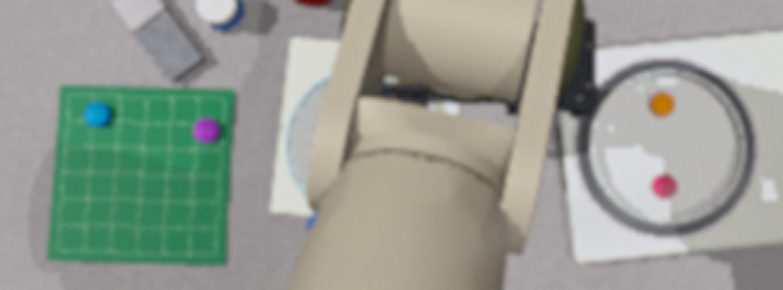

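Call:
{"op": "play_rows", "data": {
  "commands": [
    {"claw": 0,"tx": 0.12,"ty": -0.012,"tz": 0,"wx": 0,"wy": 0,"wz": 0.007},
    {"claw": 0,"tx": 0.24,"ty": -0.024,"tz": 0,"wx": 0,"wy": 0,"wz": 0.007},
    {"claw": 0,"tx": 0.36,"ty": -0.036,"tz": 0,"wx": 0,"wy": 0,"wz": 0.007},
    {"claw": 0,"tx": 0.48,"ty": -0.048,"tz": 0,"wx": 0,"wy": 0,"wz": 0.007},
    {"claw": 0,"tx": 0.58,"ty": -0.06,"tz": 0.05,"wx": 0,"wy": 0,"wz": 0.007},
    {"claw": 0,"tx": 0.635,"ty": -0.061,"tz": 0.13,"wx": 0,"wy": 0,"wz": 0.007},
    {"claw": 0,"tx": 0.635,"ty": -0.061,"tz": 0.23,"wx": 0,"wy": 0,"wz": 0.007},
    {"claw": 0,"tx": 0.635,"ty": -0.061,"tz": 0.31,"wx": 0,"wy": 0,"wz": 0.007},
    {"claw": 0,"tx": 0.635,"ty": -0.061,"tz": 0.33,"wx": 0,"wy": 0,"wz": 0.007},
    {"claw": 0,"tx": 0.635,"ty": -0.061,"tz": 0.33,"wx": 0,"wy": 0,"wz": 0.007}
  ]
}}

```text
time: 22.45
ee_pos: [0.5416, 0.2638, 0.0181]
ee_rot: [-2.226, -2.215, 0.002]
force: [0.6, 0.6, 0.6]
finger_gap: 0.044
```

```bash
python3 - <<'E'
from h import *
from bench import manip
c,im,d=snap('wrist');cv2.imwrite('pics/w17.png',im[150:,100:412,::-1])
b=blobs(im,135,160,80,50,amin=100)
print(b[:2],onplane(c,*b[0][1],.0105))
P=onplane(c,*b[0][1],.0105)
togo([P[0],P[1],.0025],np.radians(90))
E
```

```text
[(1234, [258.5, 231.7], [240, 212, 38, 40])] [0.53659367 0.26501788 0.0105    ]
pos [0.5423 0.2642 0.0196] yaw 89.72 t 22.5 -> t [ 0.002  -0.0144  0.0426] w [ 0.0018 -0.0004 -0.0092] yaw tgt 90.0 q6 -1.31
```

View pics/w17.png

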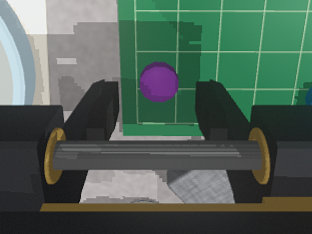

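Call:
{"op": "play_rows", "data": {
  "commands": [
    {"claw": 0,"tx": 0.002,"ty": -0.012,"tz": 0.02,"wx": 0,"wy": 0,"wz": -0.009},
    {"claw": 0,"tx": 0.002,"ty": -0.012,"tz": 0.036,"wx": 0,"wy": 0,"wz": -0.009},
    {"claw": 0,"tx": 0.002,"ty": -0.012,"tz": 0.042,"wx": 0,"wy": 0,"wz": -0.009},
    {"claw": -0.2,"tx": 0.002,"ty": -0.012,"tz": 0.043,"wx": 0,"wy": 0,"wz": -0.009},
    {"claw": -1,"tx": 0.002,"ty": -0.012,"tz": 0.043,"wx": 0,"wy": 0,"wz": -0.009},
    {"claw": -1,"tx": 0.002,"ty": -0.012,"tz": 0.043,"wx": 0,"wy": 0,"wz": -0.009},
    {"claw": -1,"tx": 0.002,"ty": -0.012,"tz": 0.043,"wx": 0,"wy": 0,"wz": -0.009},
    {"claw": -1,"tx": 0.002,"ty": -0.012,"tz": 0.043,"wx": 0,"wy": 0,"wz": -0.009},
    {"claw": -1,"tx": 0.002,"ty": -0.012,"tz": 0.043,"wx": 0,"wy": 0,"wz": -0.009}
  ]
}}

```text
time: 23.4
ee_pos: [0.5374, 0.2656, 0.0024]
ee_rot: [2.22, 2.222, 0.003]
force: [0.4, -0.6, 6.3]
finger_gap: 0.0224
```

```bash
python3 - <<'E'
from h import *
from bench import manip
c,im,d=snap('wrist');cv2.imwrite('pics/w18.png',im[150:,100:412,::-1])
b=blobs(im,135,160,80,50,amin=100);print(b[:1],onplane(c,*b[0][1],.0105))
s=manip.read_state();print(s['finger_gap'],s['force'])
togo([.528,-.137,.1],np.radians(90))
E
```

```text
[(1477, [256.6, 250.5], [236, 229, 42, 44])] [0.53618702 0.26572446 0.0105    ]
0.022644130317723426 [-0.26084401 -0.3372668   5.82079985]
pos [0.5374 0.2656 0.0024] yaw 90.06 t 23.45 -> t [-1.0065 -0.024  -0.2443] w [ 0.0039 -0.0007  0.0018] yaw tgt 90.0 q6 -1.31
```

Call:
{"op": "play_rows", "data": {
  "commands": [
    {"claw": -1,"tx": 0,"ty": 0,"tz": -0.06,"wx": 0,"wy": 0,"wz": 0},
    {"claw": -1,"tx": 0,"ty": 0,"tz": -0.16,"wx": 0,"wy": 0,"wz": 0},
    {"claw": -1,"tx": -0.02,"ty": 0,"tz": -0.27,"wx": 0,"wy": 0,"wz": 0},
    {"claw": -1,"tx": -0.1,"ty": 0,"tz": -0.33,"wx": 0,"wy": 0,"wz": 0},
    {"claw": -1,"tx": -0.2,"ty": 0,"tz": -0.33,"wx": 0,"wy": 0,"wz": 0},
    {"claw": -1,"tx": -0.32,"ty": 0,"tz": -0.33,"wx": 0,"wy": 0,"wz": 0},
    {"claw": -1,"tx": -0.44,"ty": -0.01,"tz": -0.33,"wx": 0,"wy": 0,"wz": 0},
    {"claw": -1,"tx": -0.56,"ty": -0.02,"tz": -0.33,"wx": 0,"wy": 0,"wz": 0},
    {"claw": -1,"tx": -0.68,"ty": -0.024,"tz": -0.33,"wx": 0,"wy": 0,"wz": 0},
    {"claw": -1,"tx": -0.8,"ty": -0.024,"tz": -0.33,"wx": 0,"wy": 0,"wz": 0},
    {"claw": -1,"tx": -0.92,"ty": -0.024,"tz": -0.33,"wx": 0,"wy": 0,"wz": 0},
    {"claw": -1,"tx": -1.0,"ty": -0.024,"tz": -0.33,"wx": 0,"wy": 0,"wz": 0}
  ]
}}

```text
time: 24.65
ee_pos: [0.5272, -0.1375, 0.1337]
ee_rot: [2.222, 2.22, 0.0]
force: [0.9, -0.6, -0.3]
finger_gap: 0.0224
```

```bash
python3 - <<'E'
from h import *
from bench import manip
c,im,d=snap('wrist','w19')
s=manip.read_state();print(s['finger_gap'],s['force'])
togo([.5285,-.140,.0385],np.radians(90))
E
```

```text
0.022444741600372232 [-1.79010234 -3.23408889 -0.00570698]
pos [ 0.5273 -0.1408  0.1336] yaw 89.82 t 24.7 -> t [0.0025 0.0028 0.2378] w [ 0.0019  0.004  -0.0061] yaw tgt 90.0 q6 -2.04
```

View pics/w19.png

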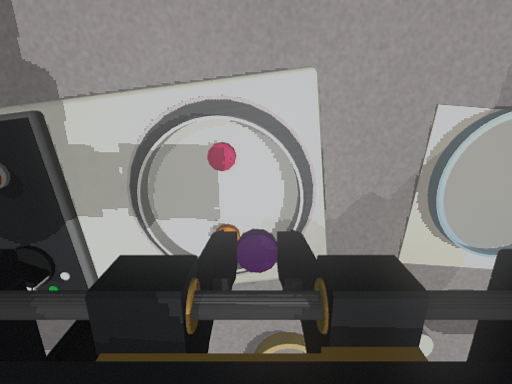

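Call:
{"op": "play_rows", "data": {
  "commands": [
    {"claw": -1,"tx": 0,"ty": 0,"tz": 0.02,"wx": 0,"wy": 0,"wz": 0},
    {"claw": -1,"tx": 0,"ty": 0,"tz": 0.06,"wx": 0,"wy": 0,"wz": 0},
    {"claw": -1,"tx": 0,"ty": 0,"tz": 0.1,"wx": 0,"wy": 0,"wz": 0},
    {"claw": -1,"tx": 0,"ty": 0,"tz": 0.12,"wx": 0,"wy": 0,"wz": 0},
    {"claw": -1,"tx": 0,"ty": 0,"tz": 0.12,"wx": 0,"wy": 0,"wz": 0},
    {"claw": -1,"tx": 0,"ty": 0,"tz": 0.12,"wx": 0,"wy": 0,"wz": 0}
  ]
}}

```text
time: 25.3
ee_pos: [0.5277, -0.134, 0.0858]
ee_rot: [2.219, 2.223, 0.0]
force: [-0.2, -0.5, -0.0]
finger_gap: 0.0227
```

```bash
python3 - <<'E'
from h import *
togo([.5285,-.140,.0385],np.radians(90))
E
```

```text
pos [ 0.5277 -0.134   0.0858] yaw 90.1 t 25.3 -> t [-0.0151  0.0019  0.1183] w [0.0008 0.0003 0.0032] yaw tgt 90.0 q6 -2.04
```

Call:
{"op": "play_rows", "data": {
  "commands": [
    {"claw": -1,"tx": -0.015,"ty": 0.002,"tz": 0.03,"wx": 0,"wy": 0,"wz": 0},
    {"claw": -1,"tx": -0.015,"ty": 0.002,"tz": 0.07,"wx": 0,"wy": 0,"wz": 0},
    {"claw": -1,"tx": -0.015,"ty": 0.002,"tz": 0.1,"wx": 0,"wy": 0,"wz": 0},
    {"claw": -1,"tx": -0.015,"ty": 0.002,"tz": 0.115,"wx": 0,"wy": 0,"wz": 0},
    {"claw": -1,"tx": -0.015,"ty": 0.002,"tz": 0.119,"wx": 0,"wy": 0,"wz": 0},
    {"claw": -1,"tx": -0.015,"ty": 0.002,"tz": 0.12,"wx": 0,"wy": 0,"wz": 0},
    {"claw": -1,"tx": -0.015,"ty": 0.002,"tz": 0.12,"wx": 0,"wy": 0,"wz": 0},
    {"claw": -0.35,"tx": -0.015,"ty": 0.002,"tz": 0.12,"wx": 0,"wy": 0,"wz": 0},
    {"claw": -0.35,"tx": -0.015,"ty": 0.002,"tz": 0.12,"wx": 0,"wy": 0,"wz": 0},
    {"claw": -0.35,"tx": -0.015,"ty": 0.002,"tz": 0.12,"wx": 0,"wy": 0,"wz": 0}
  ]
}}

```text
time: 26.3
ee_pos: [0.5283, -0.1405, 0.0376]
ee_rot: [2.22, 2.222, 0.0]
force: [0.7, 0.7, 0.2]
finger_gap: 0.0289
```

```bash
python3 - <<'E'
from h import *
from bench import manip
c,im,d=snap('wrist','w20')
s=manip.read_state();print(s['finger_gap'],s['force'])
b=blobs(im,135,160,80,40,amin=100);print(b[:1],onplane(c,*b[0][1],.0455))
togo([.553,.372,.003],np.radians(90))
E
```

```text
0.02853137907631292 [1.26988123 0.47972289 0.31760476]
[(1341, [256.6, 251.7], [236, 230, 42, 43])] [ 0.52789264 -0.14039033  0.0455    ]
pos [ 0.5283 -0.1405  0.0375] yaw 90.05 t 26.35 -> t [1.2812 0.0629 0.0861] w [0.0003 0.0002 0.0018] yaw tgt 90.0 q6 -2.05
```

View pics/w20.png

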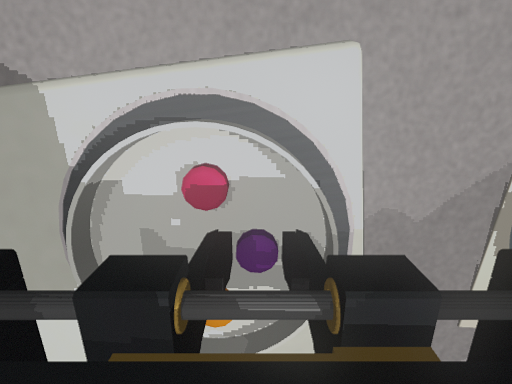

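Call:
{"op": "play_rows", "data": {
  "commands": [
    {"claw": -0.35,"tx": 0,"ty": 0,"tz": -0.03,"wx": 0,"wy": 0,"wz": 0},
    {"claw": -0.35,"tx": 0,"ty": 0,"tz": -0.12,"wx": 0,"wy": 0,"wz": 0},
    {"claw": -0.2,"tx": 0.02,"ty": 0,"tz": -0.24,"wx": 0,"wy": 0,"wz": 0},
    {"claw": 0,"tx": 0.12,"ty": 0.01,"tz": -0.3,"wx": 0,"wy": 0,"wz": 0},
    {"claw": 0,"tx": 0.24,"ty": 0.02,"tz": -0.3,"wx": 0,"wy": 0,"wz": 0},
    {"claw": 0,"tx": 0.36,"ty": 0.03,"tz": -0.3,"wx": 0,"wy": 0,"wz": 0},
    {"claw": 0,"tx": 0.48,"ty": 0.04,"tz": -0.3,"wx": 0,"wy": 0,"wz": 0},
    {"claw": 0,"tx": 0.6,"ty": 0.05,"tz": -0.3,"wx": 0,"wy": 0,"wz": 0},
    {"claw": 0,"tx": 0.72,"ty": 0.055,"tz": -0.3,"wx": 0,"wy": 0,"wz": 0},
    {"claw": 0,"tx": 0.84,"ty": 0.06,"tz": -0.3,"wx": 0,"wy": 0,"wz": 0},
    {"claw": 0,"tx": 0.95,"ty": 0.06,"tz": -0.3,"wx": 0,"wy": 0,"wz": 0},
    {"claw": 0,"tx": 1.0,"ty": 0.06,"tz": -0.3,"wx": 0,"wy": 0,"wz": 0}
  ]
}}

```text
time: 27.55
ee_pos: [0.5512, 0.263, 0.1583]
ee_rot: [2.217, 2.226, 0.002]
force: [0.7, 0.4, 0.2]
finger_gap: 0.044
```

```bash
python3 - <<'E'
from h import *
charms('w21')
togo([.551,.372,.02],np.radians(90))
E
```

```text
pos [0.5513 0.262  0.1581] yaw 90.25 t 27.65 -> t [2.748e-01 2.000e-04 3.453e-01] w [ 0.0013 -0.0009  0.0084] yaw tgt 90.0 q6 -1.32
```

Call:
{"op": "play_rows", "data": {
  "commands": [
    {"claw": 0,"tx": 0.12,"ty": -0.05,"tz": 0,"wx": 0,"wy": 0,"wz": 0.008},
    {"claw": 0,"tx": 0.22,"ty": -0.12,"tz": 0,"wx": 0,"wy": 0,"wz": 0.008},
    {"claw": 0,"tx": 0.27,"ty": -0.15,"tz": 0.04,"wx": 0,"wy": 0,"wz": 0.008},
    {"claw": 0,"tx": 0.275,"ty": -0.15,"tz": 0.08,"wx": 0,"wy": 0,"wz": 0.008},
    {"claw": 0,"tx": 0.275,"ty": -0.15,"tz": 0.08,"wx": 0,"wy": 0,"wz": 0.008},
    {"claw": 0,"tx": 0.275,"ty": -0.15,"tz": 0.08,"wx": 0,"wy": 0,"wz": 0.008}
  ]
}}

```text
time: 28.25
ee_pos: [0.4925, 0.3685, 0.1263]
ee_rot: [2.226, 2.216, 0.001]
force: [-0.4, 0.8, 0.3]
finger_gap: 0.0441
```

```bash
python3 - <<'E'
from h import *
c,im,d=snap('wrist','w22')
b=blobs(im,96,112,150,60,amin=60);print(b[:3]);P=onplane(c,*b[0][1],.0105);print(P)
togo([P[0]+.0015,P[1],.0025],np.radians(90))
E
```

```text
[(431, [21.2, 148.9], [9, 137, 26, 26]), (429, [268.9, 222.8], [258, 211, 23, 24])]
[0.45395054 0.15080015 0.0105    ]
pos [0.4927 0.3686 0.1266] yaw 89.73 t 28.3 -> t [-0.5451 -0.091   0.3099] w [ 0.0024 -0.0009 -0.0089] yaw tgt 90.0 q6 -1.11
```

View pics/w22.png

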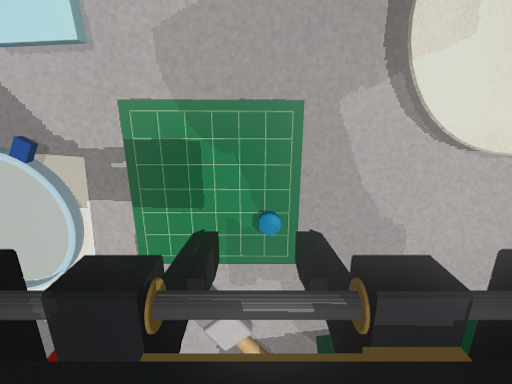

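```bash
python3 - <<'E'
from h import *
from bench import manip
c=manip.get_calibration('wrist');P=onplane(c,268.9,222.8,.0105);print(P)
togo([P[0]+.0015,P[1],.0025],np.radians(90))
E
```

```text
[0.52951125 0.38055748 0.0105    ]
pos [0.4927 0.3686 0.1266] yaw 89.73 t 28.3 -> t [0.0302 0.0952 0.3104] w [ 0.0024 -0.0009 -0.0089] yaw tgt 90.0 q6 -1.11
```

Call:
{"op": "play_rows", "data": {
  "commands": [
    {"claw": 0,"tx": 0.03,"ty": 0.095,"tz": 0.08,"wx": 0,"wy": 0,"wz": -0.009},
    {"claw": 0,"tx": 0.03,"ty": 0.095,"tz": 0.18,"wx": 0,"wy": 0,"wz": -0.009},
    {"claw": 0,"tx": 0.03,"ty": 0.095,"tz": 0.26,"wx": 0,"wy": 0,"wz": -0.009},
    {"claw": 0,"tx": 0.03,"ty": 0.095,"tz": 0.295,"wx": 0,"wy": 0,"wz": -0.009},
    {"claw": 0,"tx": 0.03,"ty": 0.095,"tz": 0.307,"wx": 0,"wy": 0,"wz": -0.009},
    {"claw": 0,"tx": 0.03,"ty": 0.095,"tz": 0.309,"wx": 0,"wy": 0,"wz": -0.009},
    {"claw": -0.2,"tx": 0.03,"ty": 0.095,"tz": 0.309,"wx": 0,"wy": 0,"wz": -0.009},
    {"claw": -1,"tx": 0.03,"ty": 0.095,"tz": 0.309,"wx": 0,"wy": 0,"wz": -0.009},
    {"claw": -1,"tx": 0.03,"ty": 0.095,"tz": 0.309,"wx": 0,"wy": 0,"wz": -0.009},
    {"claw": -1,"tx": 0.03,"ty": 0.095,"tz": 0.309,"wx": 0,"wy": 0,"wz": -0.009},
    {"claw": -1,"tx": 0.03,"ty": 0.095,"tz": 0.309,"wx": 0,"wy": 0,"wz": -0.009}
  ]
}}

```text
time: 29.4
ee_pos: [0.5303, 0.3817, 0.0029]
ee_rot: [2.219, 2.223, 0.002]
force: [-0.7, -0.6, 6.7]
finger_gap: 0.0225
```

```bash
python3 - <<'E'
from h import *
from bench import manip
c,im,d=snap('wrist');cv2.imwrite('pics/w23.png',im[150:,100:412,::-1])
b=[x for x in blobs(im,96,112,150,60,amin=300) if x[1][0]>150];print(b[:1],onplane(c,*b[0][1],.0105))
s=manip.read_state();print(s['finger_gap'],s['force'])
togo([.5285,-.194,.12],np.radians(90))
E
```

```text
[(1472, [256.6, 248.7], [236, 227, 42, 44])] [0.52817427 0.38173015 0.0105    ]
0.022308595193537197 [-0.07319101 -0.36911774  5.32230594]
pos [0.5303 0.3817 0.0028] yaw 90.09 t 29.45 -> t [-1.4389 -0.0061 -0.2939] w [ 0.0027 -0.0013  0.0028] yaw tgt 90.0 q6 -1.13
```

View pics/w23.png

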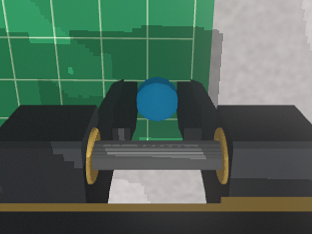

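Call:
{"op": "play_rows", "data": {
  "commands": [
    {"claw": -1,"tx": 0,"ty": 0,"tz": -0.06,"wx": 0,"wy": 0,"wz": 0},
    {"claw": -1,"tx": 0,"ty": 0,"tz": -0.16,"wx": 0,"wy": 0,"wz": 0},
    {"claw": -1,"tx": -0.02,"ty": 0,"tz": -0.27,"wx": 0,"wy": 0,"wz": 0},
    {"claw": -1,"tx": -0.1,"ty": 0,"tz": -0.33,"wx": 0,"wy": 0,"wz": 0},
    {"claw": -1,"tx": -0.2,"ty": 0,"tz": -0.33,"wx": 0,"wy": 0,"wz": 0},
    {"claw": -1,"tx": -0.32,"ty": 0,"tz": -0.33,"wx": 0,"wy": 0,"wz": 0},
    {"claw": -1,"tx": -0.44,"ty": 0,"tz": -0.33,"wx": 0,"wy": 0,"wz": 0},
    {"claw": -1,"tx": -0.56,"ty": 0,"tz": -0.33,"wx": 0,"wy": 0,"wz": 0},
    {"claw": -1,"tx": -0.68,"ty": 0,"tz": -0.33,"wx": 0,"wy": 0,"wz": 0},
    {"claw": -1,"tx": -0.8,"ty": 0,"tz": -0.33,"wx": 0,"wy": 0,"wz": 0},
    {"claw": -1,"tx": -0.92,"ty": 0,"tz": -0.33,"wx": 0,"wy": 0,"wz": 0},
    {"claw": -1,"tx": -1.0,"ty": 0,"tz": -0.33,"wx": 0,"wy": 0,"wz": 0}
  ]
}}

```text
time: 30.65
ee_pos: [0.5301, -0.0214, 0.134]
ee_rot: [2.221, 2.221, -0.0]
force: [-0.1, 0.9, -0.4]
finger_gap: 0.0228
```

Call:
{"op": "play_rows", "data": {
  "commands": [
    {"claw": -1,"tx": -0.1,"ty": -0.002,"tz": 0,"wx": 0,"wy": 0,"wz": 0},
    {"claw": -1,"tx": -0.2,"ty": -0.003,"tz": 0,"wx": 0,"wy": 0,"wz": 0},
    {"claw": -1,"tx": -0.3,"ty": -0.004,"tz": 0,"wx": 0,"wy": 0,"wz": 0},
    {"claw": -1,"tx": -0.38,"ty": -0.005,"tz": 0,"wx": 0,"wy": 0,"wz": 0},
    {"claw": -1,"tx": -0.42,"ty": -0.006,"tz": 0.03,"wx": 0,"wy": 0,"wz": 0},
    {"claw": -1,"tx": -0.438,"ty": -0.006,"tz": 0.08,"wx": 0,"wy": 0,"wz": 0},
    {"claw": -1,"tx": -0.438,"ty": -0.006,"tz": 0.12,"wx": 0,"wy": 0,"wz": 0},
    {"claw": -1,"tx": -0.438,"ty": -0.006,"tz": 0.12,"wx": 0,"wy": 0,"wz": 0},
    {"claw": -1,"tx": -0.438,"ty": -0.006,"tz": 0.12,"wx": 0,"wy": 0,"wz": 0}
  ]
}}

```text
time: 31.55
ee_pos: [0.5283, -0.1931, 0.0857]
ee_rot: [-2.219, -2.223, 0.0]
force: [0.1, -0.5, -0.3]
finger_gap: 0.023
```

```bash
python3 - <<'E'
from h import *
from bench import manip
c,im,d=snap('wrist','w24')
s=manip.read_state();print(s['finger_gap'],s['force'])
togo([.5285,-.194,.0385],np.radians(90))
E
```

```text
0.02258287150347579 [ 0.54017825 -0.26130028 -0.73617673]
pos [ 0.5286 -0.1933  0.0863] yaw 90.12 t 31.6 -> t [-0.0016 -0.0003  0.1195] w [0.0011 0.0005 0.0042] yaw tgt 90.0 q6 -2.13
```

View pics/w24.png

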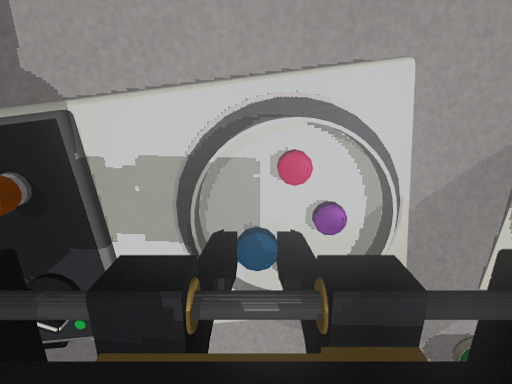

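Call:
{"op": "play_rows", "data": {
  "commands": [
    {"claw": -1,"tx": -0.002,"ty": 0,"tz": 0.03,"wx": 0,"wy": 0,"wz": 0},
    {"claw": -1,"tx": -0.002,"ty": 0,"tz": 0.07,"wx": 0,"wy": 0,"wz": 0},
    {"claw": -1,"tx": -0.002,"ty": 0,"tz": 0.1,"wx": 0,"wy": 0,"wz": 0},
    {"claw": -1,"tx": -0.002,"ty": 0,"tz": 0.115,"wx": 0,"wy": 0,"wz": 0},
    {"claw": -1,"tx": -0.002,"ty": 0,"tz": 0.12,"wx": 0,"wy": 0,"wz": 0},
    {"claw": -1,"tx": -0.002,"ty": 0,"tz": 0.12,"wx": 0,"wy": 0,"wz": 0},
    {"claw": -1,"tx": -0.002,"ty": 0,"tz": 0.121,"wx": 0,"wy": 0,"wz": 0},
    {"claw": -0.35,"tx": -0.002,"ty": 0,"tz": 0.12,"wx": 0,"wy": 0,"wz": 0},
    {"claw": -0.35,"tx": -0.002,"ty": 0,"tz": 0.12,"wx": 0,"wy": 0,"wz": 0},
    {"claw": -0.35,"tx": -0.002,"ty": 0,"tz": 0.12,"wx": 0,"wy": 0,"wz": 0},
    {"claw": -0.35,"tx": -0.002,"ty": 0,"tz": 0.09,"wx": 0,"wy": 0,"wz": 0},
    {"claw": -0.35,"tx": -0.002,"ty": 0,"tz": 0,"wx": 0,"wy": 0,"wz": 0}
  ]
}}

```text
time: 32.8
ee_pos: [0.5269, -0.1939, 0.0845]
ee_rot: [-2.216, -2.219, 0.002]
force: [0.5, -0.2, 0.3]
finger_gap: 0.0288
```

```bash
python3 - <<'E'
from h import *
togo([.40,-.167,.2],np.radians(62))
E
```

```text
pos [ 0.5269 -0.1939  0.0845] yaw 90.07 t 32.8 -> t [ 0.0684 -0.3186 -0.287 ] w [-0.0102 -0.0033  0.9358] yaw tgt 62.0 q6 -2.13
```

Call:
{"op": "play_rows", "data": {
  "commands": [
    {"claw": -0.2,"tx": 0,"ty": 0,"tz": -0.1,"wx": 0,"wy": 0,"wz": 0},
    {"claw": 0,"tx": 0.02,"ty": -0.08,"tz": -0.2,"wx": 0,"wy": 0,"wz": 0.28},
    {"claw": 0,"tx": 0.068,"ty": -0.2,"tz": -0.287,"wx": 0,"wy": 0,"wz": 0.56},
    {"claw": 0,"tx": 0.068,"ty": -0.318,"tz": -0.287,"wx": 0,"wy": 0,"wz": 0.84},
    {"claw": 0,"tx": 0.068,"ty": -0.318,"tz": -0.287,"wx": 0,"wy": 0,"wz": 0.936},
    {"claw": 0,"tx": 0.068,"ty": -0.318,"tz": -0.287,"wx": 0,"wy": 0,"wz": 0.936},
    {"claw": 0,"tx": 0.068,"ty": -0.318,"tz": -0.287,"wx": 0,"wy": 0,"wz": 0.936}
  ]
}}

```text
time: 33.5
ee_pos: [0.4016, -0.1679, 0.2012]
ee_rot: [2.691, 1.619, 0.001]
force: [-0.1, -0.2, 0.3]
finger_gap: 0.0439
```

```bash
python3 - <<'E'
from h import *
from bench import manip
c,im,d=snap('wrist','w25');np.savez('w25.npz',im=im,pose=c['pose'])
ct,it,dt=snap('top');np.savez('t25.npz',im=it)
cv2.imwrite('pics/t25.png',cv2.resize(it[150:250,170:420],None,fx=3.1,fy=3.1,interpolation=cv2.INTER_CUBIC)[...,::-1])
togo([.42,.17,.16],np.radians(62))
E
```

```text
pos [ 0.4017 -0.1678  0.2006] yaw 62.09 t 33.6 -> t [ 0.7676 -0.3549  0.1015] w [ 0.     -0.0002  0.0029] yaw tgt 62.0 q6 -1.75
```

View pics/w25.png

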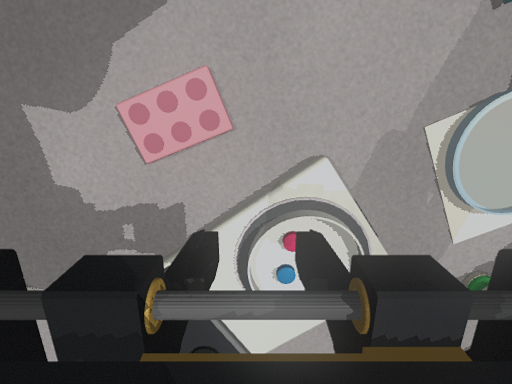

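View pics/t25.png

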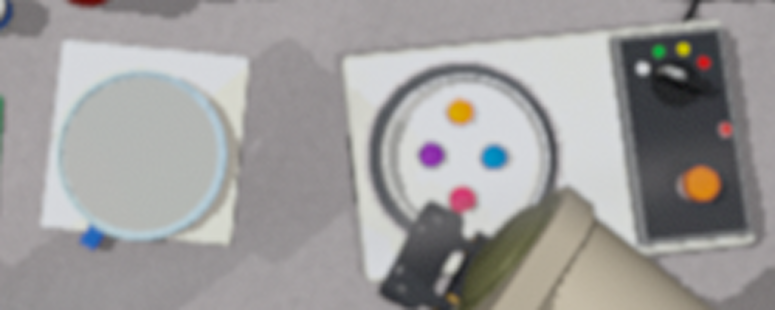

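```bash
python3 - <<'E'
from h import *
from bench import manip
togo([.4507,.1551,.12],np.radians(61.6))
ct=manip.get_calibration('top')
def edge(f):
    g=cv2.GaussianBlur(cv2.cvtColor(f,cv2.COLOR_RGB2GRAY),(0,0),1).astype(np.float32)
    return g[165:205,285:356]
# phase correlation of the inner dish area upper part between pre-charm picture and now
a=np.load('t25.npz')['im']
g=cv2.cvtColor(a,cv2.COLOR_RGB2HSV)
for k,v in {'crimson':(165,178,130,60),'orange':(7,24,150,120),'blue':(96,112,150,60),'purple':(135,160,80,60)}.items():
    b=blobs(a,*v,roi=(290,165,350,232))[0];P=onplane(ct,*b[1],.0455);print(k,b[0],P.round(4),np.hypot(*(P[:2]-[.528,-.167])).round(4))
E
```

```text
pos [ 0.4017 -0.1678  0.2006] yaw 62.09 t 33.6 -> t [ 0.7706 -0.2696  0.2015] w [ 0.     -0.0002  0.0163] yaw tgt 61.6 q6 -1.75
crimson 38 [ 0.4918 -0.1642  0.0455] 0.0363
orange 37 [ 0.5677 -0.1627  0.0455] 0.04
blue 36 [ 0.5281 -0.1915  0.0455] 0.0245
purple 43 [ 0.5293 -0.1381  0.0455] 0.0289
```

Call:
{"op": "play_rows", "data": {
  "commands": [
    {"claw": 0,"tx": 0.11,"ty": -0.04,"tz": 0,"wx": 0,"wy": 0,"wz": 0.016},
    {"claw": 0,"tx": 0.22,"ty": -0.08,"tz": 0,"wx": 0,"wy": 0,"wz": 0.016},
    {"claw": 0,"tx": 0.33,"ty": -0.12,"tz": 0,"wx": 0,"wy": 0,"wz": 0.016},
    {"claw": 0,"tx": 0.44,"ty": -0.16,"tz": 0.05,"wx": 0,"wy": 0,"wz": 0.016},
    {"claw": 0,"tx": 0.55,"ty": -0.2,"tz": 0.1,"wx": 0,"wy": 0,"wz": 0.016},
    {"claw": 0,"tx": 0.66,"ty": -0.24,"tz": 0.15,"wx": 0,"wy": 0,"wz": 0.016},
    {"claw": 0,"tx": 0.75,"ty": -0.27,"tz": 0.2,"wx": 0,"wy": 0,"wz": 0.016},
    {"claw": 0,"tx": 0.77,"ty": -0.27,"tz": 0.2,"wx": 0,"wy": 0,"wz": 0.016},
    {"claw": 0,"tx": 0.77,"ty": -0.27,"tz": 0.2,"wx": 0,"wy": 0,"wz": 0.016},
    {"claw": 0,"tx": 0.77,"ty": -0.27,"tz": 0.2,"wx": 0,"wy": 0,"wz": 0.016}
  ]
}}

```text
time: 34.6
ee_pos: [0.4507, 0.1544, 0.1209]
ee_rot: [2.699, 1.607, 0.0]
force: [-0.1, -0.3, -0.8]
finger_gap: 0.0443
```

```bash
python3 - <<'E'
from h import *
c,im,d=snap('wrist','w26')
b=blobs(im,105,125,120,50,amin=60);print(b[:2],onplane(c,*b[0][1],.015))
togo([.4507,.1551,.0035],np.radians(61.6))
E
```

```text
[(306, [257.5, 193.9], [250, 184, 16, 20])] [0.4537079  0.15383022 0.015     ]
pos [0.4507 0.1542 0.1211] yaw 61.48 t 34.65 -> t [ 0.002  -0.0014  0.294 ] w [ 0.0015 -0.0006 -0.0041] yaw tgt 61.6 q6 -0.99
```

View pics/w26.png

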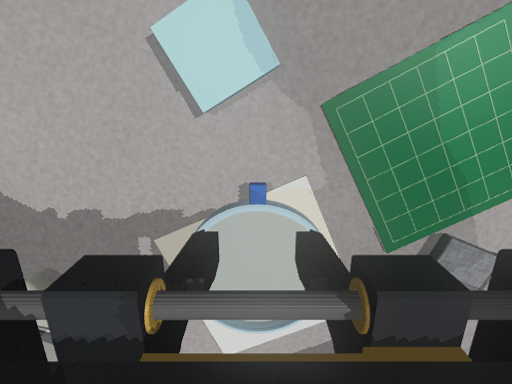

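Call:
{"op": "play_rows", "data": {
  "commands": [
    {"claw": 0,"tx": 0.002,"ty": -0.001,"tz": 0.1,"wx": 0,"wy": 0,"wz": 0},
    {"claw": 0,"tx": 0.002,"ty": -0.001,"tz": 0.19,"wx": 0,"wy": 0,"wz": 0},
    {"claw": 0,"tx": 0.002,"ty": -0.001,"tz": 0.25,"wx": 0,"wy": 0,"wz": 0},
    {"claw": 0,"tx": 0.002,"ty": -0.001,"tz": 0.28,"wx": 0,"wy": 0,"wz": 0},
    {"claw": 0,"tx": 0.002,"ty": -0.001,"tz": 0.29,"wx": 0,"wy": 0,"wz": 0},
    {"claw": 0,"tx": 0.002,"ty": -0.001,"tz": 0.292,"wx": 0,"wy": 0,"wz": 0},
    {"claw": -1,"tx": 0.002,"ty": -0.001,"tz": 0.292,"wx": 0,"wy": 0,"wz": 0},
    {"claw": -1,"tx": 0.002,"ty": -0.001,"tz": 0.292,"wx": 0,"wy": 0,"wz": 0},
    {"claw": -1,"tx": 0.002,"ty": -0.001,"tz": 0.292,"wx": 0,"wy": 0,"wz": 0},
    {"claw": -1,"tx": 0.002,"ty": -0.001,"tz": 0.292,"wx": 0,"wy": 0,"wz": 0},
    {"claw": -1,"tx": 0.002,"ty": -0.001,"tz": 0.292,"wx": 0,"wy": 0,"wz": 0},
    {"claw": -1,"tx": 0.002,"ty": -0.001,"tz": 0.292,"wx": 0,"wy": 0,"wz": 0}
  ]
}}

```text
time: 35.85
ee_pos: [0.4505, 0.156, 0.0042]
ee_rot: [2.699, 1.607, 0.001]
force: [-0.1, 0.0, 6.0]
finger_gap: 0.0159
```

```bash
python3 - <<'E'
from h import *
from bench import manip
c,im,d=snap('wrist','w27');
cv2.imwrite('pics/w27a.png',cv2.resize(im[190:310,180:340],None,fx=4,fy=4)[...,::-1])
s=manip.read_state();print(s['finger_gap'],s['force'])
togo([.4507,.1551,.0665],np.radians(61.6))
E
```

```text
0.015403443234046986 [-1.73351694  0.15768763  6.44949785]
pos [0.4505 0.156  0.0042] yaw 61.52 t 35.9 -> t [-0.0016  0.0017 -0.1558] w [ 0.0009 -0.0007 -0.0026] yaw tgt 61.6 q6 -0.99
```

View pics/w27a.png

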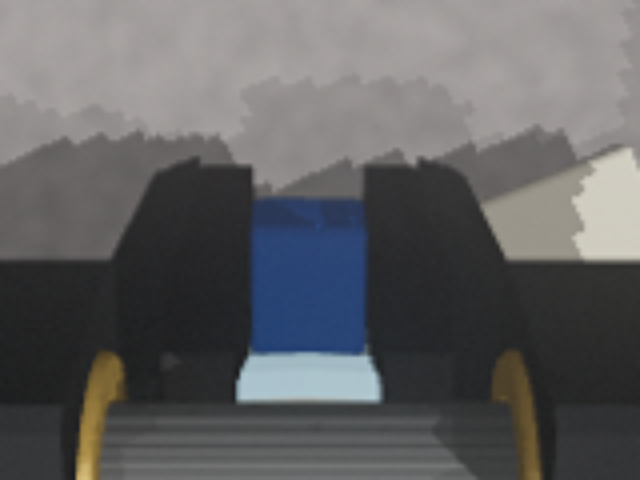

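Call:
{"op": "play_rows", "data": {
  "commands": [
    {"claw": -1,"tx": 0,"ty": 0,"tz": -0.02,"wx": 0,"wy": 0,"wz": 0},
    {"claw": -1,"tx": 0,"ty": 0,"tz": -0.05,"wx": 0,"wy": 0,"wz": 0},
    {"claw": -1,"tx": 0,"ty": 0,"tz": -0.09,"wx": 0,"wy": 0,"wz": 0},
    {"claw": -1,"tx": 0,"ty": 0,"tz": -0.13,"wx": 0,"wy": 0,"wz": 0},
    {"claw": -1,"tx": 0,"ty": 0,"tz": -0.155,"wx": 0,"wy": 0,"wz": 0},
    {"claw": -1,"tx": 0,"ty": 0,"tz": -0.163,"wx": 0,"wy": 0,"wz": 0},
    {"claw": -1,"tx": 0,"ty": 0,"tz": -0.163,"wx": 0,"wy": 0,"wz": 0},
    {"claw": -1,"tx": 0,"ty": 0,"tz": -0.163,"wx": 0,"wy": 0,"wz": 0}
  ]
}}

```text
time: 36.7
ee_pos: [0.4499, 0.1559, 0.0685]
ee_rot: [-2.699, -1.607, 0.001]
force: [0.5, -0.3, -0.8]
finger_gap: 0.0158
```

```bash
python3 - <<'E'
from h import *
from bench import manip
c,im,d=snap('scene')
cv2.imwrite('pics/s28.png',cv2.resize(im[150:270,220:380],None,fx=5,fy=5,interpolation=cv2.INTER_CUBIC)[...,::-1])
s=manip.read_state();print(s['finger_gap'],s['force'])
togo([.4505,-.1247,.0692],np.radians(61.6))
E
```

```text
0.015389669281935121 [-0.14579719  0.36730524  0.01622456]
pos [0.4499 0.1559 0.0685] yaw 61.52 t 36.75 -> t [-0.6159  0.3358 -0.0018] w [-0.0019  0.0013 -0.0026] yaw tgt 61.6 q6 -0.99
```

View pics/s28.png

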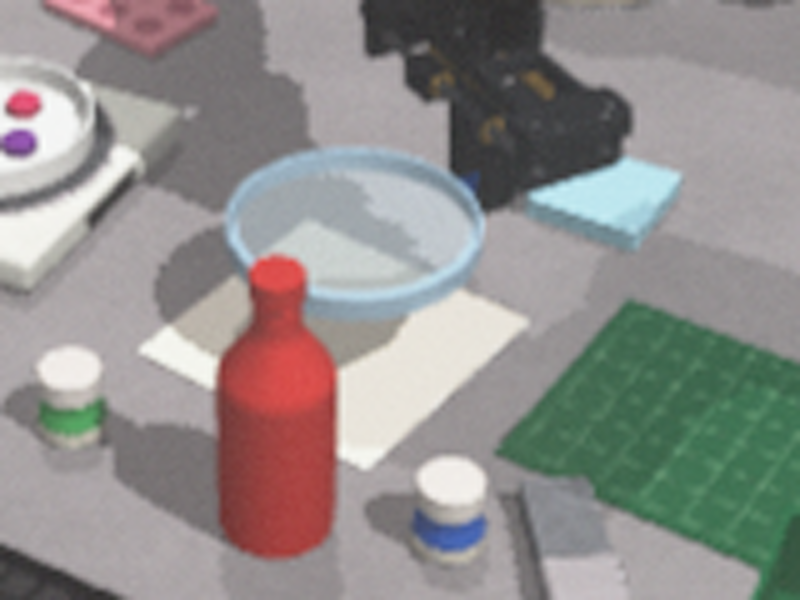

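Call:
{"op": "play_rows", "data": {
  "commands": [
    {"claw": -1,"tx": -0.02,"ty": 0.011,"tz": 0,"wx": 0,"wy": 0,"wz": 0},
    {"claw": -1,"tx": -0.06,"ty": 0.033,"tz": 0,"wx": 0,"wy": 0,"wz": 0},
    {"claw": -1,"tx": -0.12,"ty": 0.065,"tz": 0,"wx": 0,"wy": 0,"wz": 0},
    {"claw": -1,"tx": -0.19,"ty": 0.104,"tz": 0,"wx": 0,"wy": 0,"wz": 0},
    {"claw": -1,"tx": -0.26,"ty": 0.142,"tz": 0,"wx": 0,"wy": 0,"wz": 0},
    {"claw": -1,"tx": -0.33,"ty": 0.18,"tz": 0,"wx": 0,"wy": 0,"wz": 0},
    {"claw": -1,"tx": -0.4,"ty": 0.218,"tz": 0,"wx": 0,"wy": 0,"wz": 0},
    {"claw": -1,"tx": -0.47,"ty": 0.256,"tz": 0,"wx": 0,"wy": 0,"wz": 0},
    {"claw": -1,"tx": -0.53,"ty": 0.289,"tz": 0,"wx": 0,"wy": 0,"wz": 0},
    {"claw": -1,"tx": -0.58,"ty": 0.316,"tz": 0,"wx": 0,"wy": 0,"wz": 0},
    {"claw": -1,"tx": -0.61,"ty": 0.332,"tz": 0,"wx": 0,"wy": 0,"wz": 0},
    {"claw": -1,"tx": -0.616,"ty": 0.336,"tz": 0,"wx": 0,"wy": 0,"wz": 0}
  ]
}}

```text
time: 37.95
ee_pos: [0.4506, -0.1259, 0.0688]
ee_rot: [-2.701, -1.604, 0.0]
force: [-0.8, 0.5, -1.1]
finger_gap: 0.0157
```

Call:
{"op": "play_rows", "data": {
  "commands": [
    {"claw": -1,"tx": 0,"ty": 0,"tz": 0,"wx": 0,"wy": 0,"wz": 0},
    {"claw": -1,"tx": 0,"ty": 0,"tz": 0,"wx": 0,"wy": 0,"wz": 0},
    {"claw": -1,"tx": 0,"ty": 0,"tz": 0,"wx": 0,"wy": 0,"wz": 0}
  ]
}}

```text
time: 38.25
ee_pos: [0.4509, -0.1239, 0.069]
ee_rot: [-2.698, -1.608, 0.0]
force: [-0.1, 0.6, 0.1]
finger_gap: 0.0155
```

```bash
python3 - <<'E'
from h import *
from bench import manip
s=manip.read_state();print(s['finger_gap'],s['force'])
togo([.4505,-.1247,.0439],np.radians(61.6))
for n,r in (('scene',(140,210,180,270)),('top',(155,245,275,365))):
    c,im,d=snap(n);np.savez(n+'29.npz',im=im)
    cv2.imwrite(f'pics/{n}29.png',cv2.resize(im[r[0]:r[1],r[2]:r[3]],None,fx=6.5,fy=6.5,interpolation=cv2.INTER_CUBIC)[...,::-1])
E
```

```text
0.01547053540782513 [-0.07109932  0.6161738   0.05930696]
pos [ 0.4509 -0.1239  0.069 ] yaw 61.59 t 38.25 -> t [-0.0022  0.0001  0.0627] w [-0.0005 -0.0001 -0.0004] yaw tgt 61.6 q6 -1.59
```

View pics/scene29.png

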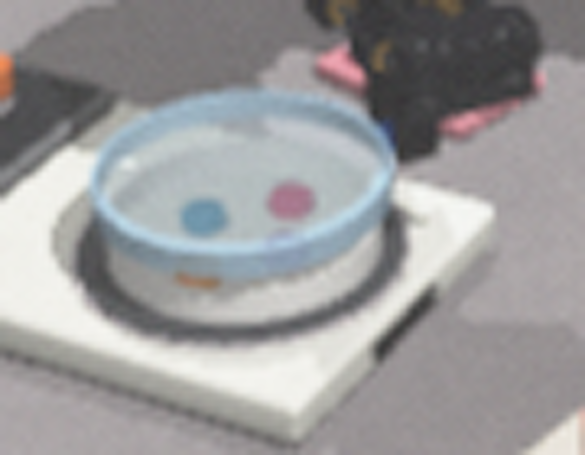

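View pics/top29.png

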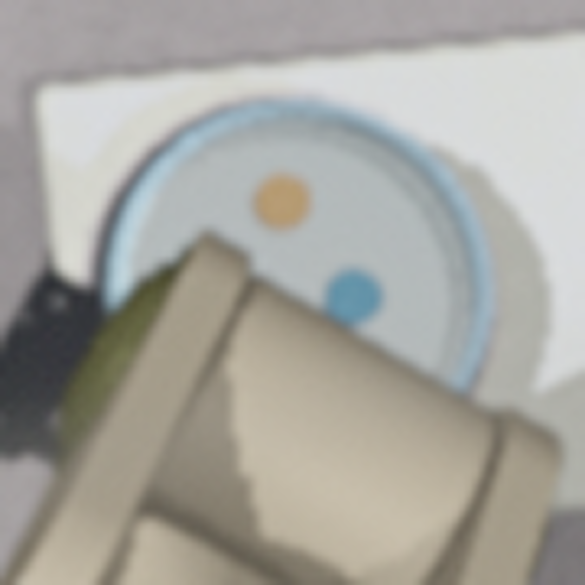

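Call:
{"op": "play_rows", "data": {
  "commands": [
    {"claw": -1,"tx": -0.002,"ty": 0,"tz": 0.01,"wx": 0,"wy": 0,"wz": 0},
    {"claw": -1,"tx": -0.002,"ty": 0,"tz": 0.025,"wx": 0,"wy": 0,"wz": 0},
    {"claw": -1,"tx": -0.002,"ty": 0,"tz": 0.037,"wx": 0,"wy": 0,"wz": 0},
    {"claw": -1,"tx": -0.002,"ty": 0,"tz": 0.046,"wx": 0,"wy": 0,"wz": 0},
    {"claw": -1,"tx": -0.002,"ty": 0,"tz": 0.052,"wx": 0,"wy": 0,"wz": 0},
    {"claw": -1,"tx": -0.002,"ty": 0,"tz": 0.057,"wx": 0,"wy": 0,"wz": 0},
    {"claw": -1,"tx": -0.002,"ty": 0,"tz": 0.06,"wx": 0,"wy": 0,"wz": 0},
    {"claw": -1,"tx": -0.002,"ty": 0,"tz": 0.06,"wx": 0,"wy": 0,"wz": 0},
    {"claw": -1,"tx": -0.002,"ty": 0,"tz": 0.06,"wx": 0,"wy": 0,"wz": 0}
  ]
}}

```text
time: 39.25
ee_pos: [0.4506, -0.1255, 0.0451]
ee_rot: [2.699, 1.607, 0.0]
force: [1.3, 0.4, -1.2]
finger_gap: 0.0157
```

```bash
python3 - <<'E'
from h import *
from bench import manip
s=manip.read_state();print(s['finger_gap'],s['force'],s['torque'])
togo([.4505,-.1247,.0439],np.radians(61.6))
for n,r in (('scene',(140,210,180,270)),):
    c,im,d=snap(n)
    cv2.imwrite(f'pics/{n}30.png',cv2.resize(im[r[0]:r[1],r[2]:r[3]],None,fx=8,fy=8,interpolation=cv2.INTER_CUBIC)[...,::-1])
E
```

```text
0.015732521278531943 [ 1.33844801  0.44705551 -1.22988474] [-0.00640199  0.09186135  0.01302422]
pos [ 0.4506 -0.1255  0.0451] yaw 61.53 t 39.25 -> t [ 0.0016 -0.0011  0.0031] w [ 0.0004  0.0001 -0.0025] yaw tgt 61.6 q6 -1.6
```

View pics/scene30.png

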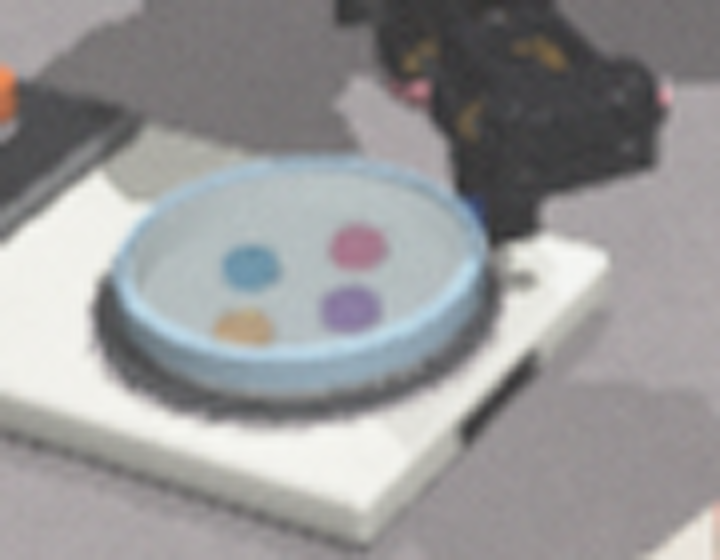

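Lid is over the dish and almost down. Lower the last millimetre and release.

Call:
{"op": "play_rows", "data": {
  "commands": [
    {"claw": -1,"tx": 0,"ty": 0,"tz": 0.002,"wx": 0,"wy": 0,"wz": 0},
    {"claw": -1,"tx": 0,"ty": 0,"tz": 0.004,"wx": 0,"wy": 0,"wz": 0},
    {"claw": -1,"tx": 0,"ty": 0,"tz": 0.004,"wx": 0,"wy": 0,"wz": 0},
    {"claw": -0.4,"tx": 0,"ty": 0,"tz": 0.004,"wx": 0,"wy": 0,"wz": 0},
    {"claw": -0.4,"tx": 0,"ty": 0,"tz": 0.004,"wx": 0,"wy": 0,"wz": 0},
    {"claw": -0.4,"tx": 0,"ty": 0,"tz": 0.004,"wx": 0,"wy": 0,"wz": 0},
    {"claw": -0.4,"tx": 0,"ty": 0,"tz": -0.05,"wx": 0,"wy": 0,"wz": 0},
    {"claw": -0.4,"tx": 0,"ty": 0,"tz": -0.15,"wx": 0,"wy": 0,"wz": 0},
    {"claw": 0,"tx": 0,"ty": -0.1,"tz": -0.25,"wx": 0,"wy": 0,"wz": 0},
    {"claw": 0,"tx": 0,"ty": -0.15,"tz": -0.3,"wx": 0,"wy": 0,"wz": 0},
    {"claw": 0,"tx": 0,"ty": -0.15,"tz": -0.3,"wx": 0,"wy": 0,"wz": 0}
  ]
}}

```text
time: 40.4
ee_pos: [0.3972, -0.0963, 0.1676]
ee_rot: [2.696, 1.605, 0.004]
force: [0.2, 0.2, 0.3]
finger_gap: 0.0441
```

```bash
python3 - <<'E'
from h import *
from bench import manip
c,im,d=snap('scene')
cv2.imwrite('pics/scene31.png',cv2.resize(im[140:210,180:270],None,fx=8,fy=8,interpolation=cv2.INTER_CUBIC)[...,::-1])
c,im,d=snap('wrist','w31')
c,im,d=snap('top');np.savez('t31.npz',im=im)
cv2.imwrite('pics/t31.png',cv2.resize(im[150:250,270:420],None,fx=5,fy=5,interpolation=cv2.INTER_CUBIC)[...,::-1])
togo([.45,-.3,.2],np.radians(61.6))
E
```

```text
pos [ 0.398  -0.097   0.1645] yaw 61.52 t 40.55 -> t [-0.3841  0.3562 -0.0888] w [-0.0005  0.     -0.0027] yaw tgt 61.6 q6 -1.6
```

View pics/scene31.png

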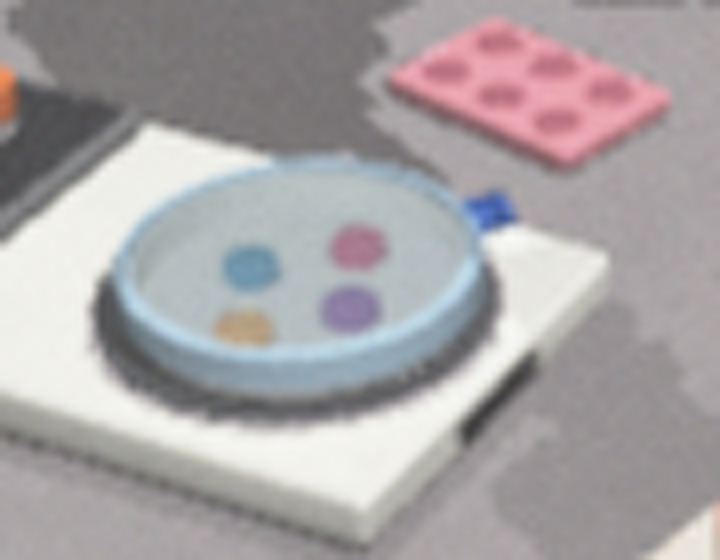

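View pics/w31.png

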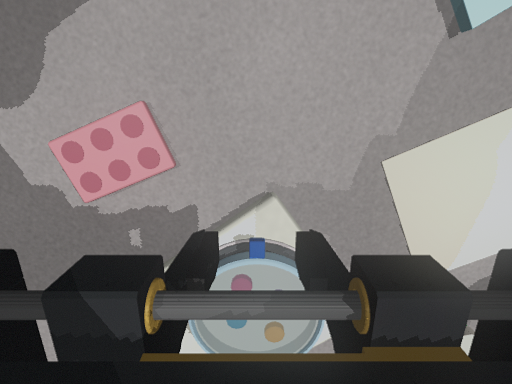

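View pics/t31.png

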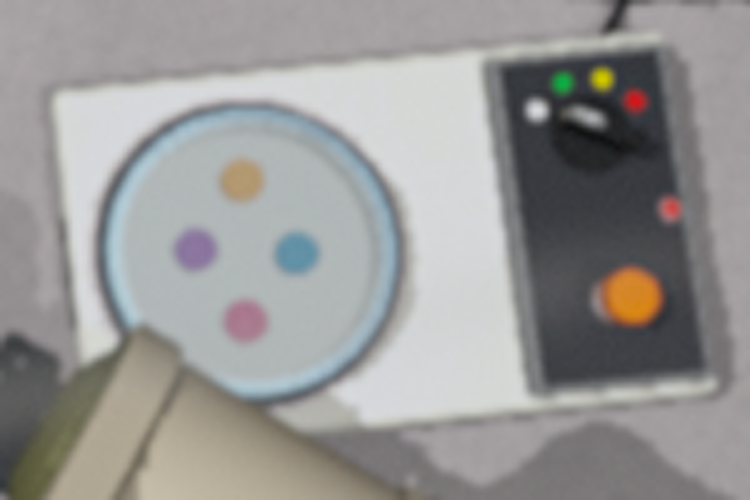

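```bash
python3 - <<'E'
from h import *
from bench import manip
ct=manip.get_calibration('top');cs=manip.get_calibration('scene')
# pen cup: centre of its black rim in top (crop coords) 
im=np.load('top0.npz')['im'];cv2.imwrite('pics/pc.png',cv2.resize(im[100:160,350:430],None,fx=8,fy=8,interpolation=cv2.INTER_CUBIC)[...,::-1])
togo([.50,-.33,.2],np.radians(80))
for p in [(270+537/5,150+110/5),(270+563/5,150+83/5),(270+602/5,150+79/5),(270+636/5,150+100/5)]: print(onplane(ct,*p,.041).round(4))
E
```

```text
pos [ 0.398  -0.097   0.1645] yaw 61.52 t 40.55 -> t [-0.3904  0.5018 -0.0889] w [-5.000e-04 -1.000e-04 -6.161e-01] yaw tgt 80.0 q6 -1.6
[ 0.6083 -0.3239  0.041 ]
[ 0.6234 -0.3383  0.041 ]
[ 0.626  -0.3594  0.041 ]
[ 0.6148 -0.3775  0.041 ]
```

View pics/pc.png

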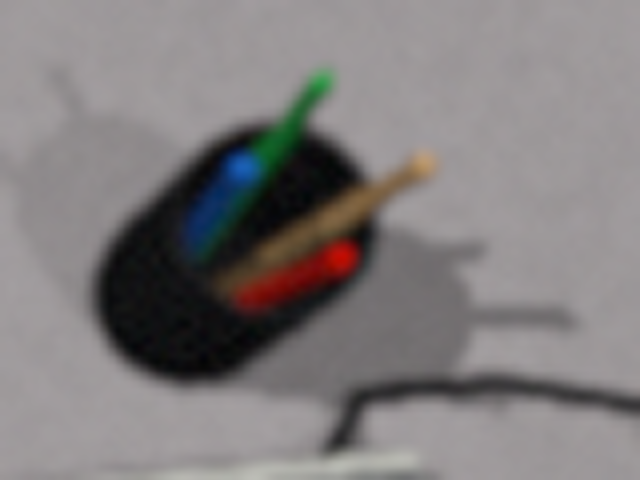

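Call:
{"op": "play_rows", "data": {
  "commands": [
    {"claw": 0,"tx": -0.06,"ty": 0.08,"tz": -0.089,"wx": 0,"wy": 0,"wz": -0.1},
    {"claw": 0,"tx": -0.14,"ty": 0.18,"tz": -0.089,"wx": 0,"wy": 0,"wz": -0.3},
    {"claw": 0,"tx": -0.22,"ty": 0.28,"tz": -0.089,"wx": 0,"wy": 0,"wz": -0.5},
    {"claw": 0,"tx": -0.3,"ty": 0.38,"tz": -0.089,"wx": 0,"wy": 0,"wz": -0.616},
    {"claw": 0,"tx": -0.37,"ty": 0.48,"tz": -0.089,"wx": 0,"wy": 0,"wz": -0.616},
    {"claw": 0,"tx": -0.39,"ty": 0.502,"tz": -0.089,"wx": 0,"wy": 0,"wz": -0.616},
    {"claw": 0,"tx": -0.39,"ty": 0.502,"tz": -0.089,"wx": 0,"wy": 0,"wz": -0.616},
    {"claw": 0,"tx": -0.39,"ty": 0.502,"tz": -0.089,"wx": 0,"wy": 0,"wz": -0.616}
  ]
}}

```text
time: 41.35
ee_pos: [0.4997, -0.3293, 0.1989]
ee_rot: [-2.405, -2.017, 0.0]
force: [-1.2, 0.1, 0.4]
finger_gap: 0.0437
```

```bash
python3 - <<'E'
from h import *
from bench import manip
ct=manip.get_calibration('top')
print('cup base',onplane(ct,350+190/8,100+290/8,0.0),'rim',onplane(ct,350+285/8,100+210/8,.1))
c,im,d=snap('wrist','w33');np.savez('w33.npz',im=im,pose=c['pose'])
cv2.imwrite('pics/w33a.png',cv2.resize(im[170:300,170:345],None,fx=4.5,fy=4.5,interpolation=cv2.INTER_CUBIC)[...,::-1])
print('dial proj',proj(c,np.array([.5954,-.352,.069])),'knob',proj(c,np.array([.506,-.3625,.069])))
togo([.50,-.33,.2],np.radians(80))
E
```

```text
cup base [ 0.71904411 -0.32924275  0.        ] rim [ 0.71786659 -0.32815842  0.1       ]
dial proj (np.float64(251.43696747897462), np.float64(268.9903425751502)) knob (np.float64(225.66071863143816), np.float64(195.43205615980105))
pos [ 0.4998 -0.3288  0.1996] yaw 80.03 t 41.4 -> t [-0.0028  0.0011 -0.0009] w [-0.0028 -0.0023  0.0009] yaw tgt 80.0 q6 -2.17
```

View pics/w33.png

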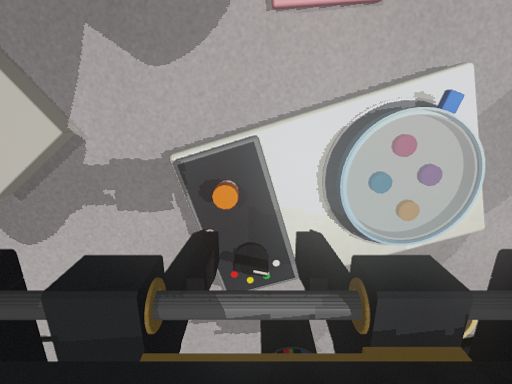

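View pics/w33a.png

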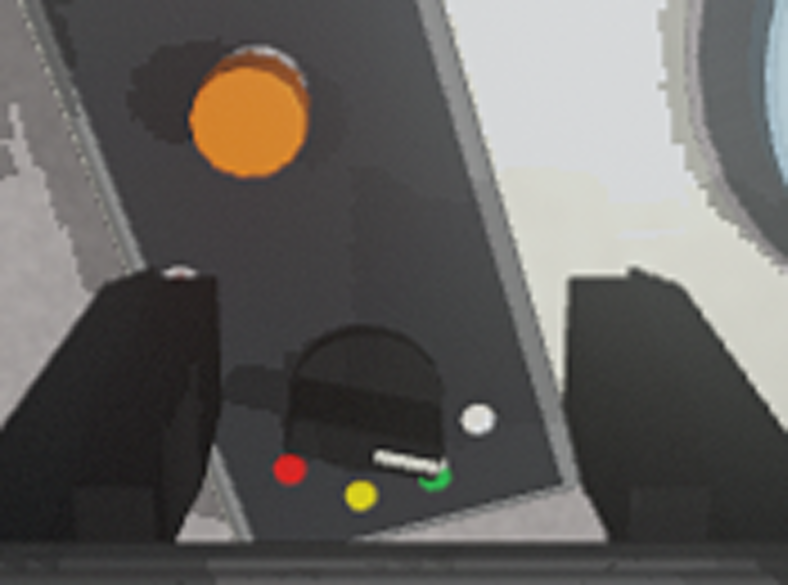

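```bash
python3 - <<'E'
from h import *
from bench import manip
c=manip.get_calibration('wrist')
a=onplane(c,170+375/4.5,170+456/4.5,.069);b=onplane(c,170+440/4.5,170+467/4.5,.069)
print(a,b,np.degrees(np.arctan2(*(b-a)[[1,0]])), np.degrees(np.arctan2(*(b-np.array([.5954,-.352,.069]))[[1,0]])))
for p in [(478,418),(435,478),(360,494),(290,469)]:
    P=onplane(c,170+p[0]/4.5,170+p[1]/4.5,.041);print(P.round(4),np.degrees(np.arctan2(P[1]+.352,P[0]-.5954)).round(1))
# knob top
P=onplane(c,170+249/4.5,170+122/4.5,.069);print('knob',P)
E
```

```text
[ 0.59929279 -0.3501191   0.069     ] [ 0.60520777 -0.33467995  0.069     ] 69.03736070506646 60.47855492841634
[ 0.6103 -0.324   0.041 ] 62.0
[ 0.6268 -0.3386  0.041 ] 23.1
[ 0.6283 -0.3599  0.041 ] -13.5
[ 0.6171 -0.3775  0.041 ] -49.6
knob [ 0.50803982 -0.36295504  0.069     ]
```

```bash
python3 - <<'E'
from h import *
togo([.5965,-.3525,.12],np.radians(109))
E
```

```text
pos [ 0.4998 -0.3288  0.1996] yaw 80.03 t 41.4 -> t [-0.0167  0.2488  0.1987] w [-0.0022 -0.0029 -0.9657] yaw tgt 109.0 q6 -2.17
```

Call:
{"op": "play_rows", "data": {
  "commands": [
    {"claw": 0.36,"tx": -0.004,"ty": 0.06,"tz": 0,"wx": 0,"wy": 0,"wz": -0.28},
    {"claw": 0.36,"tx": -0.009,"ty": 0.14,"tz": 0,"wx": 0,"wy": 0,"wz": -0.56},
    {"claw": 0.36,"tx": -0.0167,"ty": 0.22,"tz": 0.05,"wx": 0,"wy": 0,"wz": -0.84},
    {"claw": 0.36,"tx": -0.0167,"ty": 0.249,"tz": 0.15,"wx": 0,"wy": 0,"wz": -0.966},
    {"claw": 0.36,"tx": -0.0167,"ty": 0.249,"tz": 0.198,"wx": 0,"wy": 0,"wz": -0.966},
    {"claw": 0.36,"tx": -0.0167,"ty": 0.249,"tz": 0.198,"wx": 0,"wy": 0,"wz": -0.966},
    {"claw": 0.36,"tx": -0.0167,"ty": 0.249,"tz": 0.198,"wx": 0,"wy": 0,"wz": -0.966}
  ]
}}

```text
time: 42.1
ee_pos: [0.597, -0.353, 0.1227]
ee_rot: [1.824, 2.557, -0.0]
force: [-0.0, -0.4, -0.7]
finger_gap: 0.0597
```

```bash
python3 - <<'E'
from h import *
from bench import manip
c,im,d=snap('wrist','w34')
togo([.5965,-.3525,.05],np.radians(115))
E
```

```text
pos [ 0.5972 -0.3535  0.1235] yaw 108.99 t 42.15 -> t [ 0.0033 -0.0012  0.1838] w [ 0.0023  0.0045 -0.2002] yaw tgt 115.0 q6 -2.61
```

View pics/w34.png

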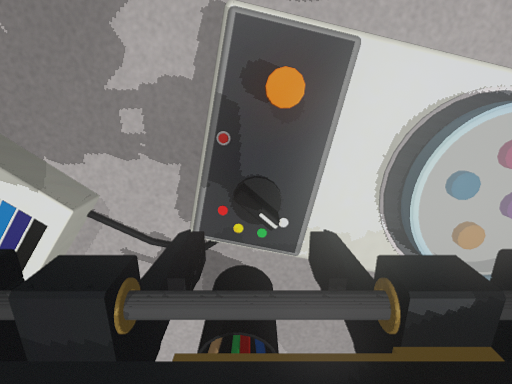

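```bash
python3 - <<'E'
from h import *
from bench import manip
c,im,d=snap('wrist')
cv2.imwrite('pics/w34a.png',cv2.resize(im[165:245,200:310],None,fx=7,fy=7,interpolation=cv2.INTER_CUBIC)[...,::-1])
print(proj(c,np.array([[.5965,-.3525,.069],[.5965,-.3525,.0465]])))
E
```

```text
(array([258.62389023, 258.56776519]), array([210.41287947, 200.64926225]))
```

View pics/w34a.png

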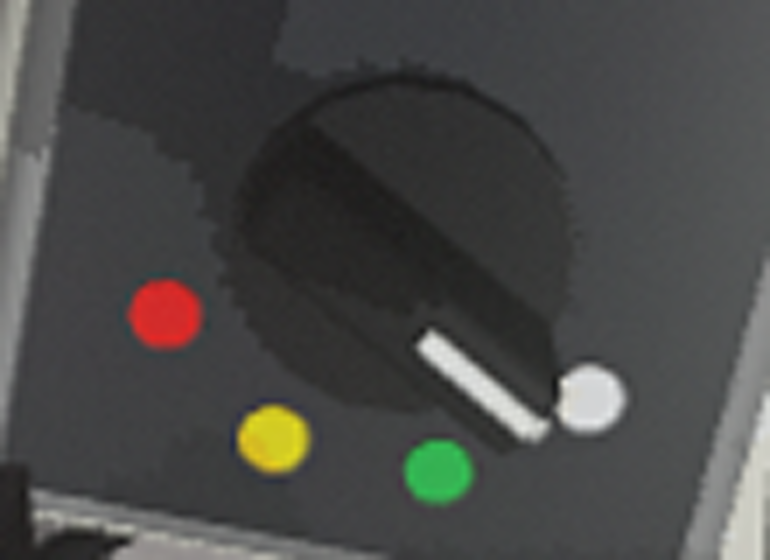

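```bash
python3 - <<'E'
from h import *
from bench import manip
c=manip.get_calibration('wrist')
a=onplane(c,200+425/7,165+340/7,.069);b=onplane(c,200+535/7,165+430/7,.069)
print(a,b,np.degrees(np.arctan2(*(b-a)[[1,0]])))
C=onplane(c,257.9,200,.0465);print(C)
for p in [(590,398),(438,470),(273,438),(166,314)]:
    P=onplane(c,200+p[0]/7,165+p[1]/7,.041);print(np.degrees(np.arctan2(P[1]-C[1],P[0]-C[0])).round(1),np.hypot(*(P-C)[:2]).round(4))
togo([.596,-.3527,.05],np.radians(115))
E
```

```text
[ 0.59855334 -0.35036612  0.069     ] [ 0.60464067 -0.33542869  0.069     ] 67.82802698511844
[ 0.5962898  -0.35342774  0.0465    ]
65.3 0.0319
26.4 0.0322
-12.1 0.0322
-50.7 0.0314
pos [ 0.5973 -0.3537  0.1238] yaw 108.99 t 42.2 -> t [ 0.0039 -0.0025  0.1845] w [ 0.0028  0.0055 -0.2005] yaw tgt 115.0 q6 -2.61
```

Call:
{"op": "play_rows", "data": {
  "commands": [
    {"claw": 0.36,"tx": 0.003,"ty": -0.002,"tz": 0.06,"wx": 0,"wy": 0,"wz": -0.2},
    {"claw": 0.36,"tx": 0.003,"ty": -0.002,"tz": 0.12,"wx": 0,"wy": 0,"wz": -0.2},
    {"claw": 0.36,"tx": 0.003,"ty": -0.002,"tz": 0.165,"wx": 0,"wy": 0,"wz": -0.2},
    {"claw": 0.36,"tx": 0.003,"ty": -0.002,"tz": 0.182,"wx": 0,"wy": 0,"wz": -0.2},
    {"claw": 0.36,"tx": 0.003,"ty": -0.002,"tz": 0.185,"wx": 0,"wy": 0,"wz": -0.2},
    {"claw": 0.36,"tx": 0.003,"ty": -0.002,"tz": 0.185,"wx": 0,"wy": 0,"wz": -0.2}
  ]
}}

```text
time: 42.8
ee_pos: [0.5962, -0.3531, 0.049]
ee_rot: [1.687, 2.647, -0.0]
force: [-0.6, 0.2, -0.3]
finger_gap: 0.0597
```

```bash
python3 - <<'E'
from h import *
from bench import manip
c,im,d=snap('wrist');cv2.imwrite('pics/w35.png',cv2.resize(im[150:,130:380],None,fx=2.5,fy=2.5)[...,::-1])
togo([.5963,-.353,.05],np.radians(115));s=manip.read_state();print(s['force'],s['finger_gap'])
E
```

```text
pos [ 0.5962 -0.3531  0.049 ] yaw 114.98 t 42.85 -> t [ 0.0002  0.0004 -0.0024] w [ 0.0018  0.0041 -0.0007] yaw tgt 115.0 q6 -2.71
[-0.20446613  0.8770713   0.33677857] 0.059550130576018774
```

View pics/w35.png

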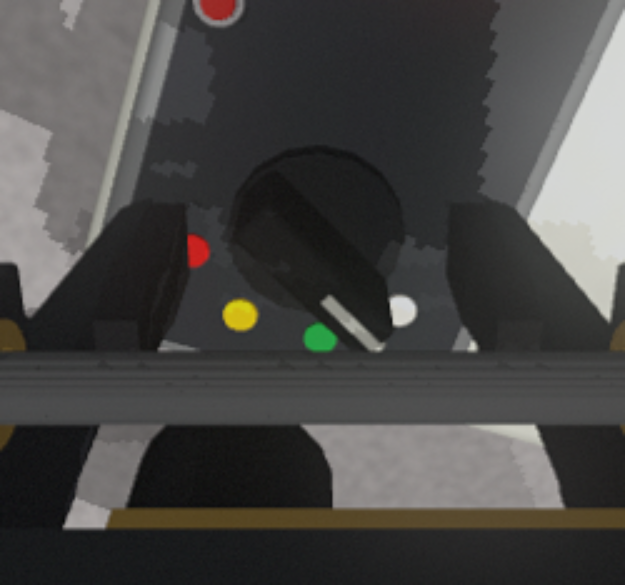

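Call:
{"op": "play_rows", "data": {
  "commands": [
    {"claw": 0,"tx": 0,"ty": 0,"tz": -0.002,"wx": 0,"wy": 0,"wz": 0},
    {"claw": -0.4,"tx": 0,"ty": 0,"tz": -0.002,"wx": 0,"wy": 0,"wz": 0},
    {"claw": -1,"tx": 0,"ty": 0,"tz": -0.002,"wx": 0,"wy": 0,"wz": 0},
    {"claw": -1,"tx": 0,"ty": 0,"tz": -0.002,"wx": 0,"wy": 0,"wz": 0},
    {"claw": -1,"tx": 0,"ty": 0,"tz": -0.002,"wx": 0,"wy": 0,"wz": 0},
    {"claw": -1,"tx": 0,"ty": 0,"tz": -0.002,"wx": 0,"wy": 0,"wz": 0}
  ]
}}

```text
time: 43.45
ee_pos: [0.5959, -0.3539, 0.0487]
ee_rot: [1.687, 2.647, -0.002]
force: [-0.8, -3.8, 0.3]
finger_gap: 0.0139
```

```bash
python3 - <<'E'
from h import *
from bench import manip
c,im,d=snap('wrist');cv2.imwrite('pics/w36.png',cv2.resize(im[150:,130:380],None,fx=2.5,fy=2.5)[...,::-1])
togo([.5963,-.353,.05],np.radians(90));s=manip.read_state();print(s['force'],s['torque'],s['finger_gap'])
E
```

```text
pos [ 0.5957 -0.3537  0.0487] yaw 114.96 t 43.5 -> t [ 0.0009  0.0021 -0.0033] w [5.00e-04 3.90e-03 8.32e-01] yaw tgt 90.0 q6 -2.71
[-0.33562865 -4.11951825  2.98403196] [-0.50739294  0.03245347 -0.48278296] 0.010822515106692934
```

View pics/w36.png

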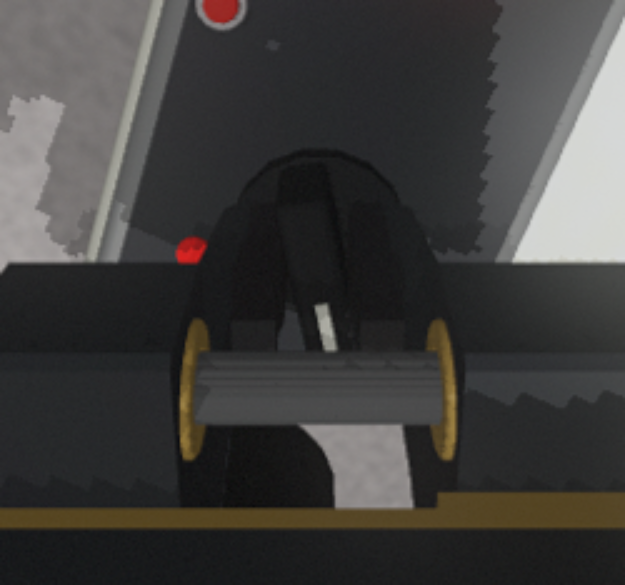

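Call:
{"op": "play_rows", "data": {
  "commands": [
    {"claw": -1,"tx": 0,"ty": 0,"tz": 0,"wx": 0,"wy": 0,"wz": 0.15},
    {"claw": -1,"tx": 0,"ty": 0,"tz": 0,"wx": 0,"wy": 0,"wz": 0.32},
    {"claw": -1,"tx": 0,"ty": 0,"tz": 0,"wx": 0,"wy": 0,"wz": 0.5},
    {"claw": -1,"tx": 0,"ty": 0,"tz": 0,"wx": 0,"wy": 0,"wz": 0.68},
    {"claw": -1,"tx": 0,"ty": 0,"tz": 0,"wx": 0,"wy": 0,"wz": 0.83},
    {"claw": -1,"tx": 0,"ty": 0,"tz": 0,"wx": 0,"wy": 0,"wz": 0.9},
    {"claw": -1,"tx": 0,"ty": 0,"tz": 0,"wx": 0,"wy": 0,"wz": 0.9}
  ]
}}

```text
time: 44.2
ee_pos: [0.5956, -0.3532, 0.0487]
ee_rot: [2.26, 2.181, -0.001]
force: [-2.1, -3.2, 3.1]
finger_gap: 0.0103
```

```bash
python3 - <<'E'
from h import *
from bench import manip
togo([.5963,-.353,.049],np.radians(76.8));s=manip.read_state();print(s['force'],s['torque'],s['finger_gap'])
E
```

```text
pos [ 0.5956 -0.3532  0.0487] yaw 87.95 t 44.2 -> t [ 0.0005  0.0018 -0.0008] w [0.0005 0.0016 0.3717] yaw tgt 76.8 q6 -2.24
[-2.09066574 -3.19785394  3.10035178] [-0.4167863   0.26987402 -0.05897203] 0.010319554919754018
```

Call:
{"op": "play_rows", "data": {
  "commands": [
    {"claw": -1,"tx": 0,"ty": 0,"tz": 0,"wx": 0,"wy": 0,"wz": 0.15},
    {"claw": -1,"tx": 0,"ty": 0,"tz": 0,"wx": 0,"wy": 0,"wz": 0.28},
    {"claw": -1,"tx": 0,"ty": 0,"tz": 0,"wx": 0,"wy": 0,"wz": 0.37},
    {"claw": -1,"tx": 0,"ty": 0,"tz": 0,"wx": 0,"wy": 0,"wz": 0.38},
    {"claw": -1,"tx": 0,"ty": 0,"tz": 0,"wx": 0,"wy": 0,"wz": 0.38},
    {"claw": -0.3,"tx": 0,"ty": 0,"tz": 0,"wx": 0,"wy": 0,"wz": 0.38},
    {"claw": -0.3,"tx": 0,"ty": 0,"tz": 0,"wx": 0,"wy": 0,"wz": 0.38},
    {"claw": -0.3,"tx": 0,"ty": 0,"tz": 0,"wx": 0,"wy": 0,"wz": 0.38},
    {"claw": -0.3,"tx": 0,"ty": 0,"tz": -0.06,"wx": 0,"wy": 0,"wz": 0.38},
    {"claw": -0.3,"tx": 0,"ty": 0,"tz": -0.16,"wx": 0,"wy": 0,"wz": 0.38},
    {"claw": -0.1,"tx": 0,"ty": -0.1,"tz": -0.2,"wx": 0,"wy": 0,"wz": 0.38},
    {"claw": 0,"tx": 0,"ty": -0.1,"tz": -0.2,"wx": 0,"wy": 0,"wz": 0.38}
  ]
}}

```text
time: 45.4
ee_pos: [0.5536, -0.3512, 0.1303]
ee_rot: [2.466, 1.945, -0.0]
force: [0.6, -0.2, 0.3]
finger_gap: 0.0434
```

```bash
python3 - <<'E'
from h import *
from bench import manip
c,im,d=snap('wrist','w37')
c,im,d=snap('top')
cv2.imwrite('pics/t37.png',cv2.resize(im[150:250,270:420],None,fx=5,fy=5,interpolation=cv2.INTER_CUBIC)[...,::-1])
togo([.507,-.3625,.2],np.radians(76.8))
E
```

```text
pos [ 0.5556 -0.3512  0.1285] yaw 76.56 t 45.5 -> t [-0.0556 -0.1116 -0.1789] w [ 0.0007 -0.0003 -0.0079] yaw tgt 76.8 q6 -2.08
```

View pics/w37.png

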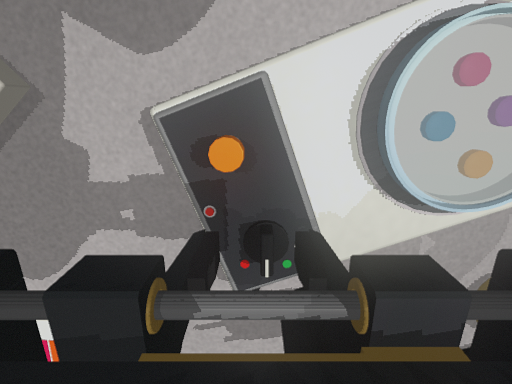

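```bash
python3 - <<'E'
from h import *
from bench import manip
c,im,d=snap('wrist')
b=[x for x in blobs(im,7,20,150,100,amin=300) if x[1][0]<300];print(b[:2],onplane(c,*b[0][1],.0685))
ct,it,_=snap('top');bt=blobs(it,5,18,180,120,roi=(370,190,420,225));print(bt[:1])
if bt: print(meet(ct,bt[0][1],c,b[0][1]))
d_=np.array([.5963,-.353])-0.09*np.array([np.cos(np.radians(6.6)),np.sin(np.radians(6.6))]);print('from dial',d_)
togo([.507,-.3632,.12],np.radians(76.8))
E
```

```text
[(1090, [224.9, 151.2], [207, 133, 37, 38])] [ 0.50708194 -0.36325947  0.0685    ]
[]
from dial [ 0.50689645 -0.36334434]
pos [ 0.5562 -0.3511  0.1275] yaw 76.61 t 45.6 -> t [-0.058  -0.1126  0.0188] w [-0.0008 -0.001  -0.0064] yaw tgt 76.8 q6 -2.08
```

Call:
{"op": "play_rows", "data": {
  "commands": [
    {"claw": 0.1,"tx": -0.03,"ty": -0.06,"tz": 0,"wx": 0,"wy": 0,"wz": 0},
    {"claw": 0.1,"tx": -0.058,"ty": -0.113,"tz": 0,"wx": 0,"wy": 0,"wz": 0},
    {"claw": 0.1,"tx": -0.058,"ty": -0.113,"tz": 0.02,"wx": 0,"wy": 0,"wz": 0},
    {"claw": 0.1,"tx": -0.058,"ty": -0.113,"tz": 0.08,"wx": 0,"wy": 0,"wz": 0},
    {"claw": 0.1,"tx": -0.058,"ty": -0.113,"tz": 0.14,"wx": 0,"wy": 0,"wz": 0},
    {"claw": 0.1,"tx": -0.058,"ty": -0.113,"tz": 0.18,"wx": 0,"wy": 0,"wz": 0},
    {"claw": 0.1,"tx": -0.058,"ty": -0.113,"tz": 0.194,"wx": 0,"wy": 0,"wz": 0},
    {"claw": 0.1,"tx": -0.058,"ty": -0.113,"tz": 0.194,"wx": 0,"wy": 0,"wz": 0},
    {"claw": 0.1,"tx": -0.058,"ty": -0.113,"tz": 0.194,"wx": 0,"wy": 0,"wz": 0}
  ]
}}

```text
time: 46.5
ee_pos: [0.5071, -0.3635, 0.0511]
ee_rot: [2.465, 1.947, 0.0]
force: [1.1, 0.5, 0.6]
finger_gap: 0.0486
```

```bash
python3 - <<'E'
from h import *
from bench import manip
c,im,d=snap('wrist');cv2.imwrite('pics/w38.png',cv2.resize(im[150:,130:380],None,fx=2.5,fy=2.5)[...,::-1])
togo([.507,-.3632,.05],np.radians(76.8));s=manip.read_state();print(s['force'],s['finger_gap'])
E
```

```text
pos [ 0.507  -0.3636  0.0514] yaw 76.6 t 46.55 -> t [ 0.0009 -0.0002  0.0034] w [ 0.0024  0.0014 -0.0068] yaw tgt 76.8 q6 -2.15
[-0.3290135  -0.28474799  0.38394461] 0.04860701247032168
```

View pics/w38.png

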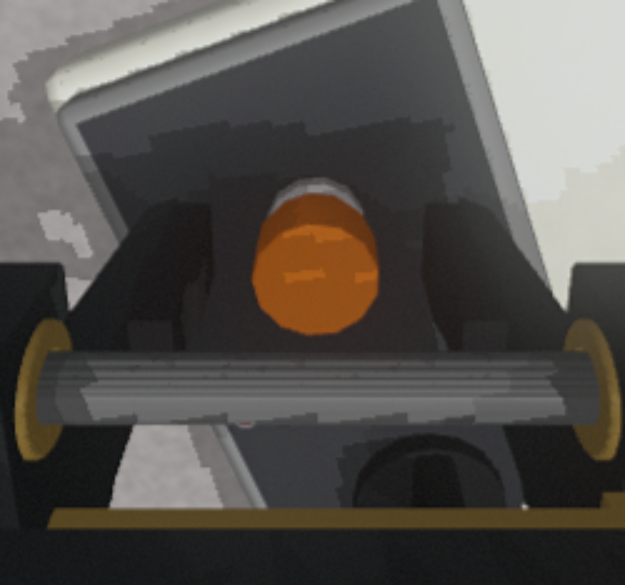

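Centred. Close, then check, then pull.

Call:
{"op": "play_rows", "data": {
  "commands": [
    {"claw": -1,"tx": 0,"ty": 0,"tz": 0,"wx": 0,"wy": 0,"wz": 0},
    {"claw": -1,"tx": 0,"ty": 0,"tz": 0,"wx": 0,"wy": 0,"wz": 0},
    {"claw": -1,"tx": 0,"ty": 0,"tz": 0,"wx": 0,"wy": 0,"wz": 0},
    {"claw": -1,"tx": 0,"ty": 0,"tz": 0,"wx": 0,"wy": 0,"wz": 0},
    {"claw": -1,"tx": 0,"ty": 0,"tz": 0,"wx": 0,"wy": 0,"wz": 0},
    {"claw": -1,"tx": 0,"ty": 0,"tz": 0,"wx": 0,"wy": 0,"wz": 0}
  ]
}}

```text
time: 47.15
ee_pos: [0.5064, -0.3638, 0.051]
ee_rot: [2.465, 1.946, -0.0]
force: [-0.2, -2.2, 3.5]
finger_gap: 0.0258
```

Call:
{"op": "play_rows", "data": {
  "commands": [
    {"claw": -1,"tx": 0,"ty": 0,"tz": -0.008,"wx": 0,"wy": 0,"wz": 0},
    {"claw": -1,"tx": 0,"ty": 0,"tz": -0.016,"wx": 0,"wy": 0,"wz": 0},
    {"claw": -1,"tx": 0,"ty": 0,"tz": -0.024,"wx": 0,"wy": 0,"wz": 0},
    {"claw": -1,"tx": 0,"ty": 0,"tz": -0.029,"wx": 0,"wy": 0,"wz": 0},
    {"claw": -1,"tx": 0,"ty": 0,"tz": -0.031,"wx": 0,"wy": 0,"wz": 0},
    {"claw": -1,"tx": 0,"ty": 0,"tz": -0.031,"wx": 0,"wy": 0,"wz": 0},
    {"claw": -1,"tx": 0,"ty": 0,"tz": -0.031,"wx": 0,"wy": 0,"wz": 0},
    {"claw": -1,"tx": 0,"ty": 0,"tz": -0.031,"wx": 0,"wy": 0,"wz": 0}
  ]
}}

```text
time: 47.95
ee_pos: [0.5063, -0.3637, 0.0622]
ee_rot: [2.466, 1.946, -0.0]
force: [2.9, -5.5, -7.3]
finger_gap: 0.0258
```

```bash
python3 - <<'E'
from h import *
from bench import manip
c,im,d=snap('wrist');cv2.imwrite('pics/w39.png',cv2.resize(im[150:,130:380],None,fx=2.5,fy=2.5)[...,::-1])
c,im,d=snap('scene');cv2.imwrite('pics/s39.png',cv2.resize(im[130:220,130:270],None,fx=5.5,fy=5.5,interpolation=cv2.INTER_CUBIC)[...,::-1])
s=manip.read_state();print(s['ee_pos'],s['force'],s['finger_gap'])
E
```

```text
[ 0.50634837 -0.36366819  0.06219725] [ 3.7752     -5.63636532 -7.03941377] 0.02576667012506955
```

View pics/w39.png

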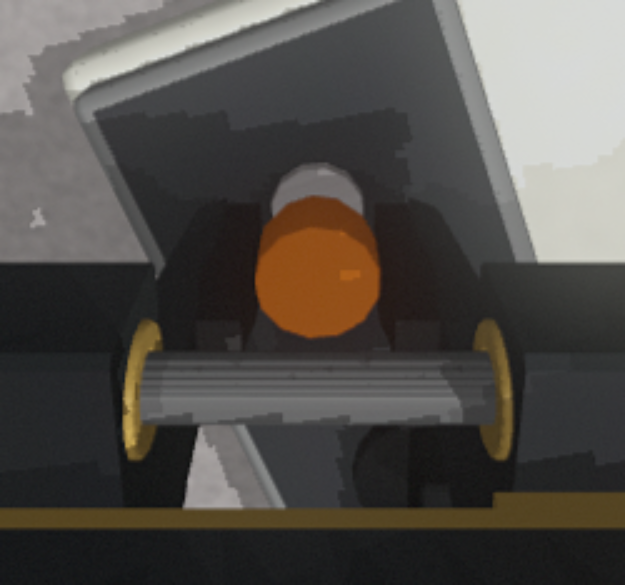

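View pics/s39.png

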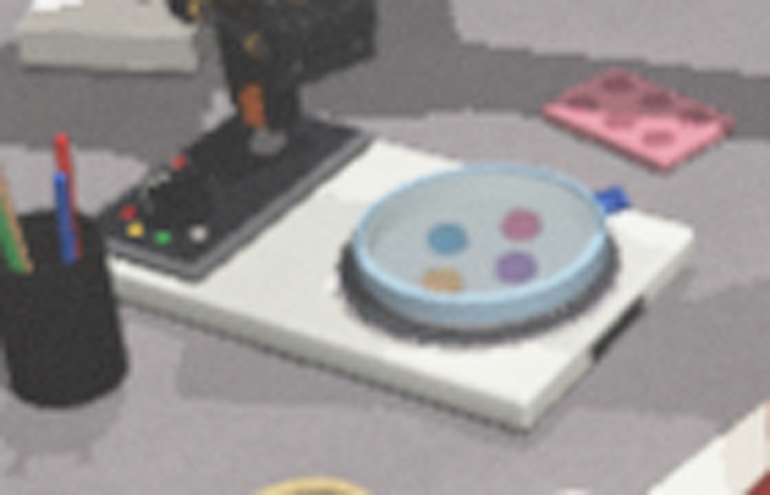

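Call:
{"op": "play_rows", "data": {
  "commands": [
    {"claw": -1,"tx": 0,"ty": 0,"tz": -0.002,"wx": 0,"wy": 0,"wz": 0},
    {"claw": -1,"tx": 0,"ty": 0,"tz": -0.002,"wx": 0,"wy": 0,"wz": 0},
    {"claw": -1,"tx": 0,"ty": 0,"tz": 0.012,"wx": 0,"wy": 0,"wz": 0},
    {"claw": -1,"tx": 0,"ty": 0,"tz": 0.024,"wx": 0,"wy": 0,"wz": 0},
    {"claw": -0.6,"tx": 0,"ty": 0,"tz": 0.028,"wx": 0,"wy": 0,"wz": 0},
    {"claw": 0.1,"tx": 0,"ty": 0,"tz": 0.028,"wx": 0,"wy": 0,"wz": 0},
    {"claw": 0.1,"tx": 0,"ty": 0,"tz": 0.028,"wx": 0,"wy": 0,"wz": 0},
    {"claw": 0.1,"tx": 0,"ty": 0,"tz": 0.02,"wx": 0,"wy": 0,"wz": 0},
    {"claw": 0.1,"tx": 0,"ty": 0,"tz": -0.06,"wx": 0,"wy": 0,"wz": 0},
    {"claw": 0.1,"tx": 0,"ty": 0,"tz": -0.16,"wx": 0,"wy": 0,"wz": 0},
    {"claw": 0.1,"tx": 0,"ty": 0,"tz": -0.26,"wx": 0,"wy": 0,"wz": 0},
    {"claw": 0.1,"tx": 0,"ty": -0.1,"tz": -0.34,"wx": 0,"wy": 0,"wz": 0}
  ]
}}

```text
time: 49.25
ee_pos: [0.4701, -0.3546, 0.2006]
ee_rot: [2.461, 1.947, 0.001]
force: [0.5, -1.0, 0.1]
finger_gap: 0.0485
```

Call:
{"op": "play_rows", "data": {
  "commands": [
    {"claw": 0.1,"tx": 0,"ty": -0.1,"tz": 0,"wx": 0,"wy": 0,"wz": 0},
    {"claw": 0.1,"tx": 0,"ty": -0.2,"tz": 0,"wx": 0,"wy": 0,"wz": 0},
    {"claw": 0.1,"tx": 0,"ty": -0.25,"tz": 0,"wx": 0,"wy": 0,"wz": 0},
    {"claw": 0.1,"tx": 0,"ty": -0.25,"tz": 0,"wx": 0,"wy": 0,"wz": 0},
    {"claw": 0.1,"tx": 0,"ty": -0.25,"tz": 0,"wx": 0,"wy": 0,"wz": 0}
  ]
}}

```text
time: 49.75
ee_pos: [0.3716, -0.3313, 0.1988]
ee_rot: [2.465, 1.946, 0.0]
force: [0.5, -0.1, 0.1]
finger_gap: 0.0484
```

```bash
python3 - <<'E'
from h import *
from bench import manip
c,im,d=snap('scene');cv2.imwrite('pics/s40.png',cv2.resize(im[130:220,130:270],None,fx=5.5,fy=5.5,interpolation=cv2.INTER_CUBIC)[...,::-1])
cs=c
ct,im,d=snap('top');cv2.imwrite('pics/t40.png',cv2.resize(im[150:250,270:420],None,fx=5,fy=5,interpolation=cv2.INTER_CUBIC)[...,::-1])
h=cv2.cvtColor(im,cv2.COLOR_RGB2HSV)
def fit(m,z,n):
    ys,xs=np.nonzero(m);P=onplane(ct,xs,ys,z)[:,:2]
    h_=cv2.convexHull(P.astype(np.float32)*1000)[:,0]/1000.
    A=np.c_[2*h_,np.ones(len(h_))];s=np.linalg.lstsq(A,(h_**2).sum(1),rcond=None)[0]
    print(n,s[:2].round(4),np.sqrt(s[2]+s[:2]@s[:2]).round(4))
for im_,t in ((im,'now'),(np.load('top0.npz')['im'],'start')):
    h=cv2.cvtColor(im_,cv2.COLOR_RGB2HSV)
    m=cv2.inRange(h,(95,40,120),(108,140,255));m[:,:285]=0;m[:,355:]=0;m[:165]=0;m[235:]=0;m[225:,:310]=0
    fit(m,.057,'lid '+t)
c,im,d=snap('wrist','w40')
s=manip.read_state();print(s['time'],s['ee_pos'],s['force'],s['finger_gap'])
E
```

```text
lid now [ 0.5279 -0.1646] 0.0771
lid start [ 0.5279 -0.1649] 0.077
49.9 [ 0.3719705  -0.33124463  0.19815874] [-0.3472455   0.05622061  1.07865388] 0.048371447438386506
```

View pics/s40.png

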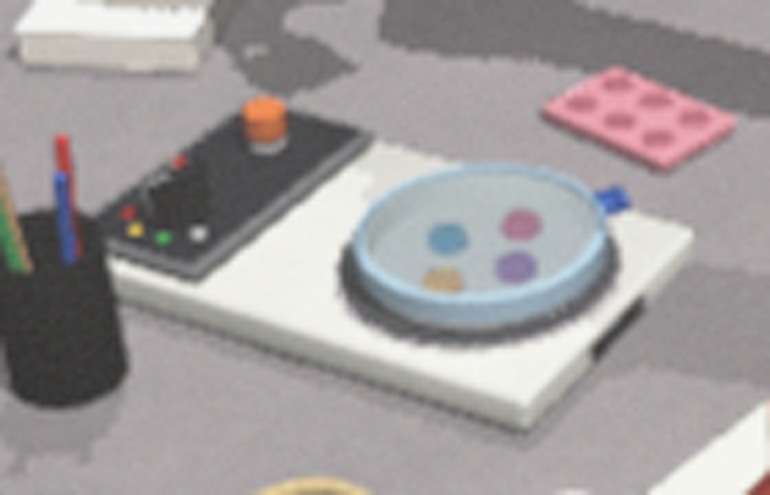

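View pics/t40.png

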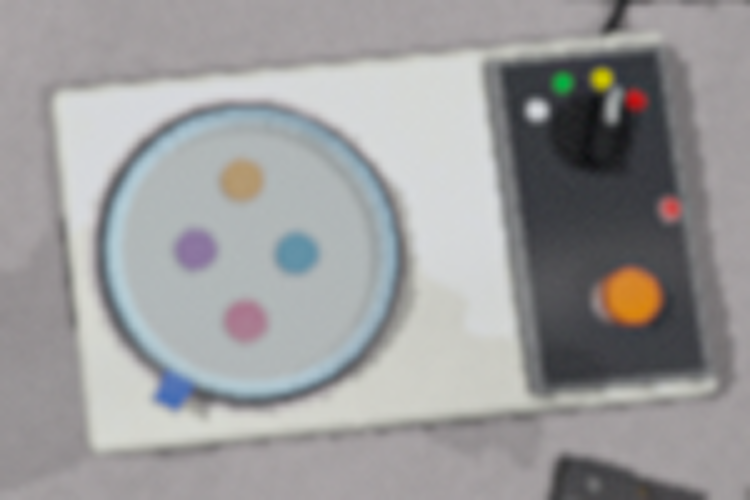

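View pics/w40.png

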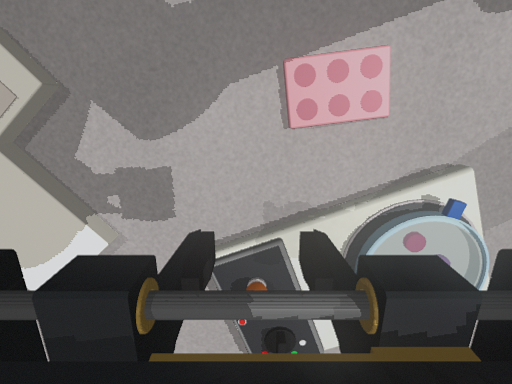

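```bash
python3 - <<'E'
from bench import manip
print(manip.finish_job())
E
```

```text
the job is handed in; nothing more can be done
None
```

I handed the job in at about 50 s of robot time; the system gave no verdict. The four charms that were present (crimson, blue, orange, purple) are in the dish. The cream one was never seen.

**What I did**
- **Lid off:** I raised it tab edge first by about 19 mm with the far edge still on the dish. It then went level at about 25 mm up and onto the white pad.
- **Charms:** I laid them side by side in the dish. The blue one had been knocked about 2 cm aside before I reached it, so I found it again and picked it up. My first grip on the orange one was too high, so I opened and gripped again lower.
- **Lid back on:** It was set down at the position it started from.
- **Dial:** Closing the jaws on the bar turned the dial from white to about green; I then turned it to yellow.
- **Start knob:** I pulled it out about 11 mm, held it, lowered it and let go.

**Last checks**
- **Lid:** Its circle fit in the top view is within 0.3 mm of where it started, and it looks fully down.
- **Charms:** All four show flat and apart through the lid.
- **Dial:** The pointer reads about -12°, against about -13° for the yellow dot.
- **Knob, gripper and desk:** The knob looks back at rest and the gripper is clear. I saw no other things shifted, but I did not measure them.

**What disagreed or was not measured:** The top and wrist views differed by 2 to 5 mm on some positions, so I used wrist close-ups for the dial, the knob and the later charm grasps. I judged the dish's own centring on the plate only by eye.

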